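# Put the rinsed paste cups and stirrers to dry

### The arm

A 6-joint arm with a two-finger parallel gripper is mounted at the origin on a cart in front of the work surface, level with it; the furniture and walls round the work are solid. World frame = base frame: x ahead of the robot, y to its left, z up, the work surface at z = 0. Lengths are in m, angles in rad, forces in N, time in s.
With the tool pointing down it reaches from about 0.4 to 0.825 m from the base axis. Payload 7 kg.
Tool frame: the origin (TCP) lies midway between the tips of the shut fingers; the grasp point (between the pads) lies 19 mm behind it; z points along the fingers, y is the line along which they close (so a half turn about z gives the same grasp; the last joint's range is limited). The gripper opens to 88 mm and grips with 3 to 60 N. Pads are 19 mm wide; open, the fingers measure 130 mm over their backs; the gripper's body (78 mm by 193 mm) begins 47 mm behind the grasp point.
Start: joints at [-0.915, 0.359, 0.012, 0, -1.224, -0.288], TCP at [0.243, -0.63, 0.227] pointing down, gripper open.
Joint ranges: [-3.07, 3.07], [-1.43, 2.12], [-1.02, 1.25], [-3.03, 1.67], [-3.05, -0], [-3.03, 3.03]. Speed limits (rad/s): [2.39, 2.39, 3.01, 3.14, 3.14, 3.14].

### API

Orientations are given as [roll, pitch, yaw] about the fixed x, y, z axes, in that order (R = Rz(yaw) Ry(pitch) Rx(roll)).
In Python, from station import get_state, grab_frame, calibration, job_done, boxes_of, regions_of, spot_point gives the robot as it stands. The module is installed in compiled form; this text tells all that it offers.
- The arm moves only by the tool arm_command, never from a script. Its argument "commands" is a list of rows, each an object of numbers: "tx", "ty", "tz": the shift along the tool's x, y, z each as a share of 25 cm, from -1 to 1; "twist": the turn about the tool's z as a share of 180 degrees, from -1 to 1. A call has exactly 8 rows; each row is the pose to reach, as a shift and turn from the pose commanded when the call began, along the tool's axes at that moment, turning the shorter way round; what a row does not reach only later rows make up. A row lasts 1/12 s, in which the tool goes at most 41.7 mm and 7.16 degrees, less where a joint would pass 70% of its speed; a pose out of reach is approached as far as the arm can. A call with a number of a shift or a turn outside -1 to 1 is refused whole. A call with a gripper value outside its range is refused whole. "claw" is the opening, from 0 (shut) to 1 (fully open), set as the call begins (left out, the last holds). The fingers move at their own pace and stop on an object; "grip_force" is the grip in N (left out, the last holds). Time passes only in rows, so rows that repeat a pose let the fingers close, or fill a call up. It gives the time, the measured TCP pose, the force, the opening and the grip force at its end, in the units of the state.
- get_state(): the state, without advancing time (a new reading comes with each control period).
- grab_frame(name): name is "side" or "top"; returns the picture (400x640x3 uint8, red, green, blue); there is no depth.
- calibration(name): a dict with "camera_matrix" (3x3 intrinsics, pixels), "extrinsics" (4x4, takes a point from camera to world coordinates). Camera axes: x right, y down, z forward; pixel columns grow to the right and rows downward; lengths in m; the calibration is good to about 2 mm. A picture is of the moment at which its call begins. calibration takes no time and is no camera call.
- job_done(): hands the job in; it is judged then, once.
Trained networks look in the newest picture that a camera, given by its name, has taken for a name from the list of things; names that differ only in an ending like _2 or _b are one class to them, and where a whole thing is asked for, a point or a joint stands for the part that bears it (a point fixed in the world has none). Each returns a list of dicts, best first, with "score" (0 to 1); they miss things now and then, are a little off and sometimes report something else, mostly with a low value. They report only what shows in the picture. A call takes as long as a camera call. They do not tell look-alikes from the thing itself.
- boxes_of(query, camera): "rect" ([left, top, right, bottom] in pixels, round what is visible of it).
- regions_of(query, camera): "region" (400x640 bool, what is visible of it) and "rect" ([left, top, right, bottom] in pixels, round what is visible of it).
- spot_point(query, camera): "uv" ([column, row] in pixels: a listed point, or the origin of a listed thing).
The state is a dict: "t": time; "q": joint angles; "qd": joint speeds; "joint_efforts": joint torques, N m; "eef_pos": TCP position; "ee_rot": TCP orientation; "force": force on the tool from outside, world axes, zero at the start; "moment": the same for the moment, N m; "width": finger opening in m; "gripper_force": force on a finger pad.
Only numpy, scipy, OpenCV 4.12 (cv2) and the standard library are available. Lean on these libraries where they do the work, as an engineer would, in place of code of your own. Each camera call takes 0.05 s, during which the arm holds its last target. There are 200 camera calls.

### The job

The paste things have been rinsed and must be put to dry. Lift the cover plate off the pins of the stirrer block and lay it flat on the table; then stand every stirrer rod-down in a hole of the block, pushed home until the handle rests on the block, and turn every cup over onto a peg of its own on the drying stand, mouth down with the rim resting on the stand. There may be two or three cups; leave the brass weight, reels and wax at the back of the table alone.

Things in the scene. Friction and masses are not known exactly. Their poses are not given: they have to be found in the camera images.
- cup_a: blue square plastic paste cup, 52x52 mm, 70 mm tall, walls and bottom 4 mm, 60 g, open at one end, white band just below the mouth's rim. Starts on a flat side, mouth to the left (+y, within 0.25 rad). Origin: centre of the side it starts on; x axis from closed bottom (x = -35 mm) to open mouth (+35 mm), centre line at z = +26 mm. Mouth down = x axis down. May be absent
- cup_a_rim (a point): centre of the mouth of the blue cup, in the plane of its rim; axes as the cup's
- cup_b: orange square plastic paste cup, 52x52 mm, 70 mm tall, walls and bottom 4 mm, 60 g, open at one end, white band just below the mouth's rim. Starts on a flat side, mouth to the left (+y, within 0.25 rad). Origin: centre of the side it starts on; x axis from closed bottom (x = -35 mm) to open mouth (+35 mm), centre line at z = +26 mm. Mouth down = x axis down. May be absent
- cup_b_rim (a point): centre of the mouth of the orange cup, in the plane of its rim; axes as the cup's
- cup_c: green square plastic paste cup, 52x52 mm, 70 mm tall, walls and bottom 4 mm, 60 g, open at one end, white band just below the mouth's rim. Starts on a flat side, mouth to the left (+y, within 0.25 rad). Origin: centre of the side it starts on; x axis from closed bottom (x = -35 mm) to open mouth (+35 mm), centre line at z = +26 mm. Mouth down = x axis down. May be absent
- cup_c_rim (a point): centre of the mouth of the green cup, in the plane of its rim; axes as the cup's
- stirrer_a: paste stirrer: square wooden handle 26x26x70 mm and a round steel rod 8 mm across, 45 mm long with a tapered end, 50 g; it starts on a flat side of the handle, rod to the left (+y, within 0.2 rad). Origin: under the joint of handle and rod; x axis along the tool, handle x = -70 to 0 mm, rod 0 to +45 mm, centre line z = +13 mm
- stirrer_a_shoulder (a point): on the stirrer's centre line where the rod leaves the flat end of the handle (the shoulder); axes as the stirrer's
- stirrer_b: paste stirrer: square wooden handle 26x26x70 mm and a round steel rod 8 mm across, 45 mm long with a tapered end, 50 g; it starts on a flat side of the handle, rod to the left (+y, within 0.2 rad). Origin: under the joint of handle and rod; x axis along the tool, handle x = -70 to 0 mm, rod 0 to +45 mm, centre line z = +13 mm
- stirrer_b_shoulder (a point): on the stirrer's centre line where the rod leaves the flat end of the handle (the shoulder); axes as the stirrer's
- drying_stand: white drying stand, fixed to the table, base 84 (x) by 270 (y) mm, 12 mm thick, with three upright round steel pegs 22 mm across, tapering to 14 mm over the top 9 mm, in a row along its y axis, 88 mm apart, tips 64 mm above the table. Origin: centre of its underside
- peg_a (a point): axis of the peg at y = -88 mm on the stand, at its foot on the top of the base, 12 mm above the table, where the rim of a cup comes to rest
- peg_b (a point): axis of the peg at the middle on the stand, at its foot on the top of the base, 12 mm above the table, where the rim of a cup comes to rest
- peg_c (a point): axis of the peg at y = +88 mm on the stand, at its foot on the top of the base, 12 mm above the table, where the rim of a cup comes to rest
- stirrer_block: wooden stirrer block, fixed to the table, 70 (x) by 150 (y) mm, 55 mm tall, two upright blind holes 14 mm across and 50 mm deep in its top, 62 mm apart along y; two brass pins 6 mm across stand 9 mm out of the top at y = -62 and +62 mm. Origin: centre of its underside
- hole_a (a point): centre of the mouth of the hole at y = -31 mm, in the top face of the stirrer block (55 mm above the table)
- hole_b (a point): centre of the mouth of the hole at y = +31 mm, in the top face of the stirrer block (55 mm above the table)
- cover: loose aluminium dust cover plate 60 (x) by 146 (y) mm, 6 mm thick, 120 g, on the block with its two 9 mm holes over the pins; a black upright grip 14 (x) by 36 (y) mm stands on its middle, from 6 to 34 mm above its underside. Bare table to lay it on: right of the right-hand fixture, about x = 0.53, y = -0.40. Origin: centre of its underside
- cover_grip (a point): middle of the black grip of the cover, 22 mm above the cover's underside
- weight_small: square brass weight 50x50x42 mm with a knob, a bystander at the back or side of the table, to be left alone; origin at the centre of its underside
- reel_red: wooden reel of red thread, 35 mm across, 44 mm tall, a bystander at the back or side of the table, to be left alone; origin at the centre of its underside
- reel_natural: wooden reel of natural thread, 35 mm across, 44 mm tall, a bystander at the back or side of the table, to be left alone; origin at the centre of its underside
- beeswax: yellow beeswax block 38x52x18 mm, a bystander at the back or side of the table, to be left alone; origin at the centre of its underside
Mind the look-alikes: they are no part of the job. What is shaped like the stirrer_a but turquoise is not meant.

How it is judged:
By the outcome, as a careful person would: the job done as asked, in the order asked, and still so for the second after the job is handed in, with the robot touching nothing.
Of cup_a, cup_b, cup_c only 2 to 3 are there at a start; the rules pass over those that are not, and their reading is None.
At some moment in a run one of cup_a, cup_b, cup_c, stirrer_a, stirrer_b may be knocked a few centimetres aside while the robot is not near it.
It also fails if it takes over 210 s, if anything falls off the work surface, if the arm or the gripper's body presses on something with over 40 N, if the wrist force passes 120 N, or if a joint passes its speed limit or range.

## Working session

There is one attempt and no reset: what is moved stays moved. The work goes in short steps, Python scripts to look and compute and a tool call to move; the robot and the scene stay as the last step left them, time stands still between calls to the robot, and variables do not carry over. Pictures are saved under pics/ and viewed, at most 14 in all, crops included, and the job is handed in when it is done.

Besides the shell and the picture viewer there is one more tool, called after "Call:" as a command line: name --argument value ..., lists and objects as JSON in quotes. arm_command: Moves the arm, as the interface text tells. Shift numbers are shares of 25 cm and turn numbers shares of 180 degrees, none past 1 either way. Its arguments: {"type":"object","properties":{"commands":{"type":"array"},"claw":{"type":"number"},"grip_force":{"type":"number"}},"required":["commands"]}

```bash
mkdir -p pics; ls; python3 - <<'E'
from station import *
import cv2
print(get_state())
for c in ("top","side"):
    f=grab_frame(c); cv2.imwrite(f"pics/{c}0.png",f[:,:,::-1]); print(c,calibration(c))
E
```

```text
pics
{'t': 0.0, 'q': array([-9.14890752e-01,  3.59344155e-01,  1.10721054e-02, -3.82145183e-04,
       -1.22410742e+00, -2.88133934e-01]), 'qd': array([ 0.00077434,  0.00032798, -0.00209383,  0.00121776, -0.00015292,
        0.00087802]), 'joint_efforts': array([ 3.63186173e-04, -5.82717276e+01,  2.93063056e+01,  6.99750915e+00,
        7.07254512e-03, -1.53140181e-04]), 'eef_pos': array([ 0.24251611, -0.62940077,  0.22565033]), 'ee_rot': array([ 3.13997268e+00, -1.05481944e-04, -2.77395106e+00]), 'force': array([-0.32107763,  0.45028552, -0.64745645]), 'moment': array([-0.01675857,  0.04049219,  0.01223801]), 'gripper_force': 0.0, 'width': 0.08762853330897864}
top {'camera_matrix': array([[444.53630642,   0.        , 322.66026715],
       [  0.        , 444.53630642, 197.36292836],
       [  0.        ,   0.        ,   1.        ]]), 'extrinsics': array([[-0.00736361, -0.9987102 ,  0.05023658,  0.51838293],
       [-0.99978842,  0.00831789,  0.01881313,  0.02928699],
       [-0.01920673, -0.05008741, -0.99856014,  1.25303773],
       [ 0.        ,  0.        ,  0.        ,  1.        ]])}
side {'camera_matrix': array([[449.77349764,   0.        , 313.96376024],
       [  0.        , 449.77349764, 197.77745028],
       [  0.        ,   0.        ,   1.        ]]), 'extrinsics': array([[-0.86544369, -0.27406563,  0.41939868,  0.11705829],
       [-0.50086017,  0.49349656, -0.71105572,  0.8277645 ],
       [-0.01209587, -0.82543878, -0.56436204,  0.68061302],
       [ 0.        ,  0.        ,  0.        ,  1.        ]])}
```

View pics/top0.png

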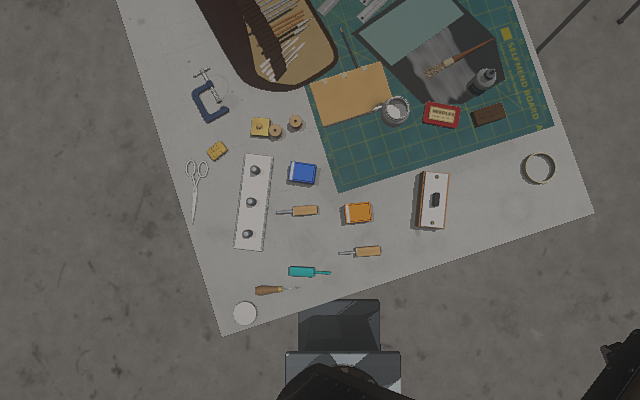

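View pics/side0.png

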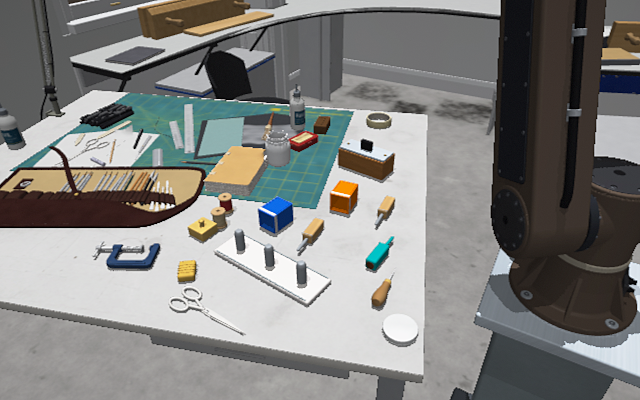

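```bash
cat > h.py <<'E'
from station import *
import numpy as np, cv2
def ray(uv,c):
    k=calibration(c); K,E=k["camera_matrix"],k["extrinsics"]
    d=E[:3,:3]@np.linalg.solve(K,[uv[0],uv[1],1]); return E[:3,3],d
def at(uv,c,z):
    o,d=ray(uv,c); return o+d*(z-o[2])/d[2]
def pix(p,c):
    k=calibration(c); K,E=k["camera_matrix"],k["extrinsics"]
    q=K@(E[:3,:3].T@(np.array(p)-E[:3,3])); return q[:2]/q[2]
def tri(ua,ub):
    (o1,d1),(o2,d2)=ray(ua,"top"),ray(ub,"side")
    s=np.linalg.lstsq(np.c_[d1,-d2],o2-o1,rcond=None)[0]
    a,b=o1+d1*s[0],o2+d2*s[1]; return (a+b)/2,np.linalg.norm(a-b)
def go(x=None,y=None,z=None,yaw=None):
    s=get_state(); p=s["eef_pos"]; w=s["ee_rot"][2]
    t=np.array([p[0] if x is None else x,p[1] if y is None else y,p[2] if z is None else z])-p
    dy=0 if yaw is None else (yaw-w+np.pi)%(2*np.pi)-np.pi
    print("t",np.round(s["t"],2),"pos",p.round(4),"yaw",round(w,4),"width",round(s["width"],4),"F",s["force"].round(1))
    print("tx %.3f ty %.3f tz %.3f twist %.3f"%((t[0]*np.cos(w)+t[1]*np.sin(w))/.25,(t[0]*np.sin(w)-t[1]*np.cos(w))/.25,-t[2]/.25,-dy/np.pi))
E
python3 - <<'E'
from h import *
np.set_printoptions(precision=4,suppress=True)
hz=dict(cup_a_rim=.026,cup_a=0,cup_b=0,cup_b_rim=.026,stirrer_a=0,stirrer_a_shoulder=.013,peg_a=.012,cover_grip=.077,drying_stand=0,stirrer_block=0)
fr=[grab_frame(c) for c in("top","side")]
for q,z in hz.items():
    for c in("top","side"):
        for r in spot_point(q,c)[:6]:
            if r["score"]>.25: print(q,c,round(r["score"],2),np.round(r["uv"],1),at(r["uv"],c,z)[:2])
for q,z in dict(cup_a=.052,cup_b=.052,stirrer_a=.026,drying_stand=.012,cover=.061).items():
    for r in regions_of(q,"top")[:4]:
        if r["score"]>.25:
            b=cv2.boxPoints(cv2.minAreaRect(np.argwhere(r["region"])[:,::-1].astype(np.float32)))
            w=np.array([at(u,"top",z)[:2] for u in b]); e=w[1]-w[0],w[2]-w[1]
            print(q,round(r["score"],2),b.mean(0),"ctr",w.mean(0),"edges",[(np.linalg.norm(v).round(3),np.degrees(np.arctan2(v[1],v[0])).round(1)) for v in e])
E
```

```text
cup_a_rim top 0.59 [291.6 169.3] [0.6589 0.1381]
cup_a_rim top 0.49 [276.9 132.8] [0.7615 0.1788]
cup_a_rim side 0.73 [336.2 205.7] [0.537  0.0064]
cup_a_rim side 0.71 [263.4 222.9] [0.6559 0.1537]
cup_a_rim side 0.66 [309.7 245.6] [0.5171 0.1713]
cup_a top 0.9 [299.8 173.4] [0.6499 0.1172]
cup_a top 0.62 [357.  211.6] [ 0.5405 -0.0435]
cup_a side 0.85 [340.7 206.2] [ 0.5424 -0.0299]
cup_a side 0.83 [273.9 222.4] [0.6556 0.1125]
cup_b top 0.9 [299.8 173.4] [0.6499 0.1172]
cup_b top 0.62 [357.  211.6] [ 0.5405 -0.0435]
cup_b side 0.85 [340.7 206.2] [ 0.5424 -0.0299]
cup_b side 0.83 [273.9 222.4] [0.6556 0.1125]
cup_b_rim top 0.56 [344.4 215.5] [ 0.5296 -0.0072]
cup_b_rim side 0.59 [337.7 205.2] [0.5347 0.0026]
stirrer_a top 0.87 [353.7 251.7] [ 0.4283 -0.033 ]
stirrer_a top 0.76 [291.1 211.6] [0.5419 0.1423]
stirrer_a top 0.62 [313.  273.8] [0.3674 0.0815]
stirrer_a side 0.96 [386.  250.6] [0.3722 0.0752]
stirrer_a side 0.85 [307.6 245.9] [0.5367 0.1485]
stirrer_a side 0.44 [337.9 205.8] [ 0.5496 -0.028 ]
stirrer_a_shoulder top 0.78 [290.9 215. ] [0.5322 0.1417]
stirrer_a_shoulder top
[... 1822 characters left out ...]
stirrer_a 0.69 [360. 251.] ctr [ 0.4319 -0.0489] edges [(np.float64(0.11), np.float64(-90.4)), (np.float64(0.027), np.float64(179.2))]
stirrer_a 0.5 [309.2945 271.9521] ctr [0.3756 0.0906] edges [(np.float64(0.029), np.float64(-6.3)), (np.float64(0.114), np.float64(-96.3))]
drying_stand 0.74 [302.0308 172.7538] ctr [0.6505 0.1101] edges [(np.float64(0.056), np.float64(-7.3)), (np.float64(0.073), np.float64(-97.7))]
drying_stand 0.6 [252.8892 202.3707] ctr [0.5691 0.2483] edges [(np.float64(0.271), np.float64(-6.1)), (np.float64(0.089), np.float64(-96.8))]
cover 0.55 [433.7778 199.5271] ctr [ 0.5703 -0.2452] edges [(np.float64(0.145), np.float64(-6.6)), (np.float64(0.061), np.float64(-96.2))]
```

Job items: wooden stirrers at top px (300,211) and (365,251); turquoise look-alike at (305,271) excluded by colour, awl at (275,290) not a stirrer. Cups blue (302,173), orange (357,212). Cover first.

```bash
python3 - <<'E'
from h import *
go(.42,-.436,.2257,-3.257)
go(.572,-.243,.14,-3.257)
for p in [(.47,-.39,0),(.48,-.43,0),(.6,-.36,0),(.53,-.4,0)]: print(p,pix(p,"top"))
f=grab_frame("top")[195:305,240:400]; cv2.imwrite("pics/crop1.png",cv2.resize(f,None,fx=5,fy=5,interpolation=cv2.INTER_CUBIC)[:,:,::-1])
E
```

```text
t 1.45 pos [ 0.2427 -0.6298  0.2266] yaw -2.7738 width 0.0876 F [ 0.2  0.1 -0.1]
tx -0.941 ty 0.468 tz 0.003 twist 0.154
t 1.45 pos [ 0.2427 -0.6298  0.2266] yaw -2.7738 width 0.0876 F [ 0.2  0.1 -0.1]
tx -1.786 ty 0.970 tz 0.346 twist 0.154
(0.47, -0.39, 0) [481.57993768 235.90674972]
(0.48, -0.43, 0) [495.914763   232.21687967]
(0.6, -0.36, 0) [469.65185435 189.53073542]
(0.53, -0.4, 0) [484.63435361 214.37197507]
```

View pics/crop1.png

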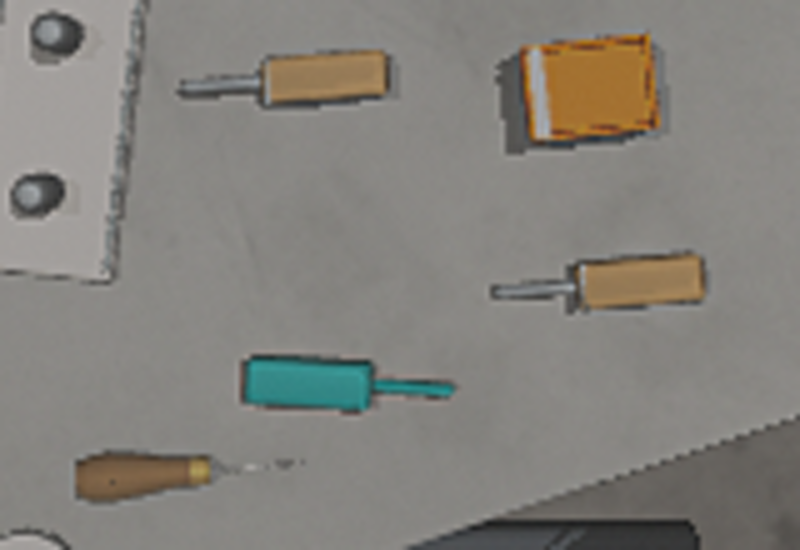

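The crop shows both wooden stirrers, rods left, at px (300,211) and (365,251). The turquoise one has its rod to the right and stays out.

Call:
arm_command --commands '[{"tx":-0.94,"ty":0.47,"twist":0.154},{"tx":-0.94,"ty":0.47,"twist":0.154},{"tx":-0.94,"ty":0.47,"twist":0.154},{"tx":-0.94,"ty":0.47,"twist":0.154},{"tx":-0.94,"ty":0.47,"twist":0.154},{"tx":-0.94,"ty":0.47,"twist":0.154},{"tx":-0.94,"ty":0.47,"twist":0.154},{"tx":-0.94,"ty":0.47,"twist":0.154}]'

```text
invalid input
```

Call:
arm_command --commands '[{"tx":-0.515,"ty":0.837,"tz":0.346},{"tx":-0.515,"ty":0.837,"tz":0.346},{"tx":-0.515,"ty":0.837,"tz":0.346},{"tx":-0.515,"ty":0.837,"tz":0.346},{"tx":-0.515,"ty":0.837,"tz":0.346},{"tx":-0.515,"ty":0.837,"tz":0.346},{"tx":-0.515,"ty":0.837,"tz":0.346},{"tx":-0.515,"ty":0.837,"tz":0.346}]'

```text
invalid input
```

```bash
python3 -c "
from h import *
go(.572,-.243,.066,-3.257)"
```

```text
t 1.5 pos [ 0.2427 -0.6298  0.2266] yaw -2.7738 width 0.0879 F [-0.1  1.  -0.1]
tx -1.786 ty 0.970 tz 0.642 twist 0.154
```

Call:
arm_command --commands '[{"tx":-0.94,"ty":0.47,"tz":0,"twist":0.154},{"tx":-0.94,"ty":0.47,"tz":0,"twist":0.154},{"tx":-0.94,"ty":0.47,"tz":0,"twist":0.154},{"tx":-0.94,"ty":0.47,"tz":0,"twist":0.154},{"tx":-0.94,"ty":0.47,"tz":0,"twist":0.154},{"tx":-0.94,"ty":0.47,"tz":0,"twist":0.154},{"tx":-0.94,"ty":0.47,"tz":0,"twist":0.154},{"tx":-0.94,"ty":0.47,"tz":0,"twist":0.154}]'

```text
t: 2.17
eef_pos: [0.4225, -0.4328, 0.2269]
ee_rot: [3.142, 0.001, 3.03]
force: [0.3, -0.2, 0.1]
width: 0.0879
gripper_force: 0.0
```

Call:
arm_command --commands '[{"tx":-0.515,"ty":0.837,"tz":0.346,"twist":0},{"tx":-0.515,"ty":0.837,"tz":0.346,"twist":0},{"tx":-0.515,"ty":0.837,"tz":0.346,"twist":0},{"tx":-0.515,"ty":0.837,"tz":0.346,"twist":0},{"tx":-0.515,"ty":0.837,"tz":0.346,"twist":0},{"tx":-0.515,"ty":0.837,"tz":0.346,"twist":0},{"tx":-0.515,"ty":0.837,"tz":0.346,"twist":0},{"tx":-0.515,"ty":0.837,"tz":0.346,"twist":0}]'

```text
t: 2.83
eef_pos: [0.5728, -0.2405, 0.1384]
ee_rot: [3.141, -0.002, 3.029]
force: [0.1, -0.1, 0.8]
width: 0.0878
gripper_force: 0.0
```

```bash
python3 -c "
from h import *
go(.572,-.243,.066,-3.257)"
```

```text
t 2.83 pos [ 0.5728 -0.2405  0.1384] yaw 3.0288 width 0.0878 F [ 0.1 -0.1  0.8]
tx 0.002 ty -0.010 tz 0.289 twist 0.001
```

Call:
arm_command --commands '[{"tx":0,"ty":-0.01,"tz":0.15,"twist":0},{"tx":0,"ty":-0.01,"tz":0.22,"twist":0},{"tx":0,"ty":-0.01,"tz":0.26,"twist":0},{"tx":0,"ty":-0.01,"tz":0.289,"twist":0},{"tx":0,"ty":-0.01,"tz":0.289,"twist":0},{"tx":0,"ty":-0.01,"tz":0.289,"twist":0},{"tx":0,"ty":-0.01,"tz":0.289,"twist":0},{"tx":0,"ty":-0.01,"tz":0.289,"twist":0}]'

```text
t: 3.5
eef_pos: [0.5723, -0.2456, 0.0692]
ee_rot: [-3.141, 0.002, 3.026]
force: [0.7, -0.1, -0.6]
width: 0.0874
gripper_force: 0.0
```

Call:
arm_command --commands '[{"tx":0,"ty":0,"tz":0,"twist":0},{"tx":0,"ty":0,"tz":0,"twist":0},{"tx":0,"ty":0,"tz":0,"twist":0},{"tx":0,"ty":0,"tz":0,"twist":0},{"tx":0,"ty":0,"tz":0,"twist":0},{"tx":0,"ty":0,"tz":0,"twist":0},{"tx":0,"ty":0,"tz":0,"twist":0},{"tx":0,"ty":0,"tz":0,"twist":0}]' --claw 0 --grip_force 25

```text
t: 4.17
eef_pos: [0.5715, -0.2452, 0.0677]
ee_rot: [3.142, -0.0, 3.026]
force: [-0.2, 0.6, -0.7]
width: 0.0398
gripper_force: 0.0
```

Call:
arm_command --commands '[{"tx":0,"ty":0,"tz":-0.05,"twist":0},{"tx":0,"ty":0,"tz":-0.1,"twist":0},{"tx":0,"ty":0,"tz":-0.15,"twist":0},{"tx":0,"ty":0,"tz":-0.2,"twist":0},{"tx":0,"ty":0,"tz":-0.2,"twist":0},{"tx":0,"ty":0,"tz":-0.2,"twist":0},{"tx":0,"ty":0,"tz":-0.2,"twist":0},{"tx":0,"ty":0,"tz":-0.2,"twist":0}]'

```text
t: 4.83
eef_pos: [0.571, -0.2451, 0.1169]
ee_rot: [3.141, -0.001, 3.025]
force: [-0.5, -0.3, 0.1]
width: 0.0002
gripper_force: 0.0
```

```bash
python3 -c "
from h import *
go(.55,-.39,.014)
cv2.imwrite('pics/side2.png',grab_frame('side')[:,:,::-1])"
```

```text
t 4.83 pos [ 0.571  -0.2451  0.1169] yaw 3.0254 width 0.0002 F [-0.5 -0.3  0.1]
tx 0.016 ty -0.585 tz 0.412 twist 0.000
```

View pics/side2.png

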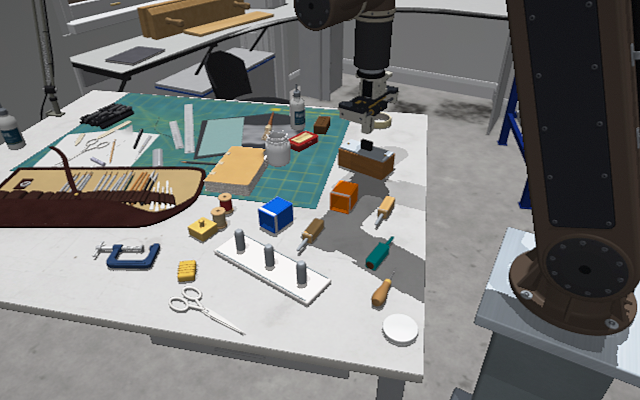

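The fingers are slow (about 70 mm/s) and the lift came too early; the cover is still on the block, its grip at px (366,146). Regrasp.

Call:
arm_command --commands '[{"tx":0,"ty":0,"tz":0,"twist":0},{"tx":0,"ty":0,"tz":0,"twist":0},{"tx":0,"ty":0,"tz":0,"twist":0},{"tx":0,"ty":0,"tz":0,"twist":0},{"tx":0,"ty":0,"tz":0,"twist":0},{"tx":0,"ty":0,"tz":0,"twist":0},{"tx":0,"ty":0,"tz":0,"twist":0},{"tx":0,"ty":0,"tz":0,"twist":0}]' --claw 0.5

```text
t: 5.55
eef_pos: [0.5715, -0.2452, 0.1178]
ee_rot: [-3.142, 0.0, 3.026]
force: [0.1, -0.3, 0.4]
width: 0.0428
gripper_force: 0.0
```

Call:
arm_command --commands '[{"tx":0,"ty":0,"tz":0.05,"twist":0},{"tx":0,"ty":0,"tz":0.1,"twist":0},{"tx":0,"ty":0,"tz":0.15,"twist":0},{"tx":0,"ty":0,"tz":0.2,"twist":0},{"tx":0,"ty":0,"tz":0.2,"twist":0},{"tx":0,"ty":0,"tz":0.2,"twist":0},{"tx":0,"ty":0,"tz":0.2,"twist":0},{"tx":0,"ty":0,"tz":0.2,"twist":0}]'

```text
t: 6.22
eef_pos: [0.5722, -0.2454, 0.0688]
ee_rot: [-3.141, 0.002, 3.026]
force: [0.5, -0.6, 0.1]
width: 0.0438
gripper_force: 0.0
```

Call:
arm_command --commands '[{"tx":0,"ty":0,"tz":0,"twist":0},{"tx":0,"ty":0,"tz":0,"twist":0},{"tx":0,"ty":0,"tz":0,"twist":0},{"tx":0,"ty":0,"tz":0,"twist":0},{"tx":0,"ty":0,"tz":0,"twist":0},{"tx":0,"ty":0,"tz":0,"twist":0},{"tx":0,"ty":0,"tz":0,"twist":0},{"tx":0,"ty":0,"tz":0,"twist":0}]' --claw 0 --grip_force 25

```text
t: 6.88
eef_pos: [0.5716, -0.2454, 0.068]
ee_rot: [-3.141, 0.0, 3.026]
force: [0.1, -2.0, 1.5]
width: 0.0135
gripper_force: 25.0
```

Call:
arm_command --commands '[{"tx":0,"ty":0,"tz":0,"twist":0},{"tx":0,"ty":0,"tz":0,"twist":0},{"tx":0,"ty":0,"tz":0,"twist":0},{"tx":0,"ty":0,"tz":0,"twist":0},{"tx":0,"ty":0,"tz":-0.04,"twist":0},{"tx":0,"ty":0,"tz":-0.08,"twist":0},{"tx":0,"ty":0,"tz":-0.14,"twist":0},{"tx":0,"ty":0,"tz":-0.2,"twist":0}]'

```text
t: 7.55
eef_pos: [0.5711, -0.2447, 0.1182]
ee_rot: [3.141, -0.001, 3.025]
force: [-0.2, 0.4, -0.7]
width: 0.0138
gripper_force: 25.0
```

Call:
arm_command --commands '[{"tx":0.016,"ty":-0.1,"tz":0,"twist":0},{"tx":0.016,"ty":-0.2,"tz":0,"twist":0},{"tx":0.016,"ty":-0.3,"tz":0,"twist":0},{"tx":0.016,"ty":-0.4,"tz":0,"twist":0},{"tx":0.016,"ty":-0.5,"tz":0,"twist":0},{"tx":0.016,"ty":-0.585,"tz":0,"twist":0},{"tx":0.016,"ty":-0.585,"tz":0,"twist":0},{"tx":0.016,"ty":-0.585,"tz":0,"twist":0}]'

```text
t: 8.22
eef_pos: [0.5501, -0.3906, 0.1177]
ee_rot: [3.141, -0.0, 3.024]
force: [-0.1, -0.0, -0.7]
width: 0.0138
gripper_force: 25.0
```

```bash
python3 -c "
from h import *
go(.55,-.39,.014)
"
```

```text
t 8.22 pos [ 0.5501 -0.3906  0.1177] yaw 3.0235 width 0.0138 F [-0.1 -0.  -0.7]
tx 0.001 ty 0.002 tz 0.415 twist 0.000
```

Call:
arm_command --commands '[{"tx":0,"ty":0,"tz":0.12,"twist":0},{"tx":0,"ty":0,"tz":0.24,"twist":0},{"tx":0,"ty":0,"tz":0.32,"twist":0},{"tx":0,"ty":0,"tz":0.37,"twist":0},{"tx":0,"ty":0,"tz":0.395,"twist":0},{"tx":0,"ty":0,"tz":0.41,"twist":0},{"tx":0,"ty":0,"tz":0.417,"twist":0},{"tx":0,"ty":0,"tz":0.417,"twist":0}]'

```text
t: 8.88
eef_pos: [0.5514, -0.3901, 0.0145]
ee_rot: [-3.141, 0.001, 3.026]
force: [0.4, -0.3, -0.9]
width: 0.0139
gripper_force: 25.0
```

Call:
arm_command --commands '[{"tx":0,"ty":0,"tz":0,"twist":0},{"tx":0,"ty":0,"tz":0,"twist":0},{"tx":0,"ty":0,"tz":0,"twist":0},{"tx":0,"ty":0,"tz":0,"twist":0},{"tx":0,"ty":0,"tz":0,"twist":0},{"tx":0,"ty":0,"tz":0,"twist":0},{"tx":0,"ty":0,"tz":0,"twist":0},{"tx":0,"ty":0,"tz":0,"twist":0}]' --claw 0.5

```text
t: 9.55
eef_pos: [0.5506, -0.3901, 0.0136]
ee_rot: [-3.142, 0.0, 3.026]
force: [0.4, -0.2, 0.1]
width: 0.0439
gripper_force: 0.0
```

Call:
arm_command --commands '[{"tx":0,"ty":0,"tz":-0.05,"twist":0},{"tx":0,"ty":0,"tz":-0.15,"twist":0},{"tx":0,"ty":0,"tz":-0.3,"twist":0},{"tx":0,"ty":0,"tz":-0.45,"twist":0},{"tx":0,"ty":0,"tz":-0.6,"twist":0},{"tx":0,"ty":0,"tz":-0.7,"twist":0},{"tx":0,"ty":0,"tz":-0.7,"twist":0},{"tx":0,"ty":0,"tz":-0.7,"twist":0}]'

```text
t: 10.22
eef_pos: [0.5515, -0.3905, 0.1921]
ee_rot: [-3.14, 0.005, 3.026]
force: [-1.5, 0.1, -0.9]
width: 0.0435
gripper_force: 0.0
```

```bash
python3 - <<'E'
from h import *
np.set_printoptions(precision=4,suppress=True)
f=grab_frame("top"); grab_frame("side"); cv2.imwrite("pics/top3.png",f[:,:,::-1])
for q,z in dict(hole_a=.055,stirrer_block=0,cover=0).items():
    for c in("top","side"):
        for r in spot_point(q,c)[:4]:
            if r["score"]>.2: print(q,c,round(r["score"],2),np.round(r["uv"],1),at(r["uv"],c,z)[:2])
for r in regions_of("stirrer_block","top")[:2]:
    b=cv2.boxPoints(cv2.minAreaRect(np.argwhere(r["region"])[:,::-1].astype(np.float32)))
    print(r["score"],b.mean(0),at(b.mean(0),"top",.055))
go(.55,-.05,.19,-np.pi/2-.1)
E
```

```text
hole_a top 0.97 [432.1 211.6] [ 0.538  -0.2414]
hole_a top 0.75 [435.4 185.4] [ 0.6083 -0.2516]
hole_a side 0.97 [356.3 147.5] [ 0.6043 -0.2475]
hole_a side 0.59 [371.  154.7] [ 0.5487 -0.2283]
stirrer_block top 0.86 [431.2 197.9] [ 0.5774 -0.2521]
stirrer_block top 0.28 [300.5 173.8] [0.6488 0.1152]
stirrer_block side 0.82 [360.1 164.9] [ 0.5894 -0.2479]
cover side 0.74 [393.3 145.5] [ 0.549  -0.4115]
0.76 [429.7099 199.4659] [ 0.5706 -0.2357  0.055 ]
0.33 [252.666  201.9639] [0.5678 0.2414 0.055 ]
t 10.67 pos [ 0.5504 -0.39    0.1878] yaw 3.0256 width 0.0435 F [ 0.6 -0.1  0.6]
tx 0.159 ty 1.351 tz -0.009 twist -0.505
```

View pics/top3.png

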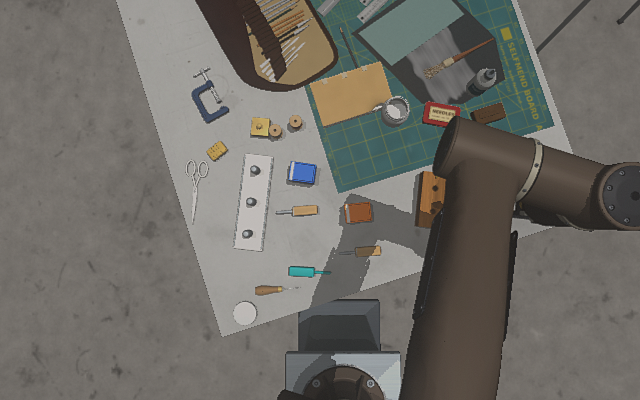

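```bash
cat >> h.py <<'E'
def handle(img,box,z=.026):
    l,t,r,b=box; hsv=cv2.cvtColor(img[t:b,l:r],cv2.COLOR_BGR2HSV)
    m=cv2.inRange(hsv,(8,70,40),(30,255,255)); n,lab,st,_=cv2.connectedComponentsWithStats(m)
    k=1+st[1:,4].argmax(); pts=np.argwhere(lab==k)[:,::-1].astype(np.float32)+[l,t]
    bb=cv2.boxPoints(cv2.minAreaRect(pts.astype(np.float32))); w=np.array([at(u,"top",z)[:2] for u in bb])
    e=[w[1]-w[0],w[2]-w[1]]; e.sort(key=np.linalg.norm); a=e[1] if e[1][1]>0 else -e[1]
    c=w.mean(0); print("ctr",c.round(4),"ang",np.degrees(np.arctan2(a[1],a[0])).round(1),"size",[np.linalg.norm(v).round(3) for v in e],"px",st[k,4]); return c,a
E
python3 - <<'E'
from h import *
for n in("top0","top3"):
    f=cv2.imread(f"pics/{n}.png")
    handle(f,(335,238,395,262)); handle(f,(270,198,330,222)); handle(f,(335,195,380,230),.052)
k=cv2.imread("pics/top0.png")
E
```

```text
ctr [ 0.4326 -0.0719] ang 94.8 size [np.float64(0.025), np.float64(0.064)] px 219
ctr [0.5461 0.1003] ang 93.9 size [np.float64(0.025), np.float64(0.065)] px 210
ctr [ 0.5382 -0.0416] ang 95.9 size [np.float64(0.053), np.float64(0.071)] px 466
ctr [ 0.4324 -0.072 ] ang 94.0 size [np.float64(0.025), np.float64(0.064)] px 214
ctr [0.5461 0.1003] ang 93.9 size [np.float64(0.025), np.float64(0.065)] px 210
ctr [ 0.5382 -0.0415] ang 95.9 size [np.float64(0.053), np.float64(0.072)] px 474
```

Call:
arm_command --commands '[{"tx":0,"ty":0.9,"tz":0,"twist":-0.3},{"tx":0,"ty":0.9,"tz":0,"twist":-0.3},{"tx":0,"ty":0.9,"tz":0,"twist":-0.3},{"tx":0,"ty":0.9,"tz":0,"twist":-0.3},{"tx":0,"ty":0.9,"tz":0,"twist":-0.3},{"tx":0,"ty":0.9,"tz":0,"twist":-0.3},{"tx":0,"ty":0.9,"tz":0,"twist":-0.3},{"tx":0,"ty":0.9,"tz":0,"twist":-0.3}]'

```text
t: 11.33
eef_pos: [0.577, -0.1648, 0.1886]
ee_rot: [-3.142, 0.0, -2.305]
force: [0.5, 0.2, -1.1]
width: 0.044
gripper_force: 0.0
```

```bash
python3 -c "
from h import *
go(.434,-.094,.1,-1.492)
"
```

```text
t 11.33 pos [ 0.577  -0.1648  0.1886] yaw -2.3053 width 0.044 F [ 0.5  0.2 -1.1]
tx 0.173 ty 0.614 tz 0.354 twist -0.259
```

Call:
arm_command --commands '[{"tx":0.173,"ty":0.614,"tz":0.354,"twist":-0.259},{"tx":0.173,"ty":0.614,"tz":0.354,"twist":-0.259},{"tx":0.173,"ty":0.614,"tz":0.354,"twist":-0.259},{"tx":0.173,"ty":0.614,"tz":0.354,"twist":-0.259},{"tx":0.173,"ty":0.614,"tz":0.354,"twist":-0.259},{"tx":0.173,"ty":0.614,"tz":0.354,"twist":-0.259},{"tx":0.173,"ty":0.614,"tz":0.354,"twist":-0.259},{"tx":0.173,"ty":0.614,"tz":0.354,"twist":-0.259}]'

```text
t: 12.0
eef_pos: [0.4344, -0.0942, 0.1002]
ee_rot: [-3.141, -0.0, -1.498]
force: [-0.5, -0.1, 0.8]
width: 0.0436
gripper_force: 0.0
```

```bash
python3 -c "
from h import *
go(.434,-.094,.004,-1.492)
"
```

```text
t 12.0 pos [ 0.4344 -0.0942  0.1002] yaw -1.4977 width 0.0436 F [-0.5 -0.1  0.8]
tx -0.001 ty 0.001 tz 0.385 twist -0.002
```

Call:
arm_command --commands '[{"tx":0,"ty":0,"tz":0.15,"twist":0},{"tx":0,"ty":0,"tz":0.27,"twist":0},{"tx":0,"ty":0,"tz":0.34,"twist":0},{"tx":0,"ty":0,"tz":0.37,"twist":0},{"tx":0,"ty":0,"tz":0.384,"twist":0},{"tx":0,"ty":0,"tz":0.384,"twist":0},{"tx":0,"ty":0,"tz":0.384,"twist":0},{"tx":0,"ty":0,"tz":0.384,"twist":0}]'

```text
t: 12.67
eef_pos: [0.4354, -0.0942, 0.0051]
ee_rot: [-3.139, 0.0, -1.502]
force: [-0.4, -1.0, 0.5]
width: 0.0439
gripper_force: 0.0
```

Call:
arm_command --commands '[{"tx":0,"ty":0,"tz":0,"twist":0},{"tx":0,"ty":0,"tz":0,"twist":0},{"tx":0,"ty":0,"tz":0,"twist":0},{"tx":0,"ty":0,"tz":0,"twist":0},{"tx":0,"ty":0,"tz":0,"twist":0},{"tx":0,"ty":0,"tz":0,"twist":0},{"tx":0,"ty":0,"tz":0,"twist":0},{"tx":0,"ty":0,"tz":0,"twist":0}]' --claw 0 --grip_force 4

```text
t: 13.33
eef_pos: [0.4347, -0.0943, 0.0045]
ee_rot: [-3.141, -0.0, -1.501]
force: [-1.6, 1.4, 5.2]
width: 0.026
gripper_force: 4.0
```

Call:
arm_command --commands '[{"tx":0,"ty":0,"tz":-0.07,"twist":0},{"tx":0,"ty":0,"tz":-0.14,"twist":0},{"tx":0,"ty":0,"tz":-0.21,"twist":0},{"tx":0,"ty":0,"tz":-0.28,"twist":0},{"tx":0,"ty":0,"tz":-0.35,"twist":0},{"tx":0,"ty":0,"tz":-0.42,"twist":0},{"tx":0,"ty":0,"tz":-0.49,"twist":0},{"tx":0,"ty":0,"tz":-0.56,"twist":0}]'

```text
t: 14.0
eef_pos: [0.4341, -0.0944, 0.1448]
ee_rot: [3.141, 0.0, -1.502]
force: [1.2, 0.4, 0.8]
width: 0.0257
gripper_force: 4.0
```

```bash
python3 -c "
from h import *
go(.434,-.094,.15)
cv2.imwrite('pics/side4.png',cv2.resize(grab_frame('side')[80:330,250:500],None,fx=2.4,fy=2.4)[:,:,::-1])"
```

```text
t 14.0 pos [ 0.4341 -0.0944  0.1448] yaw -1.5016 width 0.0257 F [1.2 0.4 0.8]
tx -0.002 ty 0.000 tz -0.021 twist 0.000
```

View pics/side4.png

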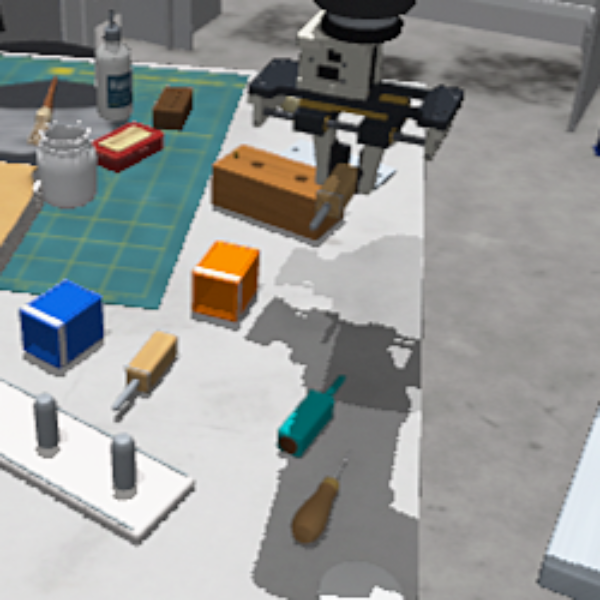

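```bash
python3 -c "
from h import *
g=np.array([.4341,-.0944,.161])
for th in (0,10,20,30,45,60,90):
    c,s=np.cos(np.radians(th)),np.sin(np.radians(th))
    print(th,[((pix(g+d*np.array([-.07*c,c,-s]),'side')-[250,80])*2.4).round(0) for d in(-.01,.057,.102)])"
```

```text
0 [array([350., 166.]), array([329., 196.]), array([313., 217.])]
10 [array([350., 164.]), array([328., 204.]), array([312., 233.])]
20 [array([350., 163.]), array([328., 211.]), array([313., 246.])]
30 [array([350., 162.]), array([329., 217.]), array([314., 256.])]
45 [array([350., 161.]), array([331., 223.]), array([318., 266.])]
60 [array([349., 160.]), array([334., 225.]), array([324., 269.])]
90 [array([348., 161.]), array([342., 219.]), array([338., 255.])]
```

The stirrer hangs only about 5° down (rod tip at crop px (312,226)), so friction holds it. I'll try minimum grip and a vertical shake.

Call:
arm_command --commands '[{"tx":0,"ty":0,"tz":-0.16,"twist":0},{"tx":0,"ty":0,"tz":0,"twist":0},{"tx":0,"ty":0,"tz":-0.16,"twist":0},{"tx":0,"ty":0,"tz":0,"twist":0},{"tx":0,"ty":0,"tz":-0.16,"twist":0},{"tx":0,"ty":0,"tz":0,"twist":0},{"tx":0,"ty":0,"tz":-0.16,"twist":0},{"tx":0,"ty":0,"tz":0,"twist":0}]' --grip_force 3

```text
t: 14.72
eef_pos: [0.4357, -0.0956, 0.1503]
ee_rot: [-3.141, -0.004, -1.499]
force: [6.5, 0.2, 2.7]
width: 0.0261
gripper_force: 3.0
```

```bash
python3 -c "
from h import *
go(.434,-.094,.15)
cv2.imwrite('pics/side5.png',cv2.resize(grab_frame('side')[80:205,330:455],None,fx=4.8,fy=4.8)[:,:,::-1])"
```

```text
t 14.72 pos [ 0.4357 -0.0956  0.1503] yaw -1.4987 width 0.0261 F [6.5 0.2 2.7]
tx -0.007 ty 0.006 tz 0.001 twist 0.000
```

View pics/side5.png

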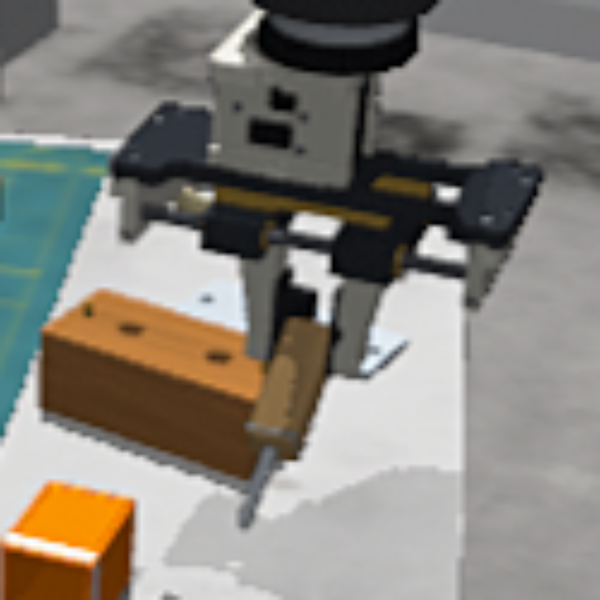

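The shake works: the rod now points well down (tip at crop px (245,520)). Shake again.

Call:
arm_command --commands '[{"tx":0,"ty":0,"tz":-0.16,"twist":0},{"tx":0,"ty":0,"tz":0,"twist":0},{"tx":0,"ty":0,"tz":-0.16,"twist":0},{"tx":0,"ty":0,"tz":0,"twist":0},{"tx":0,"ty":0,"tz":-0.16,"twist":0},{"tx":0,"ty":0,"tz":0,"twist":0},{"tx":0,"ty":0,"tz":-0.16,"twist":0},{"tx":0,"ty":0,"tz":-0.16,"twist":0}]'

```text
t: 15.43
eef_pos: [0.4339, -0.0951, 0.1844]
ee_rot: [3.138, -0.002, -1.501]
force: [3.1, 0.8, 0.9]
width: 0.0259
gripper_force: 3.0
```

```bash
cat > tilt.py <<'E'
from h import *
# fit tilt of the held stirrer: side-view shoulder and wood region against the model
f=grab_frame("side"); s=get_state(); p=s["eef_pos"]; w=s["ee_rot"][2]; g=p+[0,0,.017]
u=-np.array([np.cos(w),np.sin(w),0])
for r in spot_point("stirrer_a_shoulder","side")[:5]:
    if np.linalg.norm(np.array(r["uv"])-pix(g,"side"))<60: print(r["score"],np.round(r["uv"],1))
R=[r for r in regions_of("stirrer_a","side") if np.linalg.norm(np.argwhere(r["region"]).mean(0)[::-1]-pix(g,"side"))<40]
for r in R[:1]:
    a=np.argwhere(r["region"])[:,::-1]; b=a[a[:,1].argmax()]; print("lowest",b,r["score"],r["rect"])
for th in(30,45,60,75,90):
    c,n=np.cos(np.radians(th)),np.sin(np.radians(th)); print(th,[pix(g+d*(u*c-[0,0,n]),"side").round(1) for d in(.057,.102)])
o=np.round(pix(g,"side")).astype(int); cv2.imwrite("pics/cr.png",cv2.resize(f[o[1]-30:o[1]+70,o[0]-50:o[0]+50],None,fx=5,fy=5)[:,:,::-1]); print("crop origin",o-[50,30])
E
python3 tilt.py
```

```text
lowest [382 180] 0.76 [379.0, 132.5, 398.2, 181.9]
30 [array([388. , 155.2]), array([381.8, 171.5])]
45 [array([388.9, 157.9]), array([383.4, 176. ])]
60 [array([390.1, 159.1]), array([385.8, 177.6])]
75 [array([391.7, 158.6]), array([388.7, 176.3])]
90 [array([393.5, 156.6]), array([392. , 172.5])]
crop origin [346 105]
```

View pics/cr.png

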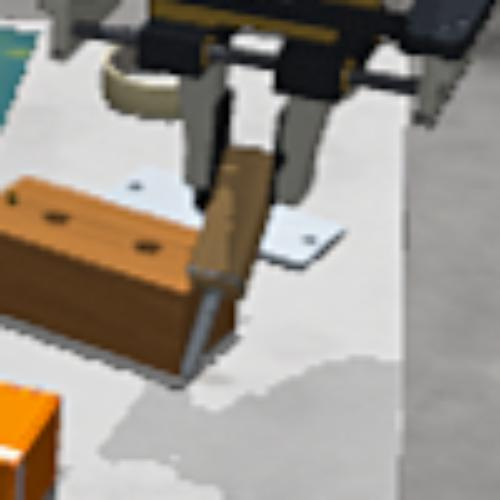

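Rod now about 50° down (tip at px (383,180)); more shaking.

Call:
arm_command --commands '[{"tx":0,"ty":0,"tz":0.16,"twist":0},{"tx":0,"ty":0,"tz":0,"twist":0},{"tx":0,"ty":0,"tz":0.16,"twist":0},{"tx":0,"ty":0,"tz":0,"twist":0},{"tx":0,"ty":0,"tz":0.16,"twist":0},{"tx":0,"ty":0,"tz":0,"twist":0},{"tx":0,"ty":0,"tz":0.16,"twist":0},{"tx":0,"ty":0,"tz":0,"twist":0}]'

```text
t: 16.25
eef_pos: [0.4243, -0.0949, 0.1675]
ee_rot: [3.116, 0.001, -1.505]
force: [-5.9, 0.0, -7.7]
width: 0.0259
gripper_force: 3.0
```

Call:
arm_command --commands '[{"tx":0,"ty":0,"tz":0.16,"twist":0},{"tx":0,"ty":0,"tz":0,"twist":0},{"tx":0,"ty":0,"tz":0.16,"twist":0},{"tx":0,"ty":0,"tz":0,"twist":0},{"tx":0,"ty":0,"tz":0.16,"twist":0},{"tx":0,"ty":0,"tz":0,"twist":0},{"tx":0,"ty":0,"tz":0,"twist":0},{"tx":0,"ty":0,"tz":0,"twist":0}]'

```text
t: 16.92
eef_pos: [0.4351, -0.0944, 0.1849]
ee_rot: [-3.14, -0.0, -1.501]
force: [-0.1, 1.0, -0.1]
width: 0.026
gripper_force: 3.0
```

```bash
python3 tilt.py; python3 - <<'E'
from h import *
f=grab_frame("top"); cv2.imwrite("pics/t6.png",f[:,:,::-1])
# holes: dark blobs on block in both views
for c,box in(("top",(412,160,455,235)),("side",(335,135,400,170))):
    for r in spot_point("hole_a",c)[:3]: print(c,np.round(r["uv"],1),round(r["score"],2),at(r["uv"],c,.055).round(4))
o=(405,160); cv2.imwrite("pics/t6c.png",cv2.resize(f[160:235,405:465],None,fx=7,fy=7)[:,:,::-1])
E
```

```text
lowest [383 181] 0.73 [379.1, 132.0, 396.5, 184.9]
30 [array([388.1, 155.4]), array([381.9, 171.7])]
45 [array([388.9, 158.1]), array([383.5, 176.2])]
60 [array([390.2, 159.2]), array([385.9, 177.8])]
75 [array([391.8, 158.7]), array([388.8, 176.5])]
90 [array([393.6, 156.7]), array([392. , 172.6])]
crop origin [346 105]
top [432.8 186.9] 0.76 [ 0.6044 -0.2446  0.055 ]
side [357.5 149. ] 0.61 [ 0.5972 -0.2408  0.055 ]
side [373.2 155.5] 0.61 [ 0.5413 -0.227   0.055 ]
```

View pics/t6c.png

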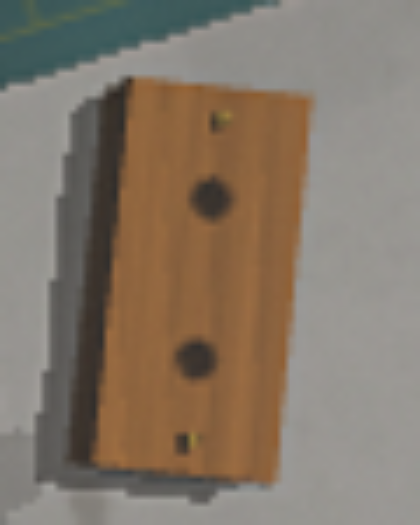

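```bash
python3 - <<'E'
from h import *
T=[(434.7,188.1),(432.4,210.9)]; S=[(356.7,147.9),(375.2,154)]
A=[at(u,"top",.055) for u in T]; B=[at(u,"side",.055) for u in S]
print(np.round(A,4),np.round(B,4)); 
for a,b in zip(T,S): print(tri(a,b))
C=(A[0]+A[1]+B[0]+B[1])[:2]/4; d=(A[0]-A[1])[:2]; print("C",C,"len",np.linalg.norm(d),"ang",np.degrees(np.arctan2(d[1],d[0])))
n=np.array([-.115,-.9934]); g=C+n*.13; print(g); go(g[0],g[1],.2,-1.686); g=C+n*.038; print(g)
E
```

```text
[[ 0.6011 -0.2496  0.055 ]
 [ 0.5399 -0.2422  0.055 ]] [[ 0.6022 -0.2458  0.055 ]
 [ 0.5399 -0.2379  0.055 ]]
(array([ 0.60238896, -0.24943119,  0.05328184]), np.float64(0.00264312950559747))
(array([ 0.54071131, -0.24240431,  0.05263705]), np.float64(0.0017985965359003332))
C [ 0.57075754 -0.24389687] len 0.0616713633240425 ang -6.855627580921289
[ 0.55580754 -0.37303887]
t 17.22 pos [ 0.4343 -0.0944  0.1842] yaw -1.5017 width 0.026 F [-0.7  0.5  0. ]
tx 1.146 ty -0.408 tz -0.063 twist 0.059
[ 0.56638754 -0.28164607]
```

Call:
arm_command --commands '[{"tx":0.08,"ty":-0.05,"tz":-0.03,"twist":0},{"tx":0.16,"ty":-0.1,"tz":-0.06,"twist":0},{"tx":0.25,"ty":-0.16,"tz":-0.06,"twist":0},{"tx":0.34,"ty":-0.22,"tz":-0.06,"twist":0.02},{"tx":0.43,"ty":-0.28,"tz":-0.06,"twist":0.04},{"tx":0.52,"ty":-0.34,"tz":-0.06,"twist":0.059},{"tx":0.59,"ty":-0.39,"tz":-0.06,"twist":0.059},{"tx":0.62,"ty":-0.41,"tz":-0.06,"twist":0.059}]'

```text
t: 17.88
eef_pos: [0.5487, -0.2438, 0.1983]
ee_rot: [3.141, -0.0, -1.688]
force: [0.6, 0.2, -0.4]
width: 0.026
gripper_force: 3.0
```

```bash
python3 -c "
from h import *
go(.556,-.373,.2,-1.686)"
```

```text
t 17.88 pos [ 0.5487 -0.2438  0.1983] yaw -1.6882 width 0.026 F [ 0.6  0.2 -0.4]
tx 0.510 ty -0.090 tz -0.007 twist -0.001
```

Call:
arm_command --commands '[{"tx":0.08,"ty":-0.01,"tz":0,"twist":0},{"tx":0.16,"ty":-0.03,"tz":0,"twist":0},{"tx":0.24,"ty":-0.05,"tz":0,"twist":0},{"tx":0.32,"ty":-0.07,"tz":0,"twist":0},{"tx":0.4,"ty":-0.09,"tz":0,"twist":0},{"tx":0.47,"ty":-0.09,"tz":0,"twist":0},{"tx":0.51,"ty":-0.09,"tz":0,"twist":0},{"tx":0.51,"ty":-0.09,"tz":0,"twist":0}]'

```text
t: 18.55
eef_pos: [0.5543, -0.3724, 0.1986]
ee_rot: [3.141, 0.0, -1.688]
force: [-0.1, 0.4, -0.4]
width: 0.0262
gripper_force: 3.0
```

Call:
arm_command --commands '[{"tx":0,"ty":0,"tz":0.07,"twist":0},{"tx":0,"ty":0,"tz":0.14,"twist":0},{"tx":0,"ty":0,"tz":0.21,"twist":0},{"tx":0,"ty":0,"tz":0.28,"twist":0},{"tx":0,"ty":0,"tz":0.33,"twist":0},{"tx":0,"ty":0,"tz":0.36,"twist":0},{"tx":0,"ty":0,"tz":0.365,"twist":0},{"tx":0,"ty":0,"tz":0.365,"twist":0}]'

```text
t: 19.22
eef_pos: [0.5552, -0.3709, 0.1079]
ee_rot: [3.141, -0.0, -1.686]
force: [1.2, -0.5, 0.2]
width: 0.026
gripper_force: 3.0
```

```bash
python3 -c "
from h import *
go(.5665,-.283,.107,-1.686)
f=grab_frame('side'); g=get_state()['eef_pos']+[0,0,.017]; o=pix(g,'side').astype(int); print(o)
cv2.imwrite('pics/s7.png',cv2.resize(f[o[1]-40:o[1]+60,o[0]-50:o[0]+50],None,fx=5,fy=5)[:,:,::-1])
"
```

```text
t 19.22 pos [ 0.5552 -0.3709  0.1079] yaw -1.6864 width 0.026 F [ 1.2 -0.5  0.2]
tx -0.355 ty -0.004 tz 0.003 twist -0.000
[389 113]
```

View pics/s7.png

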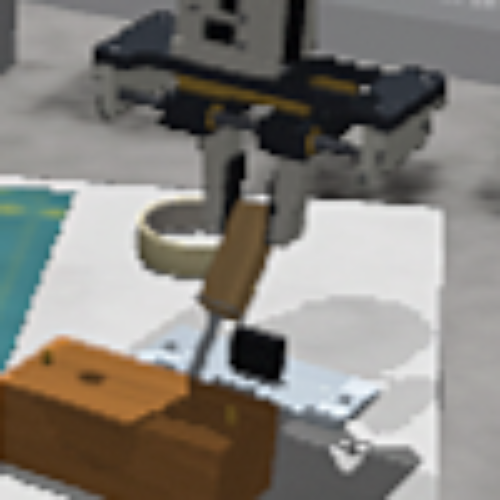

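The stirrer is held about 50° down behind the block, tip at crop px (195,385). Push the rod against the block's right face to bring it upright.

Call:
arm_command --commands '[{"tx":-0.06,"ty":0,"tz":0,"twist":0},{"tx":-0.12,"ty":0,"tz":0,"twist":0},{"tx":-0.17,"ty":0,"tz":0,"twist":0},{"tx":-0.22,"ty":0,"tz":0,"twist":0},{"tx":-0.27,"ty":0,"tz":0,"twist":0},{"tx":-0.31,"ty":0,"tz":0,"twist":0},{"tx":-0.345,"ty":0,"tz":0,"twist":0},{"tx":-0.36,"ty":0,"tz":0,"twist":0}]'

```text
t: 19.93
eef_pos: [0.5658, -0.2803, 0.108]
ee_rot: [-3.141, 0.0, -1.686]
force: [0.2, -0.4, 0.3]
width: 0.0261
gripper_force: 3.0
```

```bash
python3 - <<'E'
from h import *
go(.5402,-.2418,.19)
f=grab_frame('side'); g=get_state()['eef_pos']+[0,0,.017]; o=pix(g,'side').astype(int); print(o)
for th in(70,80,90,100):
    c,s=np.cos(np.radians(th)),np.sin(np.radians(th)); print(th,[pix(g+d*np.array([.115*c,.993*c,-s]),'side').round(1) for d in(-.007,.063)])
crop=f[o[1]-40:o[1]+60,o[0]-50:o[0]+50]; m=cv2.inRange(cv2.cvtColor(np.ascontiguousarray(crop),cv2.COLOR_RGB2HSV),(8,60,40),(30,255,255))
cv2.imwrite('pics/s8.png',cv2.resize(crop,None,fx=5,fy=5)[:,:,::-1])
E
```

```text
t 19.93 pos [ 0.5658 -0.2803  0.108 ] yaw -1.6856 width 0.0261 F [ 0.2 -0.4  0.3]
tx -0.141 ty 0.119 tz -0.328 twist 0.000
[374 124]
70 [array([375. , 121.7]), array([369.4, 145.4])]
80 [array([374.8, 121.8]), array([371.2, 144.9])]
90 [array([374.6, 121.9]), array([373.1, 143.8])]
100 [array([374.4, 122.1]), array([375. , 142.1])]
```

View pics/s8.png

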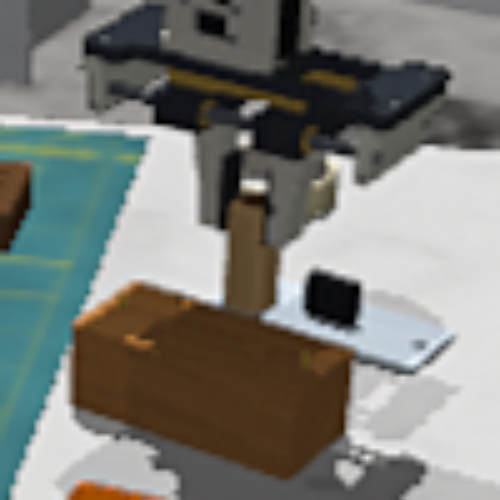

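The handle now stands upright at crop px (250,250). Lift and carry it over the near hole.

Call:
arm_command --commands '[{"tx":0.005,"ty":0,"tz":-0.05,"twist":0},{"tx":0.005,"ty":0,"tz":-0.1,"twist":0},{"tx":0.005,"ty":0,"tz":-0.15,"twist":0},{"tx":0.005,"ty":0,"tz":-0.2,"twist":0},{"tx":0.005,"ty":0,"tz":-0.24,"twist":0},{"tx":0.005,"ty":0,"tz":-0.27,"twist":0},{"tx":0.005,"ty":0,"tz":-0.29,"twist":0},{"tx":0.005,"ty":0,"tz":-0.29,"twist":0}]'

```text
t: 20.65
eef_pos: [0.5657, -0.2833, 0.1813]
ee_rot: [-3.14, -0.0, -1.687]
force: [0.6, -0.2, 0.5]
width: 0.026
gripper_force: 3.0
```

Call:
arm_command --commands '[{"tx":-0.02,"ty":0.02,"tz":0,"twist":0},{"tx":-0.05,"ty":0.04,"tz":0,"twist":0},{"tx":-0.08,"ty":0.07,"tz":0,"twist":0},{"tx":-0.11,"ty":0.1,"tz":0,"twist":0},{"tx":-0.13,"ty":0.115,"tz":0,"twist":0},{"tx":-0.146,"ty":0.119,"tz":0,"twist":0},{"tx":-0.146,"ty":0.119,"tz":0,"twist":0},{"tx":-0.146,"ty":0.119,"tz":0,"twist":0}]'

```text
t: 21.32
eef_pos: [0.5403, -0.243, 0.1806]
ee_rot: [-3.141, -0.0, -1.686]
force: [0.0, -0.2, -1.1]
width: 0.026
gripper_force: 3.0
```

```bash
python3 - <<'E'
from h import *
go(.5402,-.2418,.15)
for c in("top","side"):
    f=grab_frame(c); g=get_state()['eef_pos']+[0,0,.017]
    print(c,"axis top/shoulder/tip:",[pix(g-[0,0,d],c).round(1) for d in(-.007,.063,.108)])
    for r in spot_point("stirrer_a_shoulder",c)[:4]: print(round(r["score"],2),np.round(r["uv"],1))
E
```

```text
t 21.32 pos [ 0.5403 -0.243   0.1806] yaw -1.686 width 0.026 F [ 0.  -0.2 -1.1]
tx -0.005 ty 0.001 tz 0.122 twist 0.000
top axis top/shoulder/tip: [array([447.3, 209.5]), array([440. , 210.1]), array([435.8, 210.5])]
0.62 [314. 271.]
0.53 [292.2 213.9]
side axis top/shoulder/tip: [array([379.5, 104.2]), array([377.8, 128. ]), array([376.7, 142.5])]
0.78 [385.6 247.5]
0.54 [306.4 240.2]
```

Call:
arm_command --commands '[{"tx":-0.005,"ty":0,"tz":0.03,"twist":0},{"tx":-0.005,"ty":0,"tz":0.06,"twist":0},{"tx":-0.005,"ty":0,"tz":0.09,"twist":0},{"tx":-0.005,"ty":0,"tz":0.12,"twist":0},{"tx":-0.005,"ty":0,"tz":0.14,"twist":0},{"tx":-0.005,"ty":0,"tz":0.16,"twist":0},{"tx":-0.005,"ty":0,"tz":0.18,"twist":0},{"tx":-0.005,"ty":0,"tz":0.19,"twist":0}]'

```text
t: 22.18
eef_pos: [0.5399, -0.242, 0.1319]
ee_rot: [3.141, 0.0, -1.687]
force: [0.2, 0.6, -0.1]
width: 0.0261
gripper_force: 3.0
```

```bash
python3 - <<'E'
from h import *
go(.5402,-.2418,.1)
f=grab_frame("side"); g=get_state()['eef_pos']+[0,0,.017]
print("axis top/shoulder/tip:",[pix(g-[0,0,d],"side").round(1) for d in(-.007,.063,.108)])
for q in("hole_a","stirrer_a_shoulder"):
  for r in spot_point(q,"side")[:4]: print(q,round(r["score"],2),np.round(r["uv"],1))
for r in regions_of("stirrer_a","side")[:5]: print(round(r["score"],2),np.round(r["rect"]))
E
```

```text
t 22.18 pos [ 0.5399 -0.242   0.1319] yaw -1.6868 width 0.0261 F [ 0.2  0.6 -0.1]
tx -0.001 ty -0.001 tz 0.128 twist 0.000
axis top/shoulder/tip: [array([378.2, 121.1]), array([376.5, 143.8]), array([375.5, 157.8])]
hole_a 0.71 [275.3 226.3]
hole_a 0.69 [358.  145.5]
hole_a 0.57 [374.  154.6]
hole_a 0.46 [205.1 231.2]
stirrer_a_shoulder 0.81 [308.5 239. ]
stirrer_a_shoulder 0.67 [385.4 243.4]
0.85 [367. 240. 392. 270.]
0.79 [299. 220. 324. 247.]
0.76 [367. 120. 381. 156.]
```

Call:
arm_command --commands '[{"tx":0,"ty":0,"tz":0.015,"twist":0},{"tx":0,"ty":0,"tz":0.03,"twist":0},{"tx":0,"ty":0,"tz":0.045,"twist":0},{"tx":0,"ty":0,"tz":0.06,"twist":0},{"tx":0,"ty":0,"tz":0.075,"twist":0},{"tx":0,"ty":0,"tz":0.09,"twist":0},{"tx":0,"ty":0,"tz":0.1,"twist":0},{"tx":0,"ty":0,"tz":0.1,"twist":0}]'

```text
t: 23.05
eef_pos: [0.5398, -0.2419, 0.107]
ee_rot: [3.141, 0.0, -1.687]
force: [-0.4, -0.7, -1.2]
width: 0.0257
gripper_force: 3.0
```

```bash
python3 - <<'E'
from h import *
go(.5402,-.2418,.1)
f=grab_frame("side"); g=get_state()['eef_pos']+[0,0,.017]
print("axis top/shoulder/tip:",[pix(g-[0,0,d],"side").round(1) for d in(-.007,.063,.108)])
for r in regions_of("stirrer_a","side")[:5]: print(round(r["score"],2),np.round(r["rect"]))
E
```

```text
t 23.05 pos [ 0.5398 -0.2419  0.107 ] yaw -1.6868 width 0.0257 F [-0.4 -0.7 -1.2]
tx -0.001 ty -0.001 tz 0.028 twist 0.000
axis top/shoulder/tip: [array([377.6, 129.1]), array([375.9, 151.4]), array([374.9, 165.1])]
0.9 [363. 237. 395. 270.]
0.78 [301. 219. 322. 248.]
0.73 [370. 129. 381. 156.]
0.41 [176. 261. 196. 282.]
```

Call:
arm_command --commands '[{"tx":0,"ty":0,"tz":0.01,"twist":0},{"tx":0,"ty":0,"tz":0.02,"twist":0},{"tx":0,"ty":0,"tz":0.03,"twist":0},{"tx":0,"ty":0,"tz":0.04,"twist":0},{"tx":0,"ty":0,"tz":0.05,"twist":0},{"tx":0,"ty":0,"tz":0.05,"twist":0},{"tx":0,"ty":0,"tz":0.05,"twist":0},{"tx":0,"ty":0,"tz":0.05,"twist":0}]'

```text
t: 23.82
eef_pos: [0.5401, -0.242, 0.095]
ee_rot: [3.141, 0.0, -1.687]
force: [0.6, -0.2, 0.5]
width: 0.0259
gripper_force: 3.0
```

```bash
python3 - <<'E'
from h import *
go()
f=grab_frame("side")
for r in regions_of("stirrer_a","side")[:5]: print(round(r["score"],2),np.round(r["rect"]))
h=np.array([.5402,-.2418]); print(pix([*h,.055],"side"),pix([*h,.125],"side"))
E
```

```text
t 23.82 pos [ 0.5401 -0.242   0.095 ] yaw -1.6869 width 0.0259 F [ 0.6 -0.2  0.5]
tx -0.000 ty 0.000 tz -0.000 twist 0.000
0.9 [298. 218. 325. 249.]
0.81 [368. 237. 391. 270.]
0.45 [369. 128. 379. 157.]
[375.64872033 153.39790298] [377.29152658 131.23225196]
```

Call:
arm_command --commands '[{"tx":0,"ty":0,"tz":0.01,"twist":0},{"tx":0,"ty":0,"tz":0.01,"twist":0},{"tx":0,"ty":0,"tz":0,"twist":0},{"tx":0,"ty":0,"tz":0,"twist":0},{"tx":0,"ty":0,"tz":0,"twist":0},{"tx":0,"ty":0,"tz":0,"twist":0},{"tx":0,"ty":0,"tz":0,"twist":0},{"tx":0,"ty":0,"tz":0,"twist":0}]' --claw 0.48

```text
t: 24.58
eef_pos: [0.5401, -0.2421, 0.0953]
ee_rot: [-3.142, 0.0, -1.687]
force: [1.0, -0.5, -0.1]
width: 0.0417
gripper_force: 0.0
```

Call:
arm_command --commands '[{"tx":0,"ty":0,"tz":-0.08,"twist":0},{"tx":0,"ty":0,"tz":-0.2,"twist":0},{"tx":0,"ty":0,"tz":-0.32,"twist":0},{"tx":-0.1,"ty":0,"tz":-0.4,"twist":0},{"tx":-0.25,"ty":0,"tz":-0.4,"twist":0},{"tx":-0.4,"ty":0,"tz":-0.4,"twist":0},{"tx":-0.55,"ty":0,"tz":-0.4,"twist":0},{"tx":-0.65,"ty":0,"tz":-0.4,"twist":0}]'

```text
t: 25.25
eef_pos: [0.559, -0.0782, 0.1957]
ee_rot: [-3.141, 0.001, -1.686]
force: [0.1, -1.1, -0.3]
width: 0.0421
gripper_force: 0.0
```

```bash
python3 - <<'E'
from h import *
f=grab_frame("top"); cv2.imwrite("pics/t9.png",f[:,:,::-1])
c,a=handle(f[:,:,::-1].copy(),(270,198,330,222)); u=a/np.linalg.norm(a)
g=c-u*.022; print(g); go(g[0],g[1],.1,np.arctan2(-u[1],-u[0]))
grab_frame("side")
for r in regions_of("stirrer_a","side")[:5]: print(round(r["score"],2),np.round(r["rect"]))
E
```

```text
Traceback (most recent call last):
  File "h.py", line 24, in handle
    k=1+st[1:,4].argmax(); pts=np.argwhere(lab==k)[:,::-1].astype(np.float32)+[l,t]
        ~~~~~~~~~~~~~~~^^
ValueError: attempt to get argmax of an empty sequence
```

```bash
python3 - <<'E'
from h import *
f=grab_frame("side"); cv2.imwrite("pics/s9.png",f[:,:,::-1])
for r in regions_of("stirrer_a","side")[:5]: print(round(r["score"],2),np.round(r["rect"]))
for q in ("stirrer_a","cup_a"):
  for r in spot_point(q,"side")[:5]: print(q,round(r["score"],2),np.round(r["uv"]),at(r["uv"],"side",0).round(3))
print(pix([.55,.1,.02],"top"),cv2.imread("pics/t9.png")[212,300])
E
```

```text
0.83 [365. 235. 396. 272.]
0.72 [367. 129. 382. 158.]
0.57 [296. 219. 325. 249.]
stirrer_a 0.77 [384. 251.] [0.376 0.079 0.   ]
stirrer_a 0.71 [308. 245.] [0.538 0.146 0.   ]
stirrer_a 0.6 [374. 151.] [ 0.589 -0.348  0.   ]
cup_a 0.88 [276. 223.] [0.65  0.112 0.   ]
cup_a 0.78 [343. 206.] [ 0.538 -0.034  0.   ]
[305.64205068 208.44645324] [ 80  89 100]
```

```bash
python3 -c "
from h import *
go(.5477,.0773,.1,-1.503)"
```

```text
t 25.5 pos [ 0.5588 -0.0807  0.1953] yaw -1.6861 width 0.0417 F [-1.3  0.2  0.4]
tx -0.623 ty 0.117 tz 0.381 twist -0.058
```

Call:
arm_command --commands '[{"tx":-0.15,"ty":0.03,"tz":0,"twist":0},{"tx":-0.3,"ty":0.06,"tz":0,"twist":-0.03},{"tx":-0.45,"ty":0.1,"tz":0.1,"twist":-0.058},{"tx":-0.55,"ty":0.117,"tz":0.2,"twist":-0.058},{"tx":-0.623,"ty":0.117,"tz":0.3,"twist":-0.058},{"tx":-0.623,"ty":0.117,"tz":0.381,"twist":-0.058},{"tx":-0.623,"ty":0.117,"tz":0.381,"twist":-0.058},{"tx":-0.623,"ty":0.117,"tz":0.381,"twist":-0.058}]'

```text
t: 26.17
eef_pos: [0.5475, 0.0762, 0.0994]
ee_rot: [3.139, -0.001, -1.505]
force: [0.3, -0.8, 0.9]
width: 0.0419
gripper_force: 0.0
```

```bash
python3 -c "
from h import *
go(.5477,.0773,.004,-1.503)"
```

```text
t 26.17 pos [0.5475 0.0762 0.0994] yaw -1.5053 width 0.0419 F [ 0.3 -0.8  0.9]
tx -0.004 ty -0.001 tz 0.382 twist -0.001
```

Call:
arm_command --commands '[{"tx":0,"ty":0,"tz":0.15,"twist":0},{"tx":0,"ty":0,"tz":0.27,"twist":0},{"tx":0,"ty":0,"tz":0.34,"twist":0},{"tx":0,"ty":0,"tz":0.37,"twist":0},{"tx":0,"ty":0,"tz":0.382,"twist":0},{"tx":0,"ty":0,"tz":0.382,"twist":0},{"tx":0,"ty":0,"tz":0.382,"twist":0},{"tx":0,"ty":0,"tz":0.382,"twist":0}]'

```text
t: 26.83
eef_pos: [0.5491, 0.0777, 0.0062]
ee_rot: [-3.139, 0.001, -1.505]
force: [-0.2, 0.2, 0.7]
width: 0.0419
gripper_force: 0.0
```

Call:
arm_command --commands '[{"tx":0,"ty":0,"tz":0,"twist":0},{"tx":0,"ty":0,"tz":0,"twist":0},{"tx":0,"ty":0,"tz":0,"twist":0},{"tx":0,"ty":0,"tz":0,"twist":0},{"tx":0,"ty":0,"tz":0,"twist":0},{"tx":0,"ty":0,"tz":0,"twist":0},{"tx":0,"ty":0,"tz":0,"twist":0},{"tx":0,"ty":0,"tz":0,"twist":0}]' --claw 0 --grip_force 3

```text
t: 27.5
eef_pos: [0.5483, 0.0776, 0.0048]
ee_rot: [-3.141, 0.0, -1.504]
force: [-0.1, 0.6, 5.1]
width: 0.0259
gripper_force: 3.0
```

Call:
arm_command --commands '[{"tx":0,"ty":0,"tz":-0.09,"twist":0},{"tx":0,"ty":0,"tz":-0.18,"twist":0},{"tx":0,"ty":0,"tz":-0.27,"twist":0},{"tx":0,"ty":0,"tz":-0.36,"twist":0},{"tx":0,"ty":0,"tz":-0.45,"twist":0},{"tx":0,"ty":0,"tz":-0.54,"twist":0},{"tx":0,"ty":0,"tz":-0.63,"twist":0},{"tx":0,"ty":0,"tz":-0.68,"twist":0}]'

```text
t: 28.17
eef_pos: [0.5484, 0.0776, 0.1767]
ee_rot: [-3.14, 0.001, -1.504]
force: [1.0, 0.4, 0.1]
width: 0.0258
gripper_force: 3.0
```

Call:
arm_command --commands '[{"tx":0,"ty":0,"tz":-0.16,"twist":0},{"tx":0,"ty":0,"tz":0,"twist":0},{"tx":0,"ty":0,"tz":-0.16,"twist":0},{"tx":0,"ty":0,"tz":0,"twist":0},{"tx":0,"ty":0,"tz":-0.16,"twist":0},{"tx":0,"ty":0,"tz":0,"twist":0},{"tx":0,"ty":0,"tz":-0.16,"twist":0},{"tx":0,"ty":0,"tz":0,"twist":0}]'

```text
t: 28.83
eef_pos: [0.5503, 0.0769, 0.1818]
ee_rot: [-3.136, -0.002, -1.502]
force: [6.0, 2.9, 2.6]
width: 0.026
gripper_force: 3.0
```

```bash
sed -i 's/(.057,.102)/(-.01,.057,.102)/;s/(30,45/(0,15,30,45/' tilt.py; python3 tilt.py; python3 -c "
from h import *
go(.55,-.2,.2,-1.686)"
```

```text
0.55 [308.5 187.9]
lowest [304 204] 0.75 [305.2, 156.5, 321.9, 206.2]
0 [array([320.8, 159.3]), array([307.1, 173.5]), array([297. , 183.9])]
15 [array([320.7, 158.4]), array([307.6, 179. ]), array([298.2, 193.8])]
30 [array([320.5, 157.6]), array([308.9, 183.1]), array([300.9, 201. ])]
45 [array([320.2, 157.1]), array([310.9, 185.6]), array([304.6, 205.1])]
60 [array([319.8, 156.9]), array([313.3, 186.5]), array([309.1, 206.1])]
75 [array([319.3, 157. ]), array([316.1, 185.6]), array([314. , 204.1])]
90 [array([318.8, 157.4]), array([318.9, 183.1]), array([319.1, 199.4])]
crop origin [269 131]
t 28.98 pos [0.5461 0.0768 0.1722] yaw -1.5051 width 0.026 F [0.4 0.7 0. ]
tx 1.106 ty 0.057 tz -0.111 twist 0.058
```

Call:
arm_command --commands '[{"tx":0.05,"ty":-0.01,"tz":-0.08,"twist":0},{"tx":0.13,"ty":-0.02,"tz":-0.16,"twist":0},{"tx":0.22,"ty":-0.03,"tz":-0.22,"twist":0},{"tx":0.34,"ty":-0.04,"tz":-0.26,"twist":0.02},{"tx":0.46,"ty":-0.05,"tz":-0.26,"twist":0.04},{"tx":0.58,"ty":-0.05,"tz":-0.26,"twist":0.058},{"tx":0.7,"ty":-0.05,"tz":-0.26,"twist":0.058},{"tx":0.8,"ty":-0.05,"tz":-0.26,"twist":0.058}]'

```text
t: 29.65
eef_pos: [0.5739, -0.1232, 0.2408]
ee_rot: [-3.14, -0.0, -1.687]
force: [0.3, 0.2, -0.9]
width: 0.026
gripper_force: 3.0
```

```bash
python3 -c "
from h import *
go(.576,-.377,.24,-1.688)"
```

```text
t 29.65 pos [ 0.5739 -0.1232  0.2408] yaw -1.6874 width 0.026 F [ 0.3  0.2 -0.9]
tx 1.007 ty -0.127 tz 0.003 twist 0.000
```

Call:
arm_command --commands '[{"tx":0.1,"ty":-0.01,"tz":0,"twist":0},{"tx":0.24,"ty":-0.03,"tz":0,"twist":0},{"tx":0.38,"ty":-0.05,"tz":0,"twist":0},{"tx":0.52,"ty":-0.07,"tz":0,"twist":0},{"tx":0.66,"ty":-0.09,"tz":0,"twist":0},{"tx":0.8,"ty":-0.11,"tz":0,"twist":0},{"tx":0.92,"ty":-0.127,"tz":0,"twist":0},{"tx":1.0,"ty":-0.127,"tz":0,"twist":0}]'

```text
t: 30.32
eef_pos: [0.5762, -0.3764, 0.2401]
ee_rot: [-3.141, -0.001, -1.688]
force: [-0.2, 0.8, 0.2]
width: 0.0261
gripper_force: 3.0
```

Call:
arm_command --commands '[{"tx":0,"ty":0,"tz":0.1,"twist":0},{"tx":0,"ty":0,"tz":0.2,"twist":0},{"tx":0,"ty":0,"tz":0.3,"twist":0},{"tx":0,"ty":0,"tz":0.4,"twist":0},{"tx":0,"ty":0,"tz":0.48,"twist":0},{"tx":0,"ty":0,"tz":0.53,"twist":0},{"tx":0,"ty":0,"tz":0.53,"twist":0},{"tx":0,"ty":0,"tz":0.53,"twist":0}]'

```text
t: 30.98
eef_pos: [0.5765, -0.3735, 0.1075]
ee_rot: [3.141, -0.0, -1.686]
force: [0.7, -0.2, -0.2]
width: 0.0262
gripper_force: 3.0
```

```bash
python3 -c "
from h import *
go(.5867,-.2842,.107,-1.688)"
```

```text
t 30.98 pos [ 0.5765 -0.3735  0.1075] yaw -1.6864 width 0.0262 F [ 0.7 -0.2 -0.2]
tx -0.360 ty 0.001 tz 0.002 twist 0.000
```

Call:
arm_command --commands '[{"tx":-0.06,"ty":0,"tz":0,"twist":0},{"tx":-0.12,"ty":0,"tz":0,"twist":0},{"tx":-0.17,"ty":0,"tz":0,"twist":0},{"tx":-0.22,"ty":0,"tz":0,"twist":0},{"tx":-0.27,"ty":0,"tz":0,"twist":0},{"tx":-0.31,"ty":0,"tz":0,"twist":0},{"tx":-0.345,"ty":0,"tz":0,"twist":0},{"tx":-0.36,"ty":0,"tz":0,"twist":0}]'

```text
t: 31.65
eef_pos: [0.5871, -0.2826, 0.1077]
ee_rot: [-3.141, -0.0, -1.685]
force: [-1.0, -0.5, 1.8]
width: 0.026
gripper_force: 3.0
```

Call:
arm_command --commands '[{"tx":0.005,"ty":0,"tz":-0.05,"twist":0},{"tx":0.005,"ty":0,"tz":-0.1,"twist":0},{"tx":0.005,"ty":0,"tz":-0.15,"twist":0},{"tx":0.005,"ty":0,"tz":-0.2,"twist":0},{"tx":0.005,"ty":0,"tz":-0.24,"twist":0},{"tx":0.005,"ty":0,"tz":-0.27,"twist":0},{"tx":0.005,"ty":0,"tz":-0.29,"twist":0},{"tx":0.005,"ty":0,"tz":-0.29,"twist":0}]'

```text
t: 32.32
eef_pos: [0.5869, -0.2853, 0.1806]
ee_rot: [-3.14, -0.0, -1.687]
force: [1.2, -0.6, -1.0]
width: 0.0261
gripper_force: 3.0
```

Call:
arm_command --commands '[{"tx":-0.02,"ty":-0.01,"tz":0,"twist":0},{"tx":-0.05,"ty":-0.02,"tz":0,"twist":0},{"tx":-0.08,"ty":-0.03,"tz":0,"twist":0},{"tx":-0.11,"ty":-0.04,"tz":0,"twist":0},{"tx":-0.13,"ty":-0.044,"tz":0,"twist":0},{"tx":-0.146,"ty":-0.044,"tz":0,"twist":0},{"tx":-0.146,"ty":-0.044,"tz":0,"twist":0},{"tx":-0.146,"ty":-0.044,"tz":0,"twist":0}]'

```text
t: 32.98
eef_pos: [0.6017, -0.2498, 0.1795]
ee_rot: [3.142, -0.0, -1.686]
force: [0.6, 0.1, -0.1]
width: 0.0261
gripper_force: 3.0
```

```bash
python3 - <<'E'
from h import *
go(.6018,-.2491,.132)
f=grab_frame("side"); g=get_state()['eef_pos']+[0,0,.017]
print("axis top/shoulder/tip:",[pix(g-[0,0,d],"side").round(1) for d in(-.007,.06,.105)])
R=sorted(regions_of("stirrer_a","side")[:5],key=lambda r:np.linalg.norm([(r["rect"][0]+r["rect"][2])/2-pix(g,"side")[0],(r["rect"][1]+r["rect"][3])/2-pix(g,"side")[1]]))
for r in R[:3]: print(round(r["score"],2),np.round(r["rect"]))
m=R[0]["region"]
for y in range(int(R[0]["rect"][1]),int(R[0]["rect"][3])+1,4):
    x=np.where(m[y])[0]; print(y,x.min() if len(x) else 0,x.max() if len(x) else 0)
o=pix(g,'side').astype(int);cv2.imwrite('pics/s10.png',cv2.resize(f[o[1]-30:o[1]+70,o[0]-50:o[0]+50],None,fx=5,fy=5)[:,:,::-1])
E
```

```text
t 32.98 pos [ 0.6017 -0.2498  0.1795] yaw -1.6861 width 0.0261 F [ 0.6  0.1 -0.1]
tx -0.003 ty -0.000 tz 0.190 twist 0.000
axis top/shoulder/tip: [array([359.8,  99.4]), array([358.7, 121.8]), array([358. , 136.1])]
0.55 [356. 100. 367. 136.]
0.67 [367. 130. 379. 159.]
0.63 [364. 239. 395. 269.]
100 358 360
104 354 360
108 354 360
112 354 365
116 354 364
120 354 364
124 355 362
128 358 360
132 358 360
136 358 360
```

Call:
arm_command --commands '[{"tx":-0.003,"ty":0,"tz":0.04,"twist":0},{"tx":-0.003,"ty":0,"tz":0.08,"twist":0},{"tx":-0.003,"ty":0,"tz":0.11,"twist":0},{"tx":-0.003,"ty":0,"tz":0.13,"twist":0},{"tx":-0.003,"ty":0,"tz":0.15,"twist":0},{"tx":-0.003,"ty":0,"tz":0.17,"twist":0},{"tx":-0.003,"ty":0,"tz":0.19,"twist":0},{"tx":-0.003,"ty":0,"tz":0.19,"twist":0}]'

```text
t: 33.75
eef_pos: [0.6012, -0.2493, 0.1309]
ee_rot: [3.14, 0.0, -1.687]
force: [-0.0, -0.3, -0.2]
width: 0.0257
gripper_force: 3.0
```

Call:
arm_command --commands '[{"tx":0,"ty":0,"tz":0.015,"twist":0},{"tx":0,"ty":0,"tz":0.03,"twist":0},{"tx":0,"ty":0,"tz":0.045,"twist":0},{"tx":0,"ty":0,"tz":0.06,"twist":0},{"tx":0,"ty":0,"tz":0.075,"twist":0},{"tx":0,"ty":0,"tz":0.09,"twist":0},{"tx":0,"ty":0,"tz":0.1,"twist":0},{"tx":0,"ty":0,"tz":0.1,"twist":0}]'

```text
t: 34.42
eef_pos: [0.6013, -0.2493, 0.1061]
ee_rot: [3.14, 0.0, -1.687]
force: [-0.0, 0.6, 0.1]
width: 0.026
gripper_force: 3.0
```

```bash
python3 - <<'E'
from h import *
go(.6018,-.2491,.095)
f=grab_frame("side"); g=get_state()['eef_pos']+[0,0,.017]
print("axis top/shoulder/tip:",[pix(g-[0,0,d],"side").round(1) for d in(-.007,.06,.105)],pix([.6018,-.2491,.055],"side"))
for r in regions_of("stirrer_a","side")[:5]: print(round(r["score"],2),np.round(r["rect"]))
E
```

```text
t 34.42 pos [ 0.6013 -0.2493  0.1061] yaw -1.6869 width 0.026 F [-0.   0.6  0.1]
tx -0.001 ty -0.002 tz 0.044 twist 0.000
axis top/shoulder/tip: [array([358.6, 123.9]), array([357.6, 144.9]), array([356.9, 158.4])] [357.30846139 147.47036972]
0.75 [367. 127. 382. 158.]
0.56 [366. 238. 394. 271.]
0.54 [353. 113. 361. 145.]
0.3 [212. 211. 227. 228.]
```

```bash
python3 - <<'E'
from h import *
f=grab_frame("side")
for y in range(108,152,2): print(y,[tuple(int(v) for v in f[y,x]) for x in range(352,366,2)])
E
```

```text
108 [(40, 42, 46), (38, 39, 41), (151, 148, 146), (89, 86, 86), (3, 6, 9), (11, 16, 21), (31, 29, 26)]
110 [(40, 43, 47), (38, 40, 46), (37, 39, 45), (14, 15, 20), (18, 20, 25), (19, 22, 25), (18, 19, 24)]
112 [(95, 97, 92), (73, 63, 53), (35, 22, 18), (18, 20, 25), (18, 20, 24), (20, 20, 25), (21, 21, 24)]
114 [(90, 82, 70), (101, 79, 51), (74, 60, 41), (14, 17, 24), (20, 21, 25), (19, 20, 24), (19, 21, 25)]
116 [(89, 82, 71), (88, 70, 45), (90, 73, 47), (79, 64, 43), (37, 33, 28), (9, 11, 18), (14, 16, 19)]
118 [(61, 54, 46), (90, 71, 47), (88, 70, 46), (98, 77, 51), (98, 78, 49), (99, 94, 88), (95, 94, 89)]
120 [(49, 42, 33), (90, 72, 47), (87, 70, 46), (96, 76, 49), (82, 64, 41), (90, 90, 87), (98, 97, 93)]
122 [(45, 37, 28), (90, 72, 46), (87, 70, 46), (95, 76, 50), (71, 56, 35), (92, 92, 89), (99, 97, 94)]
124 [(31, 27, 25), (92, 72, 48), (87, 70, 46), (93, 75, 49), (70, 55, 35), (94, 93, 89), (99, 97, 94)]
126 [(30, 28, 26), (91, 72, 46), (86, 69, 45), (91, 73, 48), (74, 58, 39), (86, 86, 84), (99, 98, 94)]
128 [(22, 18, 15), (93, 74, 48), (86, 68, 44), (91, 72, 47), (70, 55, 
[... 564 characters left out ...]
 223, 223), (222, 222, 222)]
140 [(185, 156, 134), (215, 207, 200), (236, 240, 243), (70, 74, 77), (186, 185, 185), (224, 224, 223), (221, 221, 221)]
142 [(157, 102, 47), (157, 99, 39), (178, 130, 91), (83, 74, 71), (148, 143, 138), (232, 235, 240), (224, 227, 228)]
144 [(169, 112, 55), (166, 110, 54), (164, 107, 49), (84, 75, 71), (104, 78, 59), (166, 109, 53), (180, 144, 122)]
146 [(58, 39, 20), (81, 53, 27), (104, 68, 32), (71, 68, 67), (135, 97, 66), (162, 106, 50), (157, 103, 49)]
148 [(69, 45, 23), (68, 45, 23), (72, 49, 24), (72, 49, 27), (81, 53, 25), (165, 110, 56), (163, 109, 53)]
150 [(74, 48, 24), (71, 47, 25), (69, 45, 24), (67, 43, 20), (67, 44, 22), (63, 43, 22), (82, 52, 27)]
```

The stirrer's rod (col 358, rows 136–147) is stuck on the rim of the hole and slid up in the grip, because it tilts slightly past vertical. Lift and measure.

Call:
arm_command --commands '[{"tx":0,"ty":0,"tz":-0.02,"twist":0},{"tx":0,"ty":0,"tz":-0.04,"twist":0},{"tx":0,"ty":0,"tz":-0.06,"twist":0},{"tx":0,"ty":0,"tz":-0.06,"twist":0},{"tx":0,"ty":0,"tz":-0.06,"twist":0},{"tx":0,"ty":0,"tz":-0.06,"twist":0},{"tx":0,"ty":0,"tz":-0.06,"twist":0},{"tx":0,"ty":0,"tz":-0.06,"twist":0}]'

```text
t: 35.23
eef_pos: [0.6016, -0.2494, 0.1218]
ee_rot: [3.141, 0.0, -1.687]
force: [1.4, 0.4, -0.5]
width: 0.0256
gripper_force: 3.0
```

```bash
python3 - <<'E'
from h import *
f=grab_frame("side"); g=get_state()['eef_pos']+[0,0,.017]; go(.6018,-.2491,.095)
print("axis d=.03,.075:",[pix(g-[0,0,d],"side").round(1) for d in(.03,.05,.075)])
for y in range(124,150): 
    row=f[y,350:368].astype(float).sum(1); print(y,[int(v/3) for v in row])
o=(335,95); cv2.imwrite("pics/s11.png",cv2.resize(f[95:170,320:400],None,fx=7,fy=7,interpolation=cv2.INTER_CUBIC)[:,:,::-1])
E
```

```text
t 35.28 pos [ 0.6016 -0.2494  0.1218] yaw -1.6869 width 0.026 F [-0.3  0.1 -0.7]
tx -0.001 ty -0.001 tz 0.107 twist 0.000
axis d=.03,.075: [array([358.2, 130.8]), array([357.9, 137.1]), array([357.5, 144.8])]
124 [98, 72, 16, 53, 70, 67, 66, 66, 68, 77, 56, 32, 77, 99, 98, 92, 86, 86]
125 [87, 66, 12, 50, 69, 67, 64, 66, 68, 75, 53, 51, 89, 99, 98, 85, 80, 87]
126 [153, 89, 0, 41, 67, 65, 65, 65, 68, 75, 51, 70, 98, 98, 85, 77, 85, 85]
127 [209, 177, 119, 78, 60, 64, 64, 66, 68, 74, 49, 73, 101, 97, 96, 89, 84, 78]
128 [215, 214, 191, 121, 55, 60, 64, 63, 67, 73, 49, 73, 100, 96, 94, 87, 77, 107]
129 [210, 213, 216, 154, 55, 48, 56, 60, 64, 71, 43, 36, 71, 83, 81, 73, 96, 178]
130 [210, 214, 218, 209, 200, 178, 118, 63, 61, 71, 52, 88, 152, 133, 109, 176, 211, 222]
131 [211, 213, 213, 215, 217, 215, 210, 170, 94, 53, 89, 181, 222, 214, 208, 223, 228, 224]
132 [209, 210, 210, 210, 210, 214, 225, 190, 101, 51, 134, 210, 230, 225, 224, 222, 221, 220]
133 [209, 209, 209, 209, 209, 212, 223, 186, 99, 52, 142, 212, 225, 221, 220, 219, 219, 219]
134 [211, 211, 210, 211, 213, 215, 223, 186, 
[... 703 characters left out ...]
42 [97, 100, 101, 100, 98, 103, 127, 145, 118, 72, 162, 229, 235, 229, 226, 224, 223, 224]
143 [106, 106, 105, 103, 100, 100, 99, 101, 102, 98, 124, 161, 170, 195, 229, 235, 231, 230]
144 [106, 109, 110, 108, 107, 105, 103, 103, 105, 102, 99, 105, 107, 124, 147, 163, 202, 236]
145 [109, 85, 61, 91, 112, 111, 110, 108, 107, 105, 104, 102, 99, 97, 95, 100, 128, 153]
146 [67, 51, 33, 54, 63, 62, 88, 105, 107, 111, 110, 108, 104, 104, 102, 99, 96, 94]
147 [43, 44, 42, 42, 41, 42, 55, 74, 88, 77, 89, 111, 108, 107, 107, 104, 103, 104]
148 [46, 46, 45, 47, 45, 46, 45, 51, 55, 43, 50, 90, 107, 105, 105, 106, 107, 109]
149 [47, 49, 47, 45, 45, 44, 49, 48, 45, 41, 39, 52, 91, 108, 104, 102, 104, 104]
```

View pics/s11.png

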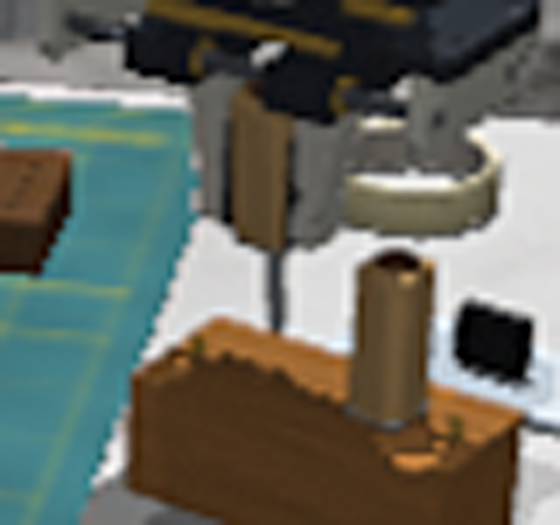

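```bash
python3 - <<'E'
from h import *
g=np.array([.6016,-.2494,.1388]); u=np.array([.115,.993,0])
for uv in((358.9,142.3),(359.0,131.5),(357.3,125)):
    o,d=ray(uv,"side"); s=np.linalg.solve(np.c_[u,[0,0,-1],-d],o-g); print(uv,s[:2].round(4))
# standing stirrer: axis check
h=np.array([.5402,-.2418])
print([pix([*h,z],"side").round(1) for z in(.06,.09,.125)])
f=grab_frame("top")
E
```

```text
(358.9, 142.3) [-0.0071  0.0699]
(359.0, 131.5) [-0.0046  0.0341]
(357.3, 125) [0.0065 0.0093]
[array([375.8, 151.9]), array([376.5, 142.5]), array([377.3, 131.2])]
```

The rod tip is about 6–7 mm off toward −y (7x crop px (277,330)), leaning about 5°. Shift 6 mm and lower.

Call:
arm_command --commands '[{"tx":-0.01,"ty":0,"tz":0,"twist":0},{"tx":-0.024,"ty":0,"tz":0,"twist":0},{"tx":-0.024,"ty":0,"tz":0.02,"twist":0},{"tx":-0.024,"ty":0,"tz":0.04,"twist":0},{"tx":-0.024,"ty":0,"tz":0.06,"twist":0},{"tx":-0.024,"ty":0,"tz":0.075,"twist":0},{"tx":-0.024,"ty":0,"tz":0.09,"twist":0},{"tx":-0.024,"ty":0,"tz":0.09,"twist":0}]'

```text
t: 36.0
eef_pos: [0.6021, -0.2433, 0.0984]
ee_rot: [3.14, 0.0, -1.687]
force: [0.1, 0.7, -1.0]
width: 0.0259
gripper_force: 3.0
```

```bash
cat > chk.py <<'E'
from h import *
f=grab_frame("side"); go()
# shoulder row: last woody (r-b>15, dark) row under the fingers at col 357; rod rows below
for y in range(118,152,1):
    r=f[y,350:366].astype(int); print(y,"".join("w" if a[0]-a[2]>60 else "h" if a[0]-a[2]>22 and a.sum()<260 else "#" if a.sum()<360 else "." for a in r))
E
python3 chk.py
```

```text
t 36.05 pos [ 0.6022 -0.2434  0.0988] yaw -1.6869 width 0.0261 F [ 1.5  0.1 -1.2]
tx -0.000 ty 0.000 tz -0.000 twist 0.000
118 #hhhhh##########
119 #hhhhh##########
120 #hhhhhhhhh######
121 #hhhhhhhhhh#####
122 #hhhhhhhhhh#####
123 #hhhhhhhhh######
124 #hhhhhhhhh######
125 ##hhhhhhhh######
126 ##hhhhhhhh######
127 ##hhhhhhhh######
128 ##hhhhhhhh######
129 ##hhhhhhhh######
130 ##hhhhhhhh######
131 ##hhhhhhhh######
132 ##hhhhhhhh######
133 ##hhhhhhhh######
134 ##hhhhhhh#######
135 .#hhhhhhh#######
136 ..hhhhhhh#######
137 ..#hhhhhh######.
138 .....#hhh#####..
139 .......##.......
140 .......##.......
141 wwwwww.##.......
142 wwwwwww##.......
143 wwwwwww##ww.....
144 wwwwwww##wwwww..
145 wwwwwww##wwwwwww
146 hhhwwwh##wwwwwww
147 hhhhhhh###wwwwww
148 hhhhhh###hwwwwww
149 hhhhhhh##hwwwwww
150 hhhhhhhhhhhhhwww
151 hhhhhhhhhhhhhhww
```

Call:
arm_command --commands '[{"tx":0,"ty":0,"tz":0.01,"twist":0},{"tx":0,"ty":0,"tz":0.02,"twist":0},{"tx":0,"ty":0,"tz":0.03,"twist":0},{"tx":0,"ty":0,"tz":0.04,"twist":0},{"tx":0,"ty":0,"tz":0.05,"twist":0},{"tx":0,"ty":0,"tz":0.05,"twist":0},{"tx":0,"ty":0,"tz":0.05,"twist":0},{"tx":0,"ty":0,"tz":0.05,"twist":0}]'

```text
t: 36.72
eef_pos: [0.6024, -0.2435, 0.0871]
ee_rot: [3.142, -0.0, -1.687]
force: [1.1, 0.7, -0.7]
width: 0.0259
gripper_force: 3.0
```

```bash
python3 chk.py | sed -n '1,2p;16,40p'
```

```text
t 36.77 pos [ 0.6024 -0.2435  0.0871] yaw -1.6868 width 0.026 F [ 0.   0.3 -1. ]
tx -0.000 ty 0.000 tz -0.000 twist 0.000
131 #hhhhhhhh#######
132 #hhhhhhhh#######
133 #hhhhhhhh#######
134 #hhhhhhhh#######
135 ##hhhhhhh#######
136 ##hhhhhhh#######
137 ##hhhhhhh#######
138 ##hhhhhhh#######
139 ..hhhhhhh#######
140 .##hhhhhh#######
141 wwwhhhhhh#####..
142 wwwwwh####......
143 wwwwwwh##ww.....
144 wwwwwwh##wwwww..
145 wwwwwwh##wwwwwww
146 hhhhhw###wwwwwww
147 hhhhhh###wwwwwww
148 hhhhhh###hwwwwww
149 hhhhhh###hwwwwww
150 hhhhhhhhhhhhhhww
151 hhhhhhhhhhhhhhhh
```

Call:
arm_command --commands '[{"tx":0.003,"ty":0,"tz":0.012,"twist":0},{"tx":0.006,"ty":0,"tz":0.024,"twist":0},{"tx":0.009,"ty":0,"tz":0.036,"twist":0},{"tx":0.012,"ty":0,"tz":0.048,"twist":0},{"tx":0.015,"ty":0,"tz":0.06,"twist":0},{"tx":0.018,"ty":0,"tz":0.072,"twist":0},{"tx":0.02,"ty":0,"tz":0.08,"twist":0},{"tx":0.02,"ty":0,"tz":0.08,"twist":0}]'

```text
t: 37.43
eef_pos: [0.6015, -0.2485, 0.0663]
ee_rot: [3.141, 0.0, -1.687]
force: [0.0, 1.7, -1.3]
width: 0.0258
gripper_force: 3.0
```

```bash
python3 chk.py | sed -n '1,2p;22,40p'; python3 -c "
from h import *
for r in regions_of('stirrer_a','side')[:5]: print(round(r['score'],2),np.round(r['rect']))"
```

```text
t 37.48 pos [ 0.6016 -0.2484  0.0666] yaw -1.6869 width 0.0258 F [-0.2  0.5 -0.4]
tx -0.000 ty 0.000 tz -0.000 twist 0.000
137 ##hhhhhhhh######
138 ##hhhhhhhh######
139 ##hhhhhhhh######
140 ##hhhhhhhh######
141 ##hhhhhhhh######
142 ##hhhhhhhh######
143 ##hhhhhhhh######
144 ##hhhhhhhh######
145 hhhhhhhhhh######
146 hh#hhhhhhh######
147 hhhhhhhhhh#####w
148 hhhhhh####hhh#ww
149 hhhhhhh###hhhhhw
150 hhhhhhhhhhhhhhhh
151 hhhhhhhhhhhhhhhh
0.68 [366. 129. 380. 158.]
0.64 [365. 237. 394. 271.]
0.58 [354. 123. 360. 150.]
0.44 [214. 230. 329. 306.]
```

Call:
arm_command --commands '[{"tx":0.001,"ty":0,"tz":0.008,"twist":0},{"tx":0.002,"ty":0,"tz":0.014,"twist":0},{"tx":0.002,"ty":0,"tz":0.02,"twist":0},{"tx":0.002,"ty":0,"tz":0.022,"twist":0},{"tx":0.002,"ty":0,"tz":0.022,"twist":0},{"tx":0.002,"ty":0,"tz":0.022,"twist":0},{"tx":0.002,"ty":0,"tz":0.022,"twist":0},{"tx":0.002,"ty":0,"tz":0.022,"twist":0}]'

```text
t: 38.2
eef_pos: [0.6019, -0.2492, 0.0618]
ee_rot: [-3.141, -0.0, -1.687]
force: [-1.1, -2.8, 2.7]
width: 0.0261
gripper_force: 3.1
```

Call:
arm_command --commands '[{"tx":0,"ty":0,"tz":0,"twist":0},{"tx":0,"ty":0,"tz":0,"twist":0},{"tx":0,"ty":0,"tz":0,"twist":0},{"tx":0,"ty":0,"tz":0,"twist":0},{"tx":0,"ty":0,"tz":0,"twist":0},{"tx":0,"ty":0,"tz":0,"twist":0},{"tx":0,"ty":0,"tz":0,"twist":0},{"tx":0,"ty":0,"tz":0,"twist":0}]' --claw 0.48

```text
t: 38.87
eef_pos: [0.5998, -0.2486, 0.061]
ee_rot: [3.138, 0.0, -1.687]
force: [-5.7, 1.2, 3.8]
width: 0.0366
gripper_force: 3.4
```

Call:
arm_command --commands '[{"tx":0,"ty":0,"tz":-0.08,"twist":0},{"tx":0,"ty":0,"tz":-0.2,"twist":0},{"tx":0,"ty":0,"tz":-0.32,"twist":0},{"tx":0,"ty":0,"tz":-0.42,"twist":0},{"tx":0,"ty":0,"tz":-0.5,"twist":0},{"tx":-0.1,"ty":0,"tz":-0.5,"twist":0},{"tx":-0.2,"ty":0,"tz":-0.5,"twist":0},{"tx":-0.3,"ty":0,"tz":-0.5,"twist":0}]' --claw 1

```text
t: 39.53
eef_pos: [0.6105, -0.1737, 0.1868]
ee_rot: [-3.141, 0.001, -1.688]
force: [0.1, -0.0, -1.1]
width: 0.0863
gripper_force: 0.0
```

```bash
python3 chk.py | sed -n '1,2p;22,40p'; python3 -c "
from h import *
f=grab_frame('side')
for r in regions_of('stirrer_a','side')[:5]: print(round(r['score'],2),np.round(r['rect']))
for h in((.5402,-.2418),(.6018,-.2491)):
  P=[pix([h[0]+a,h[1]+b,z],'side') for a in(-.013,.013) for b in(-.013,.013) for z in(.055,.125)]
  print(np.min(P,0).round(1),np.max(P,0).round(1))
g=grab_frame('top')[:,:,::-1].copy(); cv2.imwrite('pics/t12.png',g)
handle(g,(335,195,380,230),.052)
cv2.imwrite('pics/s12.png',cv2.resize(f[100:175,320:400],None,fx=7,fy=7,interpolation=cv2.INTER_CUBIC)[:,:,::-1])
for q in ('cup_a','cup_a_rim'):
 for c in('top','side'):
  for r in spot_point(q,c)[:3]: print(q,c,np.round(r['uv']),round(r['score'],2),at(r['uv'],c,0 if q=='cup_a' else .026).round(3))
"
```

```text
t 39.58 pos [ 0.6111 -0.17    0.1867] yaw -1.686 width 0.0866 F [-0.4  2.  -0.4]
tx -0.000 ty 0.000 tz -0.000 twist 0.000
137 ...hhhhhhhhhh...
138 ...hhhhhhhhhh...
139 ...hhhhhhhhhh...
140 .wwhhhhhhhhhh...
141 wwwhhhhhhhhhh...
142 wwwhhhhhhhhhh...
143 wwwhhhhhhhhhh...
144 wwwhhhhhhhhhhww.
145 wwwhhhhhhhhhhwww
146 wwwhhhhhhhhhhhww
147 wwhhhhhhhhhh#www
148 www##hhhhhhh#www
149 wwwhhhhh##hhhwww
150 wwwhhhhh#hhhhwww
151 wwwwhhhhhhhhhwww
0.96 [366. 236. 395. 271.]
0.69 [369. 129. 380. 159.]
0.66 [352. 126. 365. 147.]
[369.6 128.5] [383.5 156.4]
[351.4 123. ] [364.4 150.3]
ctr [ 0.5234 -0.0779] ang 179.3 size [np.float64(0.0), np.float64(0.013)] px 6
cup_a top [300. 174.] 0.39 [0.649 0.116 0.   ]
cup_a top [482. 207.] 0.18 [ 0.551 -0.392  0.   ]
cup_a side [339. 205.] 0.93 [ 0.55  -0.034  0.   ]
cup_a side [274. 225.] 0.56 [0.65  0.122 0.   ]
cup_a side [390. 146.] 0.56 [ 0.557 -0.404  0.   ]
cup_a_rim top [292. 171.] 0.6 [0.655 0.137 0.026]
cup_a_rim side [264. 221.] 0.57 [0.659 0.146 0.026]
cup_a_rim side [188. 271.] 0.26 [0.697 0.366 0.026]
```

View pics/s12.png

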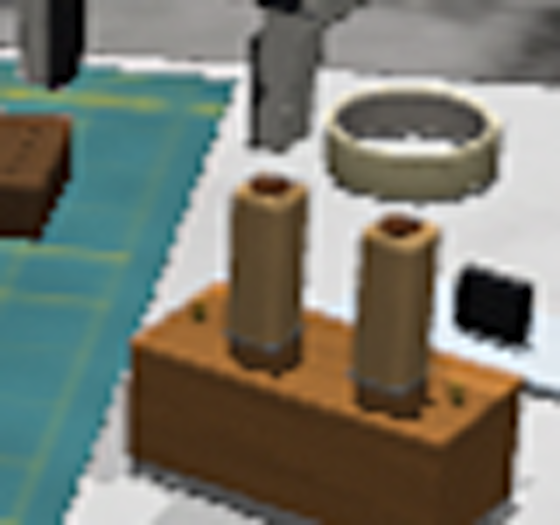

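Both stirrers stand home in the block (tops at crop px (270,185) and (400,225)). Now check that the cups have not been moved and refine the pegs.

```bash
cat >> h.py <<'E'
def blob(img,lo,hi):
    m=cv2.inRange(cv2.cvtColor(img,cv2.COLOR_BGR2HSV),lo,hi); n,l,s,c=cv2.connectedComponentsWithStats(m); k=1+s[1:,4].argmax(); return c[k].round(1),s[k]
E
python3 - <<'E'
from h import *
f0=cv2.imread("pics/side0.png"); f1=grab_frame("side")[:,:,::-1].copy(); t0=cv2.imread("pics/top0.png")
for f in(f0,f1): print(blob(f,(9,200,120),(20,255,255)),blob(f,(108,150,60),(125,255,255)))
print("blue top"); m=cv2.inRange(cv2.cvtColor(t0,cv2.COLOR_BGR2HSV),(108,130,60),(125,255,255)); n,l,s,c=cv2.connectedComponentsWithStats(m[:,285:325]); k=1+s[1:,4].argmax(); r=cv2.minAreaRect(np.argwhere(l==k)[:,::-1].astype(np.float32)); print(r,s[k])
# peg: dark blobs on the white stand
for c,f,box in(("top",t0,(230,155,275,250)),("side",f0,(220,220,320,300))):
    x0,y0,x1,y1=box; g=cv2.cvtColor(f[y0:y1,x0:x1],cv2.COLOR_BGR2GRAY); n,l,s,ce=cv2.connectedComponentsWithStats((g<110).astype(np.uint8))
    for i in range(1,n):
        if 25<s[i,4]<400: print(c,ce[i]+[x0,y0],s[i],at(ce[i]+[x0,y0],c,.04).round(4))
go(.5377,-.0365,.12,-1.468)
E
```

```text
(array([345.3, 187.6]), array([333, 181,  25,  15, 224], dtype=int32)) (array([282.9, 213.8]), array([262, 197,  31,  33, 343], dtype=int32))
(array([341. , 208.3]), array([330, 198,  19,  16,  76], dtype=int32)) (array([282.9, 213.7]), array([262, 197,  31,  33, 347], dtype=int32))
blue top
((19.119998931884766, 172.1599884033203), (21.49604606628418, 18.667619705200195), 8.130102157592773) [  8 162  23  21 376]
top [255.32258065 170.14516129] [20 10 11 10 62] [0.6559 0.2367 0.04  ]
top [251.24137931 201.70689655] [16 42 11 10 58] [0.5691 0.2479 0.04  ]
top [247.64912281 233.40350877] [12 75 11  8 57] [0.4826 0.2577 0.04  ]
side [222.74137931 224.10344828] [ 0  0  7  9 58] [0.7248 0.2183 0.04  ]
side [274.48553055 224.7073955 ] [ 39   0  34  14 311] [0.6178 0.1612 0.04  ]
side [309.75438596 239.9122807 ] [ 78   7  22  29 171] [0.5183 0.1686 0.04  ]
side [239.74496644 241.10738255] [ 15  11  10  20 149] [0.6518 0.2481 0.04  ]
side [269.17088608 256.88607595] [ 44  27  11  20 158] [0.5649 0.259  0.04  ]
side [258.42857143 278.40136054] [  0  36  77  44 147] [0.5471 0.3224 0.04  ]
side [301.21428571 274.05952381] [ 77  44  10  20 168] [0.4787 0.2698 0.04  ]
t 39.98 pos [ 0.6103 -0.1751  0.1863] yaw -1.6878 width 0.0876 F [ 0.1 -0.2  0.1]
tx -0.517 ty 0.353 tz 0.265 twist -0.070
```

```bash
python3 - <<'E'
from h import *
T=[(247.65,233.4),(251.24,201.7),(255.3,170.1)];S=[(301.2,274.06),(269.2,256.9),(239.7,241.1)]
for a,b in zip(T,S): print(tri(a,b))
for p in((.483,.2605,.012),(.483,.2605,.064),(.4715,.2605,.012)): print(pix(p,"side").round(1),pix(p,"top").round(1))
f=cv2.imread("pics/side0.png"); g=cv2.cvtColor(f,cv2.COLOR_BGR2GRAY)
for y in range(260,292,2): print(y,list(g[y,292:314:1]))
t=cv2.cvtColor(cv2.imread("pics/top0.png"),cv2.COLOR_BGR2GRAY)
for y in range(226,242): print(y,list(t[y,238:260]))
E
```

```text
(array([0.48340469, 0.26029568, 0.02967586]), np.float64(0.0025625069262139597))
(array([0.57044073, 0.25021097, 0.03059373]), np.float64(0.002129335402380093))
(array([0.65822733, 0.23919926, 0.03077803]), np.float64(0.002833730866168891))
[302.2 280.4] [248.5 233. ]
[301.5 261.8] [244.9 233.5]
[306.9 282.4] [248.5 237.1]
260 [np.uint8(150), np.uint8(143), np.uint8(186), np.uint8(204), np.uint8(222), np.uint8(226), np.uint8(221), np.uint8(211), np.uint8(206), np.uint8(200), np.uint8(199), np.uint8(216), np.uint8(225), np.uint8(223), np.uint8(222), np.uint8(222), np.uint8(222), np.uint8(222), np.uint8(222), np.uint8(222), np.uint8(221), np.uint8(221)]
262 [np.uint8(252), np.uint8(252), np.uint8(247), np.uint8(230), np.uint8(178), np.uint8(158), np.uint8(187), np.uint8(197), np.uint8(195), np.uint8(196), np.uint8(198), np.uint8(191), np.uint8(158), np.uint8(196), np.uint8(230), np.uint8(224), np.uint8(223), np.uint8(224), np.uint8(224), np.uint8(224), np.uint8(223), np.uint8(223)]
264 [np.uint8(247), np.uint8(248), np.uint8(252), np.uint8(253), np.uint8(191), np.uint8(106), np.uint8(1
[... 9117 characters left out ...]
 np.uint8(160), np.uint8(161)]
240 [np.uint8(160), np.uint8(161), np.uint8(160), np.uint8(159), np.uint8(161), np.uint8(160), np.uint8(160), np.uint8(161), np.uint8(161), np.uint8(161), np.uint8(161), np.uint8(160), np.uint8(160), np.uint8(160), np.uint8(159), np.uint8(160), np.uint8(159), np.uint8(159), np.uint8(160), np.uint8(159), np.uint8(160), np.uint8(160)]
241 [np.uint8(159), np.uint8(159), np.uint8(159), np.uint8(160), np.uint8(159), np.uint8(160), np.uint8(160), np.uint8(160), np.uint8(160), np.uint8(160), np.uint8(159), np.uint8(159), np.uint8(160), np.uint8(159), np.uint8(160), np.uint8(160), np.uint8(158), np.uint8(158), np.uint8(160), np.uint8(159), np.uint8(160), np.uint8(161)]
```

Call:
arm_command --commands '[{"tx":-0.517,"ty":0.353,"tz":0.265,"twist":-0.07},{"tx":-0.517,"ty":0.353,"tz":0.265,"twist":-0.07},{"tx":-0.517,"ty":0.353,"tz":0.265,"twist":-0.07},{"tx":-0.517,"ty":0.353,"tz":0.265,"twist":-0.07},{"tx":-0.517,"ty":0.353,"tz":0.265,"twist":-0.07},{"tx":-0.517,"ty":0.353,"tz":0.265,"twist":-0.07},{"tx":-0.517,"ty":0.353,"tz":0.265,"twist":-0.07},{"tx":-0.517,"ty":0.353,"tz":0.265,"twist":-0.07}]'

```text
t: 40.65
eef_pos: [0.5388, -0.0365, 0.1209]
ee_rot: [-3.14, -0.0, -1.468]
force: [-0.2, -0.5, 0.0]
width: 0.0879
gripper_force: 0.0
```

```bash
python3 -c "
from h import *
go(.5377,-.0365,.008,-1.468)
f=grab_frame('side')
for r in boxes_of('cup_b','side')[:3]: print(round(r['score'],2),np.round(r['rect']))
P=[pix([.5382-.103*a+.995*b,-.0415+.995*a+.103*b,z],'side') for a in(-.035,.035) for b in(-.026,.026) for z in(0,.052)]
print(np.min(P,0).round(1),np.max(P,0).round(1))"
```

```text
t 40.65 pos [ 0.5388 -0.0365  0.1209] yaw -1.4676 width 0.0879 F [-0.2 -0.5  0. ]
tx -0.000 ty 0.004 tz 0.452 twist 0.000
0.92 [256. 198. 294. 233.]
[329.9 179. ] [358.9 214. ]
```

Call:
arm_command --commands '[{"tx":0,"ty":0,"tz":0.12,"twist":0},{"tx":0,"ty":0,"tz":0.24,"twist":0},{"tx":0,"ty":0,"tz":0.34,"twist":0},{"tx":0,"ty":0,"tz":0.41,"twist":0},{"tx":0,"ty":0,"tz":0.44,"twist":0},{"tx":0,"ty":0,"tz":0.452,"twist":0},{"tx":0,"ty":0,"tz":0.452,"twist":0},{"tx":0,"ty":0,"tz":0.452,"twist":0}]'

```text
t: 41.42
eef_pos: [0.5388, -0.036, 0.0083]
ee_rot: [-3.14, 0.0, -1.467]
force: [0.0, -0.4, 0.3]
width: 0.0876
gripper_force: 0.0
```

Call:
arm_command --commands '[{"tx":0,"ty":0,"tz":0,"twist":0},{"tx":0,"ty":0,"tz":0,"twist":0},{"tx":0,"ty":0,"tz":0,"twist":0},{"tx":0,"ty":0,"tz":0,"twist":0},{"tx":0,"ty":0,"tz":0,"twist":0},{"tx":0,"ty":0,"tz":0,"twist":0},{"tx":0,"ty":0,"tz":0,"twist":0},{"tx":0,"ty":0,"tz":0,"twist":0}]' --claw 0 --grip_force 5

```text
t: 42.08
eef_pos: [0.5379, -0.0357, 0.0075]
ee_rot: [-3.141, 0.0, -1.467]
force: [-0.2, 1.7, 2.8]
width: 0.0517
gripper_force: 5.0
```

Call:
arm_command --commands '[{"tx":0,"ty":0,"tz":-0.05,"twist":0},{"tx":0,"ty":0,"tz":-0.12,"twist":0},{"tx":0,"ty":0,"tz":-0.2,"twist":0},{"tx":0,"ty":0,"tz":-0.3,"twist":0},{"tx":0,"ty":0,"tz":-0.4,"twist":0},{"tx":0,"ty":0,"tz":-0.5,"twist":0},{"tx":0,"ty":0,"tz":-0.55,"twist":0},{"tx":0,"ty":0,"tz":-0.55,"twist":0}]'

```text
t: 42.75
eef_pos: [0.5395, -0.0356, 0.1481]
ee_rot: [-3.136, 0.0, -1.466]
force: [0.5, 1.3, -1.0]
width: 0.0519
gripper_force: 5.0
```

```bash
python3 -c "
from h import *
go(.4866,.2916,.145,-1.676)
f=grab_frame('side')
for r in boxes_of('cup_b','side')[:3]: print(round(r['score'],2),np.round(r['rect']))
g=get_state()['eef_pos']; P=[pix([g[0]+b,g[1]-.005+a,g[2]+.019+z],'side') for a in(-.035,.035) for b in(-.026,.026) for z in(-.026,.026)]
print(np.min(P,0).round(1),np.max(P,0).round(1))"
```

```text
t 42.75 pos [ 0.5395 -0.0356  0.1481] yaw -1.4664 width 0.0519 F [ 0.5  1.3 -1. ]
tx -1.324 ty 0.074 tz 0.012 twist 0.067
0.92 [256. 199. 295. 236.]
0.92 [328. 135. 356. 168.]
0.24 [176. 258. 198. 281.]
[329.5 131.5] [362.5 167.6]
```

Call:
arm_command --commands '[{"tx":-0.08,"ty":0,"tz":0,"twist":0.02},{"tx":-0.2,"ty":0.01,"tz":0,"twist":0.04},{"tx":-0.33,"ty":0.02,"tz":0,"twist":0.067},{"tx":-0.46,"ty":0.03,"tz":0,"twist":0.067},{"tx":-0.58,"ty":0.04,"tz":0,"twist":0.067},{"tx":-0.7,"ty":0.05,"tz":0,"twist":0.067},{"tx":-0.82,"ty":0.06,"tz":0,"twist":0.067},{"tx":-0.9,"ty":0.06,"tz":0,"twist":0.067}]'

```text
t: 43.52
eef_pos: [0.498, 0.1881, 0.1432]
ee_rot: [3.14, -0.002, -1.677]
force: [0.2, -0.1, -0.1]
width: 0.0522
gripper_force: 5.0
```

```bash
python3 -c "
from h import *
go(.4866,.2916,.09,-1.676)"
```

```text
t 43.52 pos [0.498  0.1881 0.1432] yaw -1.6765 width 0.0522 F [ 0.2 -0.1 -0.1]
tx -0.407 ty 0.089 tz 0.213 twist -0.000
```

Call:
arm_command --commands '[{"tx":-0.1,"ty":0.02,"tz":0,"twist":0},{"tx":-0.2,"ty":0.045,"tz":0,"twist":0},{"tx":-0.3,"ty":0.07,"tz":0,"twist":0},{"tx":-0.38,"ty":0.089,"tz":0,"twist":0},{"tx":-0.407,"ty":0.089,"tz":0.06,"twist":0},{"tx":-0.407,"ty":0.089,"tz":0.13,"twist":0},{"tx":-0.407,"ty":0.089,"tz":0.19,"twist":0},{"tx":-0.407,"ty":0.089,"tz":0.213,"twist":0}]'

```text
t: 44.18
eef_pos: [0.4863, 0.2885, 0.0877]
ee_rot: [3.138, -0.005, -1.678]
force: [-0.6, -0.7, 0.0]
width: 0.052
gripper_force: 5.0
```

Call:
arm_command --commands '[{"tx":0,"ty":0,"tz":0.02,"twist":0},{"tx":0,"ty":0,"tz":0.04,"twist":0},{"tx":0,"ty":0,"tz":0.06,"twist":0},{"tx":0,"ty":0,"tz":0.08,"twist":0},{"tx":0,"ty":0,"tz":0.1,"twist":0},{"tx":0,"ty":0,"tz":0.12,"twist":0},{"tx":0,"ty":0,"tz":0.14,"twist":0},{"tx":0,"ty":0,"tz":0.144,"twist":0}]' --grip_force 4

```text
t: 44.85
eef_pos: [0.4888, 0.2906, 0.0554]
ee_rot: [-3.141, 0.001, -1.677]
force: [0.4, 4.1, 3.2]
width: 0.0517
gripper_force: 4.0
```

```bash
cat > cup.py <<'E'
from h import *
import sys
lo,hi=((6,120,50),(22,255,255)) if sys.argv[1]=="o" else ((105,110,40),(128,255,255))
f=grab_frame("side")[:,:,::-1].copy(); s=get_state(); g=s["eef_pos"]+[0,0,.019]; w=s["ee_rot"][2]; u=-np.array([np.cos(w),np.sin(w),0]); v=np.array([u[1],-u[0],0]); z=np.array([0,0,1])
go()
c=pix(g,"side").astype(int); m=cv2.inRange(cv2.cvtColor(f,cv2.COLOR_BGR2HSV),lo,hi); q=np.zeros_like(m); q[c[1]-35:c[1]+40,c[0]-35:c[0]+35]=m[c[1]-35:c[1]+40,c[0]-35:c[0]+35]
m=cv2.dilate(q,np.ones((3,3)))>0; res=[]
for th in range(-10,101,5):
  for dx in(-.005,0,.005,.01):
    t=np.radians(th); a=u*np.cos(t)-z*np.sin(t); b=u*np.sin(t)+z*np.cos(t); o=g-a*(.005+dx)
    P=np.array([pix(o+i*a+j*v+k*b,"side") for i in(-.035,.035) for j in(-.026,.026) for k in(-.026,.026)],np.float32)
    h=cv2.fillConvexPoly(np.zeros(m.shape,np.uint8),np.round(cv2.convexHull(P)).astype(int),1)>0
    res.append((round((h&m).sum()/(h|m).sum(),3),th,dx))
print(sorted(res)[::-1][:5],m.sum())
E
python3 cup.py o
```

```text
t 44.9 pos [0.4887 0.2905 0.0554] yaw -1.677 width 0.0522 F [0.3 2.9 1.9]
tx -0.000 ty 0.000 tz -0.000 twist 0.000
[(np.float64(0.467), 85, 0), (np.float64(0.464), 90, 0), (np.float64(0.464), 20, -0.005), (np.float64(0.463), 100, -0.005), (np.float64(0.463), 80, 0)] 1344
```

```bash
cat > txt.py <<'E'
from h import *
import sys
lo,hi=((6,110,40),(22,255,255)) if sys.argv[1]=="o" else ((100,100,40),(130,255,255))
f=grab_frame("side")[:,:,::-1].copy(); g=get_state()["eef_pos"]+[0,0,.019]; c=pix(g,"side").astype(int); print(c)
h=cv2.cvtColor(f,cv2.COLOR_BGR2HSV); m=cv2.inRange(h,lo,hi); d=h[:,:,2]<110; br=h[:,:,2]>200
for y in range(c[1]-30,c[1]+38): print(y,"".join(("O" if h[y,x,2]>150 else "o") if m[y,x] else "#" if d[y,x] else "." if br[y,x] else "-" for x in range(c[0]-32,c[0]+32)))
E
python3 txt.py o
```

```text
[291 265]
235 #oooooo#########----------#---#####ooo#######ooo#############-..
236 ###oooooo#########----------#-##oooo#######oooooo##############-
237 #####ooooo##########---------###oo##########oooooooo############
238 #######ooooo##########------##################oooooooo##########
239 #########ooooo###########-----##########...-###--ooooooo########
240 ############ooooo##########--##########......-###ooooooooo######
241 #########oo###ooooo###################........-###ooooooooooo###
242 #######oooo######oooo###############oo........-######oooooooo###
243 ######ooo#oo#######oooo##############o--.....##########ooooo####
244 ######oo##############ooo#############oo--.-#############oo#####
245 ######o#########-######oo#o#############oo######################
246 #####oo###############ooooo#####################################
247 #####ooo############--ooooooo#o#################################
248 ######ooo############oooooooooo#################################
249 -####################ooooooooooooooo############################
250 ..-#######--############ooooooooooooo##############
[... 2901 characters left out ...]
.....--###
293 ---------------------#####------####---------------##.....--##-.
294 --------------------########------####-------------#.....--##-..
295 ----------------------########------####----------##....--###-..
296 ------------------------#######-------###---------#....--###-...
297 --------------------------#######------####-------#...--##--....
298 --------------------------#########-----###-------#-..-##-......
299 -----------------------------########-------####------###-......
300 ------------------------------########------####-----###-.......
301 --------------------------------########-------------#-.........
302 ---------------------------------#########----------##-----.....
```

```bash
cat > pred.py <<'E'
from h import *
from scipy.optimize import least_squares
import sys
s=get_state(); g=s["eef_pos"]+[0,0,.019]; w=s["ee_rot"][2]; u=-np.array([np.cos(w),np.sin(w),0]); v=np.array([u[1],-u[0],0]); z=np.array([0,0,1])
def cor(p):
    t,e,k=p; a=u*np.cos(t)-z*np.sin(t); b=u*np.sin(t)+z*np.cos(t)
    return np.array([pix(g+a*e+b*(k+i)+v*j,"side") for i,j in((.026,.026),(.026,-.026),(-.026,-.026),(-.026,.026))])
obs=np.array(eval(sys.argv[1]))
ok=~np.isnan(obs[:,0])
for t0 in(.3,.9,1.4):
    r=least_squares(lambda p:np.r_[(cor(p)-obs)[ok].ravel(),(p[1]-.03)*100,p[2]*200],[t0,.03,0]); print("tilt",np.degrees(r.x[0]).round(1),"rim dist",r.x[1].round(4),"off",r.x[2].round(4),"cost",r.cost.round(2)); 
print(cor(r.x).round(1).tolist())
E
python3 pred.py "[(267,264),(288,275),(294,288),(271,275)]"
```

```text
tilt 18.1 rim dist 0.0316 off 0.0096 cost 8.08
tilt 18.1 rim dist 0.0316 off 0.0096 cost 8.08
tilt 18.1 rim dist 0.0316 off 0.0096 cost 8.08
[[266.2, 263.2], [287.6, 274.4], [294.0, 288.3], [273.4, 277.2]]
```

The text mask shows the orange cup tilted only 18° and slipping in the pads. I'll set it down flat and use a small-patch grip at the closed end instead, as gravity and shaking worked on the stirrers.

Call:
arm_command --commands '[{"tx":0,"ty":0,"tz":-0.1,"twist":0},{"tx":0,"ty":0,"tz":-0.2,"twist":0},{"tx":0,"ty":0,"tz":-0.3,"twist":0},{"tx":0.1,"ty":0,"tz":-0.3,"twist":0},{"tx":0.25,"ty":0,"tz":-0.3,"twist":0},{"tx":0.4,"ty":0,"tz":-0.3,"twist":0},{"tx":0.55,"ty":0,"tz":-0.3,"twist":0},{"tx":0.7,"ty":0,"tz":-0.3,"twist":0}]'

```text
t: 45.62
eef_pos: [0.468, 0.1136, 0.1302]
ee_rot: [3.14, -0.001, -1.677]
force: [1.8, -0.3, -0.2]
width: 0.0519
gripper_force: 4.0
```

```bash
python3 -c "
from h import *
go(.49,.03,.009,-1.571)"
```

```text
t 45.62 pos [0.468  0.1136 0.1302] yaw -1.6773 width 0.0519 F [ 1.8 -0.3 -0.2]
tx 0.323 ty -0.123 tz 0.485 twist -0.034
```

Call:
arm_command --commands '[{"tx":0.1,"ty":-0.04,"tz":0,"twist":-0.034},{"tx":0.22,"ty":-0.09,"tz":0.05,"twist":-0.034},{"tx":0.323,"ty":-0.123,"tz":0.15,"twist":-0.034},{"tx":0.323,"ty":-0.123,"tz":0.28,"twist":-0.034},{"tx":0.323,"ty":-0.123,"tz":0.38,"twist":-0.034},{"tx":0.323,"ty":-0.123,"tz":0.45,"twist":-0.034},{"tx":0.323,"ty":-0.123,"tz":0.485,"twist":-0.034},{"tx":0.323,"ty":-0.123,"tz":0.49,"twist":-0.034}]'

```text
t: 46.28
eef_pos: [0.4898, 0.0312, 0.0063]
ee_rot: [3.137, -0.002, -1.571]
force: [0.7, 0.0, -0.6]
width: 0.052
gripper_force: 4.0
```

Call:
arm_command --commands '[{"tx":0,"ty":0,"tz":0,"twist":0},{"tx":0,"ty":0,"tz":0,"twist":0},{"tx":0,"ty":0,"tz":0,"twist":0},{"tx":0,"ty":0,"tz":0,"twist":0},{"tx":0,"ty":0,"tz":0,"twist":0},{"tx":0,"ty":0,"tz":0,"twist":0},{"tx":0,"ty":0,"tz":0,"twist":0},{"tx":0,"ty":0,"tz":0,"twist":0}]' --claw 0.85

```text
t: 46.95
eef_pos: [0.4917, 0.0324, 0.0082]
ee_rot: [-3.141, 0.0, -1.57]
force: [-0.6, 0.0, 1.0]
width: 0.0744
gripper_force: 0.0
```

Call:
arm_command --commands '[{"tx":0,"ty":0,"tz":-0.1,"twist":0},{"tx":0,"ty":0,"tz":-0.2,"twist":0},{"tx":0,"ty":0,"tz":-0.35,"twist":0},{"tx":0.1,"ty":0,"tz":-0.5,"twist":0},{"tx":0.25,"ty":0,"tz":-0.6,"twist":0},{"tx":0.4,"ty":0,"tz":-0.6,"twist":0},{"tx":0.55,"ty":0,"tz":-0.6,"twist":0},{"tx":0.7,"ty":0,"tz":-0.6,"twist":0}]'

```text
t: 47.62
eef_pos: [0.4917, -0.1442, 0.1592]
ee_rot: [-3.139, 0.0, -1.57]
force: [0.0, -0.2, 0.0]
width: 0.0744
gripper_force: 0.0
```

```bash
python3 - <<'E'
from h import *
f=grab_frame("top")[:,:,::-1].copy(); cv2.imwrite("pics/t14.png",f)
c=pix([.49,.02,.05],"top").astype(int); x,y=c
c,a=handle(f,(x-30,y-25,x+30,y+25),.052); u=a/np.linalg.norm(a)
for r in regions_of("cup_b","top")[:3]:
    b=cv2.boxPoints(cv2.minAreaRect(np.argwhere(r["region"])[:,::-1].astype(np.float32))); w=np.array([at(k,"top",.052)[:2] for k in b]); print(round(r["score"],2),w.mean(0),[np.linalg.norm(w[1]-w[0]).round(3),np.linalg.norm(w[2]-w[1]).round(3)],np.degrees(np.arctan2(*(w[1]-w[0])[::-1])).round(1))
g=c-u*.031; print(g); go(g[0],g[1],.1,np.arctan2(-u[1],-u[0]))
E
```

```text
Traceback (most recent call last):
  File "h.py", line 24, in handle
    k=1+st[1:,4].argmax(); pts=np.argwhere(lab==k)[:,::-1].astype(np.float32)+[l,t]
        ~~~~~~~~~~~~~~~^^
ValueError: attempt to get argmax of an empty sequence
```

```bash
python3 - <<'E'
from h import *
from scipy.optimize import least_squares
f=grab_frame("side")[:,:,::-1].copy()
m=cv2.inRange(cv2.cvtColor(f,cv2.COLOR_BGR2HSV),(6,140,60),(18,255,255)); c=pix([.49,.02,.026],"side").astype(int); q=np.zeros_like(m); q[c[1]-40:c[1]+40,c[0]-40:c[0]+40]=m[c[1]-40:c[1]+40,c[0]-40:c[0]+40]
n,l,s,_=cv2.connectedComponentsWithStats(q); print(c,[list(map(int,k)) for k in s[1:] if k[4]>30])
for r in boxes_of("cup_b","side")[:3]: print(round(r["score"],2),np.round(r["rect"],1))
for a in("cup_b","cup_b_rim"):
    for r in spot_point(a,"side")[:2]: print(a,round(r["score"],2),at(r["uv"],"side",0 if a=="cup_b" else .026).round(4))
def box(p):
    P=np.array([pix([p[0]+j,p[1]+i,k],"side") for i in(-.035,.035) for j in(-.026,.026) for k in(0,.052)]); return np.r_[P.min(0),P.max(0)]
print(box([.49,.02]).round(1))
R=[r["rect"] for r in boxes_of("cup_b","side") if abs((r["rect"][0]+r["rect"][2])/2-c[0])<20]
if R: print(least_squares(lambda p:box(p)-R[0],[.49,.02]))
E
```

```text
[350 213] [[363, 173, 26, 7, 95], [338, 197, 28, 33, 434], [335, 211, 19, 23, 328]]
0.77 [256.5 198.6 291.3 234.1]
0.57 [331.6 197.5 369.  234.5]
0.49 [372.6 128.5 385.8 155.9]
cup_b 0.75 [0.4979 0.0208 0.    ]
cup_b 0.72 [0.6523 0.1144 0.    ]
cup_b_rim 0.77 [0.4914 0.0677 0.026 ]
[334.4 195.2 366.9 233.4]
     message: Both `ftol` and `xtol` termination conditions are satisfied.
     success: True
      status: 4
         fun: [ 2.355e+00 -6.394e-01 -2.350e+00  7.651e-01]
           x: [ 4.876e-01  2.692e-02]
        cost: 6.030592168923034
         jac: [[-3.632e+02 -1.928e+02]
               [-1.102e+02  1.984e+02]
               [-3.761e+02 -1.717e+02]
               [-1.295e+02  2.317e+02]]
        grad: [ 1.649e-05  1.042e-05]
  optimality: 1.64875059311953e-05
 active_mask: [ 0.000e+00  0.000e+00]
        nfev: 4
        njev: 4
```

Call:
arm_command --commands '[{"tx":-0.15,"ty":0,"tz":0,"twist":0},{"tx":-0.3,"ty":0,"tz":0,"twist":0},{"tx":-0.45,"ty":0,"tz":0.1,"twist":0},{"tx":-0.545,"ty":0,"tz":0.25,"twist":0},{"tx":-0.545,"ty":0,"tz":0.4,"twist":0},{"tx":-0.545,"ty":0,"tz":0.5,"twist":0},{"tx":-0.545,"ty":0,"tz":0.524,"twist":0},{"tx":-0.545,"ty":0,"tz":0.524,"twist":0}]'

```text
t: 48.58
eef_pos: [0.4903, -0.0057, 0.0256]
ee_rot: [3.138, -0.002, -1.568]
force: [-0.1, -0.5, 0.6]
width: 0.0745
gripper_force: 0.0
```

Call:
arm_command --commands '[{"tx":0,"ty":0,"tz":0,"twist":0},{"tx":0,"ty":0,"tz":0,"twist":0},{"tx":0,"ty":0,"tz":0,"twist":0},{"tx":0,"ty":0,"tz":0,"twist":0},{"tx":0,"ty":0,"tz":0,"twist":0},{"tx":0,"ty":0,"tz":0,"twist":0},{"tx":0,"ty":0,"tz":0,"twist":0},{"tx":0,"ty":0,"tz":0,"twist":0}]' --claw 0 --grip_force 3

```text
t: 49.25
eef_pos: [0.4924, -0.0063, 0.0276]
ee_rot: [-3.14, 0.0, -1.57]
force: [1.0, -0.3, 5.2]
width: 0.0522
gripper_force: 3.0
```

Call:
arm_command --commands '[{"tx":0,"ty":0,"tz":-0.04,"twist":0},{"tx":0,"ty":0,"tz":-0.1,"twist":0},{"tx":0,"ty":0,"tz":-0.17,"twist":0},{"tx":0,"ty":0,"tz":-0.25,"twist":0},{"tx":0,"ty":0,"tz":-0.33,"twist":0},{"tx":0,"ty":0,"tz":-0.41,"twist":0},{"tx":0,"ty":0,"tz":-0.48,"twist":0},{"tx":0,"ty":0,"tz":-0.5,"twist":0}]'

```text
t: 49.92
eef_pos: [0.4925, -0.0062, 0.1543]
ee_rot: [-3.139, 0.001, -1.57]
force: [0.5, -0.0, -0.3]
width: 0.0522
gripper_force: 3.0
```

```bash
python3 -c "
from h import *
go()"; python3 txt.py o | cut -c1-70 | sed -n '8,69p'
```

```text
t 49.92 pos [ 0.4925 -0.0062  0.1543] yaw -1.5704 width 0.0522 F [ 0.5 -0.  -0.3]
tx 0.000 ty -0.000 tz -0.000 twist 0.000
132 ################oo######-...-ooooooooooo########################
133 ###############ooo######-...-#ooooooooooo---####################
134 ###############o########-...-#oooooooooo-..-####################
135 ---###########oo########--..-#ooooooooo--..-####################
136 --############o##########----#ooooooooo-..-#####################
137 --############ooo################oooooo---######################
138 ---###########oo#####################oo-########################
139 -------#################--######################################
140 -----------############-..OOo###################################
141 -------------##########-..OOOooo######################oo########
142 --------------##########oOOOOooooooo#################ooo########
143 --------------##########oOOOoooooooooo###############o##########
144 --------------###########OOOooooooooooo#############oo##########
145 --------------###########oOOooooooooooo#############oo##########
146 -------
[... 2600 characters left out ...]
..........
184 --.........-ooOOOOOOOOOOOooooooo#oo-............................
185 --...........--oooOOOOOOOOOOOooo#o-.............................
186 -...............---ooOOOOOOOOoo##--.............................
187 -...................--oooOOOOoo#--......................---...--
188 -......................---ooOoo--....................-----------
189 ...........................--oo-...................-------------
190 .................................................---------------
191 ....................--.........................-----------------
192 ...................-------...................-------------------
193 ..................---------................---------------------
```

Call:
arm_command --commands '[{"tx":0,"ty":0,"tz":-0.16,"twist":0},{"tx":0,"ty":0,"tz":0,"twist":0},{"tx":0,"ty":0,"tz":-0.16,"twist":0},{"tx":0,"ty":0,"tz":0,"twist":0},{"tx":0,"ty":0,"tz":-0.16,"twist":0},{"tx":0,"ty":0,"tz":0,"twist":0},{"tx":0,"ty":0,"tz":-0.16,"twist":0},{"tx":0,"ty":0,"tz":0,"twist":0}]'

```text
t: 50.63
eef_pos: [0.4932, -0.0072, 0.1573]
ee_rot: [-3.14, -0.003, -1.568]
force: [6.3, 2.0, 2.0]
width: 0.0516
gripper_force: 3.0
```

```bash
python3 -c "
from h import *
go()"; python3 txt.py o | cut -c1-70 | sed -n '8,69p'
```

```text
t 50.63 pos [ 0.4932 -0.0072  0.1573] yaw -1.5682 width 0.0516 F [6.3 2.  2. ]
tx 0.000 ty -0.000 tz -0.000 twist 0.000
135 ############oo###########-##ooooooooo---########################
136 ############ooo##################oooo--#########################
137 --###########o##################################################
138 ------###############-.-########################################
139 ----------###########-....-o####################################
140 -----------##########-....-oooo####################ooo##########
141 ------------##########--OOOoooooooo################ooo##########
142 ------------##########oOOOoooooooooo##############oo############
143 ------------##########oOOOooooooooooo#############oo############
144 ------------###########OOOooooooooooo#############oo############
145 ------------###########oOOoooooooooo##############oo############
146 ------------##########oOOOoooooooooo##oo##########oo###---######
147 ------------##########oOOO-#ooooooo##oOOOo#############-..-#####
148 -------------#########OOOOo###oooo##ooOOO-############o-...#####
149 ----------
[... 2597 characters left out ...]
......-...
187 ..............---ooooooooooooo##-...................------.-----
188 ..................--oooooooooo##-..................-------------
189 .....................--oooooooo-.................---------------
190 ........................---ooo--..............------------------
191 .................-----......---.............--------------------
192 ................---------.................----------------------
193 ...............----------................-----------------------
194 ..............-----------..........-----------------------------
195 .............------------...---....-----------------------------
196 ............----------------------------------------------------
```

Call:
arm_command --commands '[{"tx":0,"ty":0,"tz":-0.16,"twist":0},{"tx":0,"ty":0,"tz":0,"twist":0},{"tx":0,"ty":0,"tz":-0.16,"twist":0},{"tx":0,"ty":0,"tz":0,"twist":0},{"tx":0,"ty":0,"tz":-0.16,"twist":0},{"tx":0,"ty":0,"tz":0,"twist":0},{"tx":0,"ty":0,"tz":-0.16,"twist":0},{"tx":0,"ty":0,"tz":0,"twist":0}]'

```text
t: 51.35
eef_pos: [0.4932, -0.0072, 0.1575]
ee_rot: [-3.14, -0.003, -1.568]
force: [6.0, 2.3, 2.6]
width: 0.0519
gripper_force: 3.0
```

Call:
arm_command --commands '[{"tx":0,"ty":0,"tz":-0.16,"twist":0},{"tx":0,"ty":0,"tz":0,"twist":0},{"tx":0,"ty":0,"tz":-0.16,"twist":0},{"tx":0,"ty":0,"tz":0,"twist":0},{"tx":0,"ty":0,"tz":-0.16,"twist":0},{"tx":0,"ty":0,"tz":0,"twist":0},{"tx":0,"ty":0,"tz":-0.16,"twist":0},{"tx":0,"ty":0,"tz":0,"twist":0}]'

```text
t: 52.02
eef_pos: [0.4932, -0.0072, 0.1575]
ee_rot: [-3.14, -0.003, -1.568]
force: [6.3, 2.9, 2.2]
width: 0.0517
gripper_force: 3.0
```

Call:
arm_command --commands '[{"tx":0,"ty":0,"tz":-0.16,"twist":0},{"tx":0,"ty":0,"tz":0,"twist":0},{"tx":0,"ty":0,"tz":-0.16,"twist":0},{"tx":0,"ty":0,"tz":0,"twist":0},{"tx":0,"ty":0,"tz":-0.16,"twist":0},{"tx":0,"ty":0,"tz":0,"twist":0},{"tx":0,"ty":0,"tz":-0.16,"twist":0},{"tx":0,"ty":0,"tz":0,"twist":0}]'

```text
t: 52.68
eef_pos: [0.4932, -0.0072, 0.1575]
ee_rot: [-3.14, -0.003, -1.568]
force: [5.8, 1.1, 2.4]
width: 0.0521
gripper_force: 3.0
```

```bash
python3 -c "
from h import *
go()"; python3 txt.py o | cut -c1-50 | sed -n '20,69p'
```

```text
t 52.68 pos [ 0.4932 -0.0072  0.1575] yaw -1.5682 width 0.0521 F [5.8 1.1 2.4]
tx 0.000 ty -0.000 tz -0.000 twist 0.000
147 ------------##########oOOO-#ooooooo##oOOOo####
148 -------------#########OOOOo####ooo###oOOO-####
149 -------------#########OOOOoooo#####ooOOOo#####
150 -------------#########OOOOOooooo##oooOOOo#####
151 -------------########ooOOOOooooooooooOOo######
152 -------------#######ooooOOOOoooooooooOOo######
153 -------------######oooooooooooOOOoOOOOOo######
154 -------------######oooooooooooooooOOOOOO######
155 -------------#####ooOOoooooooooooooooOOo######
156 -----------.-#####ooooooOOoooooooooooooo######
157 -------------#####ooooooooooOOoooooooooo######
158 ----------.--####oOoooooooooooooOooooooo######
159 ----------.--###oOOOOOOooooooooooooooooo######
160 --------#-.--o##OOOOOOOOOOOooooooooooooo######
161 ---------..--oooOOOOOOOOOOOOOOOooooooooo######
162 ---------..--ooOOOOOOOOOOOOOOOOOOooooooo######
163 --------...-#ooOOOOOOOOOOOOOOOOOOOoooooo######
164 --------...-#ooOOOOOOOOOOOOOOOOOOOoooooo######
165 ------#-....-oOOOOOOOOOOOOOOOOOOOoooooo#######
166 -------
[... 869 characters left out ...]
.-ooooooooooooooooooo###ooo-.........
184 ...........-oooooooooooooooooo###ooo-.........
185 ...........-ooooooooooooooooooo##oo-..........
186 ...........-ooooooooooooooooooo##oo-..........
187 ............--ooooooooooooooooo##o-...........
188 ...............---ooooooooooooo###-...........
189 ...................--ooooooooooo#-............
190 ......................--oooooooo#-............
191 .................---.....---oooo-...........--
192 ................-------......--o-.........----
193 ...............----------................-----
194 ..............-----------..........-----------
195 .............------------..----....-----------
196 ............----------------------------------
```

Tilt is now about 25° and grows about 4° per shake call, with little slip. More shakes.

Call:
arm_command --commands '[{"tx":0,"ty":0,"tz":-0.16,"twist":0},{"tx":0,"ty":0,"tz":0,"twist":0},{"tx":0,"ty":0,"tz":-0.16,"twist":0},{"tx":0,"ty":0,"tz":0,"twist":0},{"tx":0,"ty":0,"tz":-0.16,"twist":0},{"tx":0,"ty":0,"tz":0,"twist":0},{"tx":0,"ty":0,"tz":-0.16,"twist":0},{"tx":0,"ty":0,"tz":0,"twist":0}]'

```text
t: 53.4
eef_pos: [0.4933, -0.0072, 0.1577]
ee_rot: [-3.14, -0.003, -1.568]
force: [5.8, 1.9, 1.6]
width: 0.052
gripper_force: 3.0
```

Call:
arm_command --commands '[{"tx":0,"ty":0,"tz":-0.16,"twist":0},{"tx":0,"ty":0,"tz":0,"twist":0},{"tx":0,"ty":0,"tz":-0.16,"twist":0},{"tx":0,"ty":0,"tz":0,"twist":0},{"tx":0,"ty":0,"tz":-0.16,"twist":0},{"tx":0,"ty":0,"tz":0,"twist":0},{"tx":0,"ty":0,"tz":-0.16,"twist":0},{"tx":0,"ty":0,"tz":0,"twist":0}]'

```text
t: 54.07
eef_pos: [0.4933, -0.0072, 0.1577]
ee_rot: [-3.14, -0.003, -1.568]
force: [5.7, 2.0, 1.4]
width: 0.0518
gripper_force: 3.0
```

Call:
arm_command --commands '[{"tx":0,"ty":0,"tz":-0.16,"twist":0},{"tx":0,"ty":0,"tz":0,"twist":0},{"tx":0,"ty":0,"tz":-0.16,"twist":0},{"tx":0,"ty":0,"tz":0,"twist":0},{"tx":0,"ty":0,"tz":-0.16,"twist":0},{"tx":0,"ty":0,"tz":0,"twist":0},{"tx":0,"ty":0,"tz":-0.16,"twist":0},{"tx":0,"ty":0,"tz":0,"twist":0}]'

```text
t: 54.73
eef_pos: [0.4933, -0.0072, 0.1576]
ee_rot: [-3.14, -0.003, -1.568]
force: [5.8, 1.7, 3.6]
width: 0.0522
gripper_force: 3.0
```

Call:
arm_command --commands '[{"tx":0,"ty":0,"tz":-0.16,"twist":0},{"tx":0,"ty":0,"tz":0,"twist":0},{"tx":0,"ty":0,"tz":-0.16,"twist":0},{"tx":0,"ty":0,"tz":0,"twist":0},{"tx":0,"ty":0,"tz":-0.16,"twist":0},{"tx":0,"ty":0,"tz":0,"twist":0},{"tx":0,"ty":0,"tz":-0.16,"twist":0},{"tx":0,"ty":0,"tz":0,"twist":0}]'

```text
t: 55.4
eef_pos: [0.4933, -0.0072, 0.1577]
ee_rot: [-3.14, -0.003, -1.568]
force: [6.6, 2.0, 2.3]
width: 0.0517
gripper_force: 3.0
```

Call:
arm_command --commands '[{"tx":0,"ty":0,"tz":-0.16,"twist":0},{"tx":0,"ty":0,"tz":0,"twist":0},{"tx":0,"ty":0,"tz":-0.16,"twist":0},{"tx":0,"ty":0,"tz":0,"twist":0},{"tx":0,"ty":0,"tz":-0.16,"twist":0},{"tx":0,"ty":0,"tz":0,"twist":0},{"tx":0,"ty":0,"tz":-0.16,"twist":0},{"tx":0,"ty":0,"tz":0,"twist":0}]'

```text
t: 56.07
eef_pos: [0.4933, -0.0072, 0.1577]
ee_rot: [-3.14, -0.003, -1.568]
force: [6.2, 1.4, 1.9]
width: 0.0522
gripper_force: 3.0
```

Call:
arm_command --commands '[{"tx":0,"ty":0,"tz":-0.16,"twist":0},{"tx":0,"ty":0,"tz":0,"twist":0},{"tx":0,"ty":0,"tz":-0.16,"twist":0},{"tx":0,"ty":0,"tz":0,"twist":0},{"tx":0,"ty":0,"tz":-0.16,"twist":0},{"tx":0,"ty":0,"tz":0,"twist":0},{"tx":0,"ty":0,"tz":-0.16,"twist":0},{"tx":0,"ty":0,"tz":0,"twist":0}]'

```text
t: 56.73
eef_pos: [0.4933, -0.0072, 0.1577]
ee_rot: [-3.14, -0.003, -1.568]
force: [5.7, 2.6, 2.4]
width: 0.0518
gripper_force: 3.0
```

```bash
python3 -c "
from h import *
go()"; python3 txt.py o | cut -c1-50 | sed -n '20,69p'
```

```text
t 56.73 pos [ 0.4933 -0.0072  0.1577] yaw -1.5682 width 0.0518 F [5.7 2.6 2.4]
tx 0.000 ty -0.000 tz -0.000 twist 0.000
147 ------------##########oOOO-#ooooooo##oOOOO####
148 -------------#########OOOOo####ooo##ooOOO-####
149 -------------#########OOOOooo######ooOOOo#####
150 -------------#########OOOOOooooo##oooOOoo#####
151 -------------#########OOOOOooooooooooOOo######
152 -------------#######ooooOOOOoooooooooOOo######
153 -------------#######ooooooOOOOOOooOOOOOo######
154 -------------######ooooooooooOOOOOOOOOOO######
155 -------------#####oOOooooooooooooOOOOOOo######
156 -----------.-#####ooooOOOoooooooooooooOo######
157 -------------#####oooooooOOOoooooooooooo######
158 ----------.--####ooooooooooooOOOOooooooo######
159 ----------.--####OOOoooooooooooooooooooo######
160 --------#-.--o##oOOOOOOOoooooooooooooooo######
161 ---------..--oooOOOOOOOOOOOOoooooooooooo######
162 ---------..--oooOOOOOOOOOOOOOOOOoooooooo######
163 --------...--ooOOOOOOOOOOOOOOOOOOooooooo######
164 --------...-#ooOOOOOOOOOOOOOOOOOOOoooooo######
165 ------#-....-#OOOOOOOOOOOOOOOOOOOOooooo#######
166 -------
[... 869 characters left out ...]
..-oooooooooooooooooo###oooo-........
184 ...........-oooooooooooooooooo###oooo-........
185 ............-oooooooooooooooooo###oo-.........
186 ............-oooooooooooooooooo###oo-.........
187 .............-oooooooooooooooooo##o-..........
188 ...............---oooooooooooooo###-..........
189 ...................--ooooooooooo##-...........
190 ......................--ooooooooo#-...........
191 .................---.....---ooooo-..........--
192 ................-------......--oo-........----
193 ...............----------................-----
194 ..............-----------..........-----------
195 .............------------..----....-----------
196 ............----------------------------------
```

```bash
sed -i 's/(p\[1\]-.03)\*100,p\[2\]\*200\],\[t0,.03,0\]/(p[1]-.064)*300,(p[2]+.012)*300],[t0,.064,-.012]/' pred.py
python3 - <<'E'
from h import *
g=get_state()["eef_pos"]+[0,0,.019]; print(pix(g,"side").astype(int)-32)
E
O=$(python3 -c "
from h import *
g=get_state()['eef_pos']+[0,0,.019]; print(int(pix(g,'side')[0])-32)")
python3 pred.py "[($O+8.5,176),($O+30,182),($O+32.5,192.5),($O+12,187)]"; python3 -c "
from h import *
go(.48,.16,.2,-1.676)"
```

```text
[326 127]
tilt 27.3 rim dist 0.0658 off -0.0096 cost 2.56
tilt 27.3 rim dist 0.0658 off -0.0096 cost 2.56
tilt 27.3 rim dist 0.0658 off -0.0096 cost 2.56
[[334.7, 175.4], [355.6, 181.4], [359.3, 193.6], [339.2, 187.6]]
t 56.78 pos [ 0.4893 -0.0068  0.1465] yaw -1.5715 width 0.0518 F [ -3.6  -0.5 -11.1]
tx -0.667 ty 0.038 tz -0.214 twist 0.033
```

The fit gives 27° tilt. From here, a peg inside the mouth pressing the lower lip gives a long lever: I'll lower the mouth over the peg nearest the robot and drag to +y to bring the cup upright.

Call:
arm_command --commands '[{"tx":-0.08,"ty":0,"tz":-0.05,"twist":0.02},{"tx":-0.18,"ty":0.01,"tz":-0.1,"twist":0.033},{"tx":-0.29,"ty":0.02,"tz":-0.1,"twist":0.033},{"tx":-0.4,"ty":0.03,"tz":-0.1,"twist":0.033},{"tx":-0.51,"ty":0.04,"tz":-0.1,"twist":0.033},{"tx":-0.62,"ty":0.05,"tz":-0.1,"twist":0.033},{"tx":-0.72,"ty":0.05,"tz":-0.1,"twist":0.033},{"tx":-0.8,"ty":0.05,"tz":-0.1,"twist":0.033}]'

```text
t: 57.45
eef_pos: [0.4782, 0.1951, 0.176]
ee_rot: [3.14, -0.001, -1.674]
force: [1.4, -0.3, -0.7]
width: 0.0516
gripper_force: 3.0
```

```bash
python3 -c "
from h import *
go(.4768,.1991,.15,-1.676)
go(.4768,.1991,.083,-1.676)"
```

```text
t 57.45 pos [0.4782 0.1951 0.176 ] yaw -1.6738 width 0.0516 F [ 1.4 -0.3 -0.7]
tx -0.015 ty 0.007 tz 0.104 twist 0.001
t 57.45 pos [0.4782 0.1951 0.176 ] yaw -1.6738 width 0.0516 F [ 1.4 -0.3 -0.7]
tx -0.015 ty 0.007 tz 0.372 twist 0.001
```

Call:
arm_command --commands '[{"tx":-0.015,"ty":0.007,"tz":0.06,"twist":0},{"tx":-0.015,"ty":0.007,"tz":0.12,"twist":0},{"tx":-0.015,"ty":0.007,"tz":0.18,"twist":0},{"tx":-0.015,"ty":0.007,"tz":0.24,"twist":0},{"tx":-0.015,"ty":0.007,"tz":0.3,"twist":0},{"tx":-0.015,"ty":0.007,"tz":0.35,"twist":0},{"tx":-0.015,"ty":0.007,"tz":0.372,"twist":0},{"tx":-0.015,"ty":0.007,"tz":0.372,"twist":0}]'

```text
t: 58.12
eef_pos: [0.4765, 0.1966, 0.0821]
ee_rot: [3.139, -0.003, -1.675]
force: [-0.7, 0.6, -0.8]
width: 0.0518
gripper_force: 3.0
```

Call:
arm_command --commands '[{"tx":-0.02,"ty":0,"tz":0,"twist":0},{"tx":-0.04,"ty":0,"tz":0,"twist":0},{"tx":-0.06,"ty":0,"tz":0,"twist":0},{"tx":-0.08,"ty":0,"tz":0,"twist":0},{"tx":-0.1,"ty":0,"tz":0,"twist":0},{"tx":-0.12,"ty":0,"tz":0,"twist":0},{"tx":-0.14,"ty":0,"tz":0,"twist":0},{"tx":-0.16,"ty":0,"tz":0,"twist":0}]'

```text
t: 58.78
eef_pos: [0.4819, 0.2379, 0.0842]
ee_rot: [-3.142, 0.0, -1.674]
force: [-0.1, -0.7, -0.9]
width: 0.0516
gripper_force: 3.0
```

```bash
python3 -c "
from h import *
go(.4832+.0022,.2598+.0209,.083,-1.676)"; python3 txt.py o | sed -n '1p;15,69p'
```

```text
t 58.78 pos [0.4819 0.2379 0.0842] yaw -1.6741 width 0.0516 F [-0.1 -0.7 -0.9]
tx -0.172 ty 0.004 tz 0.005 twist 0.001
[306 240]
223 -#######################---............-########################
224 ---#########---############--.........-#########################
225 -#-#########-#---############--......-##########################
226 -#-#########-#####-############-....-###########################
227 -#-#######--#####################--#############################
228 ##-######----###-########--#####################################
229 ##-#####----####-########....-##################################
230 ##-###-----.-###-########......-################################
231 -#-##-----..-###-########.......-###############################
232 ####----....-##--########........###############################
233 #------......-##-########-......-################ooo############
234 -----........-##-########-......-###############ooooo###########
235 ----.........-###########-.......##############oo###############
236 ---..........-##-########-.......##############oo#######-#######
237 .
[... 2123 characters left out ...]
..........
268 ...----------------OOOOOOOOOOOOOOOooooooooooo--.................
269 ..--------OO---------OOOOOOOOOOOOOooooooooooo-.........-........
270 ------------OO---------OOOOOOOOOOOooooooooooo-.........-........
271 -------------oOO---------OOOOOOOOooooooooooo-...................
272 ---------------oOO---------OOOOOOooooooooooo-...................
273 -----------------OOO---------OOOoooooooooooo#--...-.............
274 -------------------OOO---------Ooooooooooooo###--...............
275 ---------------------oOO-------O##------------###--.............
276 -----------------------oOO----Oo---------------####--...........
277 -------------------#--##ooOO--O------------------###---.........
```

The mouth rim now shows only as an edge (rows 269–277); the cup is about 60° down and rotating on the peg. Finish the drag, recentre, and lower.

Call:
arm_command --commands '[{"tx":-0.025,"ty":0,"tz":0,"twist":0},{"tx":-0.05,"ty":0,"tz":0,"twist":0},{"tx":-0.075,"ty":0,"tz":0,"twist":0},{"tx":-0.1,"ty":0,"tz":0,"twist":0},{"tx":-0.125,"ty":0,"tz":0,"twist":0},{"tx":-0.15,"ty":0,"tz":0,"twist":0},{"tx":-0.172,"ty":0,"tz":0,"twist":0},{"tx":-0.172,"ty":0,"tz":0,"twist":0}]'

```text
t: 59.5
eef_pos: [0.4865, 0.2812, 0.084]
ee_rot: [-3.141, 0.0, -1.674]
force: [0.6, -0.3, -0.8]
width: 0.0524
gripper_force: 3.0
```

Call:
arm_command --commands '[{"tx":0.015,"ty":0,"tz":0,"twist":0},{"tx":0.03,"ty":0,"tz":0,"twist":0},{"tx":0.044,"ty":0,"tz":0,"twist":0},{"tx":0.044,"ty":0,"tz":0.02,"twist":0},{"tx":0.044,"ty":0,"tz":0.04,"twist":0},{"tx":0.044,"ty":0,"tz":0.06,"twist":0},{"tx":0.044,"ty":0,"tz":0.075,"twist":0},{"tx":0.044,"ty":0,"tz":0.075,"twist":0}]'

```text
t: 60.17
eef_pos: [0.4851, 0.2693, 0.0645]
ee_rot: [3.141, -0.0, -1.674]
force: [-0.7, -0.3, -1.3]
width: 0.0521
gripper_force: 3.0
```

```bash
python3 -c "
from h import *
go()"; python3 txt.py o | cut -c1-60 | sed -n '1p;18,69p'
```

```text
t 60.17 pos [0.4851 0.2693 0.0645] yaw -1.6741 width 0.0521 F [-0.7 -0.3 -1.3]
tx -0.000 ty 0.000 tz -0.000 twist 0.000
[298 256]
242 ..........##----###########-.......-####################
243 ..........-##---#############-....-#####################
244 ..--......-##--################--o######################
245 .-----....-##--#########################################
246 -...---...-##---########..-#############################
247 ------#-...-#---########....-###########################
248 -----##-...-#---########....-oo#########################
249 #######--..-##--########..-oooo#########################
250 ########-..-##--########--ooooo#################o#######
251 #######-..--##--########ooooooo###############ooo#######
252 #######-...-##--######oooooOOOo###############oo########
253 ########....-#--#####ooooooOOOO##############oo#########
254 ########....-##-####oooooooooOO##############oo#######-#
255 ########....-##-###oooooooooooooo############oo#######--
256 ########....-##-##oOOOooooooooooooo##########oo#######--
257 ########....-##-##oOooOOooooooooooooooo######ooo###
[... 1501 characters left out ...]
ooooooooooooooooooo-------#..
283 ---------#------------------ooooooooooooooooo--------#..
284 ------------------------o-----oooooooooooooo--------##..
285 -----------##-------------o-----ooooooooooo--------###..
286 --------------#-------------o-----oooooooo--------##....
287 --------#-------##------------------ooooo--------##-....
288 -----------------#-------------#------oo---------#......
289 -------------------#----------------------------##.....-
290 ----------------------------------------##--#--#......--
291 ---------------#----------------------oo-------#--...--#
292 ------------------------#-----------------------##-..-##
293 --------------------------#------------------#-------##-
```

Upright over the peg, with the white band at the bottom. Seat it, release, retreat and check both cups.

Call:
arm_command --commands '[{"tx":0,"ty":0,"tz":0.01,"twist":0},{"tx":0,"ty":0,"tz":0.02,"twist":0},{"tx":0,"ty":0,"tz":0.028,"twist":0},{"tx":0,"ty":0,"tz":0.032,"twist":0},{"tx":0,"ty":0,"tz":0.034,"twist":0},{"tx":0,"ty":0,"tz":0.034,"twist":0},{"tx":0,"ty":0,"tz":0.034,"twist":0},{"tx":0,"ty":0,"tz":0.034,"twist":0}]'

```text
t: 60.88
eef_pos: [0.4851, 0.2692, 0.0568]
ee_rot: [3.142, 0.0, -1.674]
force: [-1.5, 1.2, 1.6]
width: 0.0519
gripper_force: 3.0
```

Call:
arm_command --commands '[{"tx":0,"ty":0,"tz":0,"twist":0},{"tx":0,"ty":0,"tz":0,"twist":0},{"tx":0,"ty":0,"tz":0,"twist":0},{"tx":0,"ty":0,"tz":0,"twist":0},{"tx":0,"ty":0,"tz":0,"twist":0},{"tx":0,"ty":0,"tz":0,"twist":0},{"tx":0,"ty":0,"tz":0,"twist":0},{"tx":0,"ty":0,"tz":0,"twist":0}]' --claw 0.85

```text
t: 61.55
eef_pos: [0.4851, 0.2692, 0.0568]
ee_rot: [-3.142, 0.0, -1.674]
force: [-0.1, -0.6, -0.3]
width: 0.0746
gripper_force: 0.0
```

Call:
arm_command --commands '[{"tx":0,"ty":0,"tz":-0.1,"twist":0},{"tx":0,"ty":0,"tz":-0.25,"twist":0},{"tx":0,"ty":0,"tz":-0.4,"twist":0},{"tx":0.1,"ty":0,"tz":-0.5,"twist":0},{"tx":0.25,"ty":0,"tz":-0.5,"twist":0},{"tx":0.4,"ty":0,"tz":-0.5,"twist":0},{"tx":0.55,"ty":0,"tz":-0.5,"twist":0},{"tx":0.7,"ty":0,"tz":-0.5,"twist":0}]'

```text
t: 62.22
eef_pos: [0.4665, 0.0936, 0.1821]
ee_rot: [-3.141, 0.001, -1.674]
force: [0.4, 0.2, -0.5]
width: 0.0746
gripper_force: 0.0
```

Call:
arm_command --commands '[{"tx":0.15,"ty":0,"tz":0,"twist":0},{"tx":0.3,"ty":0,"tz":0,"twist":0},{"tx":0.45,"ty":0,"tz":0,"twist":0},{"tx":0.6,"ty":0,"tz":0,"twist":0},{"tx":0.75,"ty":0,"tz":0,"twist":0},{"tx":0.9,"ty":0,"tz":0,"twist":0},{"tx":0.98,"ty":0,"tz":0,"twist":0},{"tx":0.98,"ty":0,"tz":0,"twist":0}]'

```text
t: 62.88
eef_pos: [0.4409, -0.1516, 0.1817]
ee_rot: [3.141, -0.0, -1.678]
force: [0.8, -0.2, -0.3]
width: 0.0744
gripper_force: 0.0
```

```bash
python3 - <<'E'
from h import *
go()
f=grab_frame("top")[:,:,::-1].copy(); grab_frame("side"); cv2.imwrite("pics/t20.png",f)
h=cv2.cvtColor(f,cv2.COLOR_BGR2HSV)
for nm,lo,hi,box,z in(("orange",(6,140,60),(20,255,255),(220,210,275,255),.082),("blue",(105,120,40),(128,255,255),(270,150,330,200),.052)):
    x0,y0,x1,y1=box; m=cv2.inRange(h[y0:y1,x0:x1],lo,hi); n,l,s,c=cv2.connectedComponentsWithStats(m)
    if n>1:
        k=1+s[1:,4].argmax(); b=cv2.boxPoints(cv2.minAreaRect(np.argwhere(l==k)[:,::-1].astype(np.float32)))+[x0,y0]; w=np.array([at(q,"top",z)[:2] for q in b]); print(nm,s[k],w.mean(0).round(4),[np.linalg.norm(w[1]-w[0]).round(3),np.linalg.norm(w[2]-w[1]).round(3)],np.degrees(np.arctan2(*(w[1]-w[0])[::-1])).round(1))
for r in regions_of("cup_a","top")[:4]:
    b=cv2.boxPoints(cv2.minAreaRect(np.argwhere(r["region"])[:,::-1].astype(np.float32))); w=np.array([at(q,"top",.052)[:2] for q in b]); print(round(r["score"],2),w.mean(0).round(4),[np.linalg.norm(w[1]-w[0]).round(3),np.linalg.norm(w[2]-w[1]).round(3)],np.degrees(np.arctan2(*(w[1]-w[0])[::-1])).round(1))
for r in boxes_of("cup_a","side")[:4]: print(np.round(r["rect"]),round(r["score"],2))
E
```

```text
t 62.88 pos [ 0.4409 -0.1516  0.1817] yaw -1.6777 width 0.0744 F [ 0.8 -0.2 -0.3]
tx -0.000 ty 0.000 tz -0.000 twist 0.000
orange [ 15  14  21  21 380] [0.483  0.2564] [np.float64(0.052), np.float64(0.051)] -6.2
blue [ 22  12  24  21 402] [0.6476 0.102 ] [np.float64(0.051), np.float64(0.059)] -8.3
0.75 [ 0.571 -0.241] [np.float64(0.15), np.float64(0.08)] -6.2
0.73 [0.6468 0.1074] [np.float64(0.056), np.float64(0.073)] -8.9
0.57 [0.4821 0.2575] [np.float64(0.056), np.float64(0.064)] -7.0
[281. 243. 323. 293.] 0.9
[254. 198. 294. 234.] 0.79
[337. 138. 398. 178.] 0.49
```

Orange is seated: a 52 mm square at the peg, top height consistent. Blue has not moved. Same recipe for blue, going to the far peg.

```bash
python3 -c "
from h import *
go(.6424,.0767,.12,-1.719)"
```

```text
t 63.08 pos [ 0.4418 -0.1482  0.1818] yaw -1.6742 width 0.0744 F [ 0.1  0.6 -0.3]
tx -0.978 ty -0.705 tz 0.247 twist 0.014
```

Call:
arm_command --commands '[{"tx":-0.978,"ty":-0.705,"tz":0,"twist":0.014},{"tx":-0.978,"ty":-0.705,"tz":0,"twist":0.014},{"tx":-0.978,"ty":-0.705,"tz":0,"twist":0.014},{"tx":-0.978,"ty":-0.705,"tz":0.1,"twist":0.014},{"tx":-0.978,"ty":-0.705,"tz":0.15,"twist":0.014},{"tx":-0.978,"ty":-0.705,"tz":0.2,"twist":0.014},{"tx":-0.978,"ty":-0.705,"tz":0.247,"twist":0.014},{"tx":-0.978,"ty":-0.705,"tz":0.247,"twist":0.014}]'

```text
t: 63.75
eef_pos: [0.6436, 0.081, 0.1176]
ee_rot: [3.141, -0.0, -1.715]
force: [-0.3, -0.9, 0.0]
width: 0.0745
gripper_force: 0.0
```

Call:
arm_command --commands '[{"tx":0,"ty":0,"tz":0,"twist":0},{"tx":0,"ty":0,"tz":0,"twist":0},{"tx":0,"ty":0,"tz":0,"twist":0},{"tx":0,"ty":0,"tz":0,"twist":0},{"tx":0,"ty":0,"tz":0,"twist":0},{"tx":0,"ty":0,"tz":0,"twist":0},{"tx":0,"ty":0,"tz":0,"twist":0},{"tx":0,"ty":0,"tz":0,"twist":0}]' --claw 1

```text
t: 64.42
eef_pos: [0.6423, 0.076, 0.1207]
ee_rot: [-3.141, 0.0, -1.719]
force: [0.2, -0.3, 0.2]
width: 0.0877
gripper_force: 0.0
```

```bash
python3 -c "
from h import *
go(.6424,.0767,.0276,-1.719)"
```

```text
t 64.42 pos [0.6423 0.076  0.1207] yaw -1.7188 width 0.0877 F [ 0.2 -0.3  0.2]
tx -0.003 ty 0.000 tz 0.372 twist 0.000
```

Call:
arm_command --commands '[{"tx":-0.003,"ty":0,"tz":0.12,"twist":0},{"tx":-0.003,"ty":0,"tz":0.24,"twist":0},{"tx":-0.003,"ty":0,"tz":0.32,"twist":0},{"tx":-0.003,"ty":0,"tz":0.36,"twist":0},{"tx":-0.003,"ty":0,"tz":0.372,"twist":0},{"tx":-0.003,"ty":0,"tz":0.372,"twist":0},{"tx":-0.003,"ty":0,"tz":0.372,"twist":0},{"tx":-0.003,"ty":0,"tz":0.372,"twist":0}]'

```text
t: 65.08
eef_pos: [0.6436, 0.0775, 0.0287]
ee_rot: [-3.139, 0.001, -1.718]
force: [0.4, -0.1, 0.5]
width: 0.0876
gripper_force: 0.0
```

Call:
arm_command --commands '[{"tx":0,"ty":0,"tz":0,"twist":0},{"tx":0,"ty":0,"tz":0,"twist":0},{"tx":0,"ty":0,"tz":0,"twist":0},{"tx":0,"ty":0,"tz":0,"twist":0},{"tx":0,"ty":0,"tz":0,"twist":0},{"tx":0,"ty":0,"tz":0,"twist":0},{"tx":0,"ty":0,"tz":0,"twist":0},{"tx":0,"ty":0,"tz":0,"twist":0}]' --claw 0 --grip_force 3

```text
t: 65.75
eef_pos: [0.6426, 0.0772, 0.0272]
ee_rot: [-3.141, 0.0, -1.718]
force: [-1.0, -0.2, 1.0]
width: 0.0525
gripper_force: 3.0
```

Call:
arm_command --commands '[{"tx":0,"ty":0,"tz":0,"twist":0},{"tx":0,"ty":0,"tz":-0.04,"twist":0},{"tx":0,"ty":0,"tz":-0.1,"twist":0},{"tx":0,"ty":0,"tz":-0.18,"twist":0},{"tx":0,"ty":0,"tz":-0.26,"twist":0},{"tx":0,"ty":0,"tz":-0.36,"twist":0},{"tx":0,"ty":0,"tz":-0.46,"twist":0},{"tx":0,"ty":0,"tz":-0.5,"twist":0}]'

```text
t: 66.42
eef_pos: [0.6439, 0.0774, 0.1565]
ee_rot: [-3.137, 0.002, -1.718]
force: [1.5, -0.2, 0.4]
width: 0.0523
gripper_force: 3.0
```

Call:
arm_command --commands '[{"tx":0,"ty":0,"tz":-0.16,"twist":0},{"tx":0,"ty":0,"tz":0,"twist":0},{"tx":0,"ty":0,"tz":-0.16,"twist":0},{"tx":0,"ty":0,"tz":0,"twist":0},{"tx":0,"ty":0,"tz":-0.16,"twist":0},{"tx":0,"ty":0,"tz":0,"twist":0},{"tx":0,"ty":0,"tz":-0.16,"twist":0},{"tx":0,"ty":0,"tz":0,"twist":0}]'

```text
t: 67.08
eef_pos: [0.6462, 0.077, 0.161]
ee_rot: [-3.133, 0.001, -1.716]
force: [5.3, 0.8, 4.1]
width: 0.052
gripper_force: 3.0
```

Call:
arm_command --commands '[{"tx":0,"ty":0,"tz":-0.16,"twist":0},{"tx":0,"ty":0,"tz":0,"twist":0},{"tx":0,"ty":0,"tz":-0.16,"twist":0},{"tx":0,"ty":0,"tz":0,"twist":0},{"tx":0,"ty":0,"tz":-0.16,"twist":0},{"tx":0,"ty":0,"tz":0,"twist":0},{"tx":0,"ty":0,"tz":-0.16,"twist":0},{"tx":0,"ty":0,"tz":0,"twist":0}]'

```text
t: 67.75
eef_pos: [0.6462, 0.077, 0.161]
ee_rot: [-3.133, 0.001, -1.716]
force: [5.9, 0.3, 5.4]
width: 0.0519
gripper_force: 3.0
```

Call:
arm_command --commands '[{"tx":0,"ty":0,"tz":-0.16,"twist":0},{"tx":0,"ty":0,"tz":0,"twist":0},{"tx":0,"ty":0,"tz":-0.16,"twist":0},{"tx":0,"ty":0,"tz":0,"twist":0},{"tx":0,"ty":0,"tz":-0.16,"twist":0},{"tx":0,"ty":0,"tz":0,"twist":0},{"tx":0,"ty":0,"tz":-0.16,"twist":0},{"tx":0,"ty":0,"tz":0,"twist":0}]'

```text
t: 68.42
eef_pos: [0.6462, 0.077, 0.161]
ee_rot: [-3.133, 0.001, -1.716]
force: [5.6, 1.7, 4.7]
width: 0.0519
gripper_force: 3.0
```

Call:
arm_command --commands '[{"tx":0,"ty":0,"tz":-0.16,"twist":0},{"tx":0,"ty":0,"tz":0,"twist":0},{"tx":0,"ty":0,"tz":-0.16,"twist":0},{"tx":0,"ty":0,"tz":0,"twist":0},{"tx":0,"ty":0,"tz":-0.16,"twist":0},{"tx":0,"ty":0,"tz":0,"twist":0},{"tx":0,"ty":0,"tz":-0.16,"twist":0},{"tx":0,"ty":0,"tz":0,"twist":0}]'

```text
t: 69.08
eef_pos: [0.6462, 0.077, 0.161]
ee_rot: [-3.133, 0.001, -1.716]
force: [5.8, 1.9, 4.8]
width: 0.0521
gripper_force: 3.0
```

Call:
arm_command --commands '[{"tx":0,"ty":0,"tz":-0.16,"twist":0},{"tx":0,"ty":0,"tz":0,"twist":0},{"tx":0,"ty":0,"tz":-0.16,"twist":0},{"tx":0,"ty":0,"tz":0,"twist":0},{"tx":0,"ty":0,"tz":-0.16,"twist":0},{"tx":0,"ty":0,"tz":0,"twist":0},{"tx":0,"ty":0,"tz":-0.16,"twist":0},{"tx":0,"ty":0,"tz":0,"twist":0}]'

```text
t: 69.75
eef_pos: [0.6462, 0.077, 0.161]
ee_rot: [-3.133, 0.001, -1.716]
force: [5.0, 1.5, 3.9]
width: 0.0519
gripper_force: 3.0
```

Call:
arm_command --commands '[{"tx":0,"ty":0,"tz":-0.16,"twist":0},{"tx":0,"ty":0,"tz":0,"twist":0},{"tx":0,"ty":0,"tz":-0.16,"twist":0},{"tx":0,"ty":0,"tz":0,"twist":0},{"tx":0,"ty":0,"tz":-0.16,"twist":0},{"tx":0,"ty":0,"tz":0,"twist":0},{"tx":0,"ty":0,"tz":-0.16,"twist":0},{"tx":0,"ty":0,"tz":0,"twist":0}]'

```text
t: 70.42
eef_pos: [0.6462, 0.077, 0.161]
ee_rot: [-3.133, 0.001, -1.716]
force: [5.5, 0.7, 4.9]
width: 0.0522
gripper_force: 3.0
```

Call:
arm_command --commands '[{"tx":0,"ty":0,"tz":-0.16,"twist":0},{"tx":0,"ty":0,"tz":0,"twist":0},{"tx":0,"ty":0,"tz":-0.16,"twist":0},{"tx":0,"ty":0,"tz":0,"twist":0},{"tx":0,"ty":0,"tz":-0.16,"twist":0},{"tx":0,"ty":0,"tz":0,"twist":0},{"tx":0,"ty":0,"tz":0,"twist":0},{"tx":0,"ty":0,"tz":0,"twist":0}]'

```text
t: 71.08
eef_pos: [0.641, 0.0767, 0.1505]
ee_rot: [3.138, -0.002, -1.718]
force: [-0.3, -0.2, -0.1]
width: 0.0519
gripper_force: 3.0
```

```bash
python3 -c "
from h import *
go()
g=get_state()['eef_pos']+[0,0,.019]; print(pix(g,'side').astype(int)-32)"; python3 txt.py b | sed -n '1p;16,69p'
```

```text
t 71.08 pos [0.641  0.0767 0.1505] yaw -1.7185 width 0.0519 F [-0.3 -0.2 -0.1]
tx -0.000 ty 0.000 tz -0.000 twist 0.000
[251 125]
[282 157]
141 ---------------#################################################
142 ---------------#################################################
143 ##------------##################################################
144 ###########################--###################################
145 ###############-###########---##################################
146 ##############--###########---##################################
147 ..-oo##o###################---##################################
148 ............-o#############---##################################
149 ...............-###########----#################################
150 ..............-############------###############################
151 .............-#############--------###########################--
152 .............-##############--------########################----
153 ............--##############---------#######################----
154 ............--##############---------####################--
[... 2065 characters left out ...]
----------
185 #####--------ooooooo------o#ooooooooooooo-----------------------
186 #####----------ooooooo---o###ooooooooooo------------------------
187 ####-------------oooooooo--###oooooooooo------------------------
188 ####-------------ooooooooo######oooooooo------------------------
189 ####--------------ooooooooo######ooooo#-------------------------
190 ##------------------oooooooo######oooo--------------------------
191 ##--------------------ooooooo######oo---------------------------
192 ##----------------------oooooo######o---------------------------
193 #-------------------------oooooo####----------------------------
194 -----------------------------oooo###----------------------------
```

```bash
python3 pred.py "[(258,180),(276,187.5),(283,195.5),(266.5,188)]"; python3 -c "
from h import *
go(.65,.175,.16,-1.676)"
```

```text
tilt 38.6 rim dist 0.0728 off -0.0172 cost 10.41
tilt 38.6 rim dist 0.0728 off -0.0172 cost 10.41
tilt 38.6 rim dist 0.0728 off -0.0172 cost 10.41
[[257.2, 179.1], [273.8, 186.6], [284.3, 195.2], [268.1, 187.8]]
t 71.13 pos [0.6422 0.0769 0.152 ] yaw -1.7181 width 0.0521 F [-0.7  0.6 -0.4]
tx -0.393 ty 0.027 tz -0.032 twist -0.013
```

```bash
python3 -c "
from h import *
go(.6529,.1913,.156,-1.676)"
```

```text
t 71.13 pos [0.6422 0.0769 0.152 ] yaw -1.7181 width 0.0521 F [-0.7  0.6 -0.4]
tx -0.459 ty 0.025 tz -0.016 twist -0.013
```

Call:
arm_command --commands '[{"tx":-0.04,"ty":0,"tz":-0.02,"twist":-0.005},{"tx":-0.1,"ty":0.005,"tz":-0.03,"twist":-0.013},{"tx":-0.17,"ty":0.01,"tz":-0.03,"twist":-0.013},{"tx":-0.24,"ty":0.015,"tz":-0.03,"twist":-0.013},{"tx":-0.31,"ty":0.02,"tz":-0.03,"twist":-0.013},{"tx":-0.38,"ty":0.025,"tz":-0.02,"twist":-0.013},{"tx":-0.44,"ty":0.025,"tz":-0.016,"twist":-0.013},{"tx":-0.459,"ty":0.025,"tz":-0.016,"twist":-0.013}]'

```text
t: 71.8
eef_pos: [0.653, 0.1947, 0.1552]
ee_rot: [3.141, -0.0, -1.675]
force: [0.2, -0.4, -0.6]
width: 0.0518
gripper_force: 3.0
```

Call:
arm_command --commands '[{"tx":0,"ty":0,"tz":0.03,"twist":0},{"tx":0,"ty":0,"tz":0.07,"twist":0},{"tx":0,"ty":0,"tz":0.11,"twist":0},{"tx":0,"ty":0,"tz":0.15,"twist":0},{"tx":0,"ty":0,"tz":0.19,"twist":0},{"tx":0,"ty":0,"tz":0.23,"twist":0},{"tx":0,"ty":0,"tz":0.244,"twist":0},{"tx":0,"ty":0,"tz":0.244,"twist":0}]'

```text
t: 72.47
eef_pos: [0.6524, 0.1909, 0.0934]
ee_rot: [3.14, -0.001, -1.678]
force: [0.5, 0.6, -0.1]
width: 0.0521
gripper_force: 3.0
```

Call:
arm_command --commands '[{"tx":-0.02,"ty":0,"tz":0,"twist":0},{"tx":-0.04,"ty":0,"tz":0,"twist":0},{"tx":-0.06,"ty":0,"tz":0,"twist":0},{"tx":-0.08,"ty":0,"tz":0,"twist":0},{"tx":-0.1,"ty":0,"tz":0,"twist":0},{"tx":-0.12,"ty":0,"tz":0,"twist":0},{"tx":-0.14,"ty":0,"tz":0,"twist":0},{"tx":-0.14,"ty":0,"tz":0,"twist":0}]'

```text
t: 73.13
eef_pos: [0.657, 0.2275, 0.095]
ee_rot: [-3.141, 0.0, -1.677]
force: [-0.3, 0.2, -0.6]
width: 0.0522
gripper_force: 3.0
```

```bash
python3 -c "
from h import *
go(.658+.0027,.2395+.0258,.095,-1.676)"; python3 txt.py b | sed -n '1p;16,69p'
```

```text
t 73.13 pos [0.657  0.2275 0.095 ] yaw -1.6766 width 0.0522 F [-0.3  0.2 -0.6]
tx -0.152 ty 0.001 tz 0.000 twist -0.000
[240 208]
192 ---######---#############----###################################
193 ------------####################################################
194 ------------####################################################
195 ###----------###################################################
196 ......-###-.-###################################################
197 .........-..-###################################################
198 .............###################################################
199 ..........----##################################################
200 ...........-####################################################
201 ...........-#################################-##################
202 ...........-#################################-##--##############
203 ...........-##############--####################-###############
204 ...........-##############....-###############################-.
205 ...........-#####-########-.....-###########################--..
206 
[... 2055 characters left out ...]
----------
236 #####-.......------oooooooooooooooooooooooooooo-..--------------
237 ####-........--------ooooooooooooooooooooooooo--...------------.
238 #-#-..........-o-------ooooooooooooooooooooooo--...-----------..
239 -..............-oo-------ooooooooooooooooooooo-...-------------.
240 ................-oo--------oooooooooooooo#####----.----------.--
241 ...............----oo--------ooooooo#########-.-----...-----..--
242 ..............-------oo--------o######-----##-...-----..---.....
243 .............-#--------oo------#--#----####o-......-----...----.
244 ............-------------oo---o#---###ooo###---.....-------###--
245 ..........---------------##oooo###ooo######-###--......------###
```

Rotating as before. Finish the drag, recentre and lower most of the way.

Call:
arm_command --commands '[{"tx":-0.025,"ty":0,"tz":0,"twist":0},{"tx":-0.05,"ty":0,"tz":0,"twist":0},{"tx":-0.075,"ty":0,"tz":0,"twist":0},{"tx":-0.1,"ty":0,"tz":0,"twist":0},{"tx":-0.125,"ty":0,"tz":0,"twist":0},{"tx":-0.14,"ty":0,"tz":0,"twist":0},{"tx":-0.15,"ty":0,"tz":0,"twist":0},{"tx":-0.15,"ty":0,"tz":0,"twist":0}]'

```text
t: 73.85
eef_pos: [0.6608, 0.2643, 0.0949]
ee_rot: [3.142, -0.0, -1.677]
force: [0.9, 0.4, -0.9]
width: 0.0519
gripper_force: 3.0
```

Call:
arm_command --commands '[{"tx":0.015,"ty":0,"tz":0,"twist":0},{"tx":0.03,"ty":0,"tz":0,"twist":0},{"tx":0.042,"ty":0,"tz":0,"twist":0},{"tx":0.042,"ty":0,"tz":0.025,"twist":0},{"tx":0.042,"ty":0,"tz":0.05,"twist":0},{"tx":0.042,"ty":0,"tz":0.07,"twist":0},{"tx":0.042,"ty":0,"tz":0.09,"twist":0},{"tx":0.042,"ty":0,"tz":0.09,"twist":0}]'

```text
t: 74.52
eef_pos: [0.6593, 0.2529, 0.0711]
ee_rot: [3.14, -0.001, -1.677]
force: [-0.4, 0.6, -0.9]
width: 0.0521
gripper_force: 3.0
```

```bash
python3 -c "
from h import *
go()
print([pix([.658+a,.2395+b,.012],'side').round(0) for a,b in((.026,.026),(-.026,.026),(-.026,-.026))])"; python3 txt.py b | cut -c1-60 | sed -n '1p;18,69p'
```

```text
t 74.52 pos [0.6593 0.2529 0.0711] yaw -1.6774 width 0.0521 F [-0.4  0.6 -0.9]
tx -0.000 ty 0.000 tz -0.000 twist 0.000
[array([225., 251.]), array([243., 258.]), array([257., 245.])]
[233 223]
209 ...........-############################################
210 ............-###########################################
211 ............-###########################################
212 ............-###########################################
213 ..........-..-##-#######################################
214 ..........----##-#######################################
215 ...........-####-#######################################
216 ...........-############################################
217 ...........-############################################
218 ...........-################################-###########
219 ...........-#####-##########################-###########
220 ...........--####-#########-oo##############-###########
221 ..-.........-####-#######ooooooo########################
222 ---...........-#########ooooooOOoo########-#############
223 ###............-#######ooooooooOOOoo######-#####
[... 1565 characters left out ...]
---ooooooooooooooooo#-###--##
250 .........-------------------#----ooooooooooooo#-####-##-
251 ......----------##-----------o-----oooooooooo#-#o##--##.
252 .....-------------------------------oooooooo#-#o##-###-.
253 ....----------------#------------#----oooo##-####-####..
254 ..-------------#------------------------o#--###--####-..
255 .---------------##------#-----------##--##-####-###-....
256 ------------------##------#------------###########-.....
257 -----------------------------------------o#----##-......
258 ----------------------#------------------------##.......
259 ------------------------------##---------------##--....-
260 --------------------------------##------------#####-----
```

Call:
arm_command --commands '[{"tx":0,"ty":0,"tz":0.01,"twist":0},{"tx":0,"ty":0,"tz":0.02,"twist":0},{"tx":0,"ty":0,"tz":0.03,"twist":0},{"tx":0.008,"ty":0,"tz":0.036,"twist":0},{"tx":0.015,"ty":0,"tz":0.04,"twist":0},{"tx":0.02,"ty":0,"tz":0.042,"twist":0},{"tx":0.02,"ty":0,"tz":0.042,"twist":0},{"tx":0.02,"ty":0,"tz":0.042,"twist":0}]'

```text
t: 75.23
eef_pos: [0.6595, 0.2485, 0.0622]
ee_rot: [-3.141, 0.001, -1.677]
force: [0.9, 0.9, 2.4]
width: 0.0523
gripper_force: 3.0
```

Call:
arm_command --commands '[{"tx":0,"ty":0,"tz":0,"twist":0},{"tx":0,"ty":0,"tz":0,"twist":0},{"tx":0,"ty":0,"tz":0,"twist":0},{"tx":0,"ty":0,"tz":0,"twist":0},{"tx":0,"ty":0,"tz":0,"twist":0},{"tx":0,"ty":0,"tz":0,"twist":0},{"tx":0,"ty":0,"tz":0,"twist":0},{"tx":0,"ty":0,"tz":0,"twist":0}]' --claw 0.85

```text
t: 75.9
eef_pos: [0.6591, 0.2482, 0.062]
ee_rot: [3.142, -0.0, -1.677]
force: [0.1, 0.1, 0.3]
width: 0.0746
gripper_force: 0.0
```

Call:
arm_command --commands '[{"tx":0,"ty":0,"tz":-0.1,"twist":0},{"tx":0,"ty":0,"tz":-0.25,"twist":0},{"tx":0,"ty":0,"tz":-0.4,"twist":0},{"tx":0.1,"ty":0,"tz":-0.5,"twist":0},{"tx":0.25,"ty":0,"tz":-0.5,"twist":0},{"tx":0.4,"ty":0,"tz":-0.5,"twist":0},{"tx":0.55,"ty":0,"tz":-0.5,"twist":0},{"tx":0.7,"ty":0,"tz":-0.5,"twist":0}]'

```text
t: 76.57
eef_pos: [0.64, 0.0728, 0.1875]
ee_rot: [-3.141, 0.0, -1.677]
force: [0.0, -0.9, 0.3]
width: 0.0744
gripper_force: 0.0
```

Call:
arm_command --commands '[{"tx":0.15,"ty":0,"tz":0,"twist":0},{"tx":0.3,"ty":0,"tz":0,"twist":0},{"tx":0.45,"ty":0.1,"tz":0,"twist":0},{"tx":0.6,"ty":0.2,"tz":0,"twist":0},{"tx":0.7,"ty":0.35,"tz":0,"twist":0},{"tx":0.7,"ty":0.5,"tz":0,"twist":0},{"tx":0.7,"ty":0.6,"tz":0,"twist":0},{"tx":0.7,"ty":0.6,"tz":0,"twist":0}]'

```text
t: 77.23
eef_pos: [0.4674, -0.0846, 0.1873]
ee_rot: [3.141, 0.001, -1.679]
force: [-0.5, -0.4, -0.5]
width: 0.074
gripper_force: 0.0
```

```bash
python3 - <<'E'
from h import *
go()
f=grab_frame("side"); t=grab_frame("top")[:,:,::-1].copy(); h=cv2.cvtColor(t,cv2.COLOR_BGR2HSV)
for nm,lo,hi,box,z in(("orange",(6,140,60),(20,255,255),(220,210,275,255),.082),("blue",(105,120,40),(128,255,255),(225,145,290,195),.082)):
    x0,y0,x1,y1=box; m=cv2.inRange(h[y0:y1,x0:x1],lo,hi); n,l,s,c=cv2.connectedComponentsWithStats(m); k=1+s[1:,4].argmax(); b=cv2.boxPoints(cv2.minAreaRect(np.argwhere(l==k)[:,::-1].astype(np.float32)))+[x0,y0]; w=np.array([at(q,"top",z)[:2] for q in b]); print(nm,w.mean(0).round(4),[np.linalg.norm(w[1]-w[0]).round(3),np.linalg.norm(w[2]-w[1]).round(3)])
cv2.imwrite("pics/final.png",cv2.resize(f[110:330,170:430],(780,660))[:600,:,::-1])
E
```

```text
t 77.23 pos [ 0.4674 -0.0846  0.1873] yaw -1.6795 width 0.074 F [-0.5 -0.4 -0.5]
tx -0.000 ty 0.000 tz -0.000 twist 0.000
orange [0.483  0.2564] [np.float64(0.052), np.float64(0.052)]
blue [0.6568 0.237 ] [np.float64(0.051), np.float64(0.052)]
```

View pics/final.png

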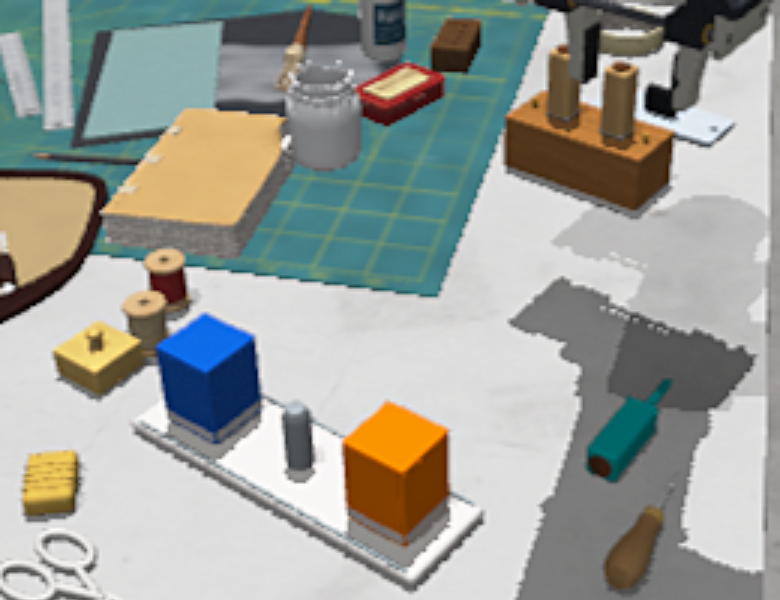

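The picture shows blue (208,385) and orange (396,470) mouth-down and level on their pegs, both stirrers home in the block, and the cover flat on the table. Hand in.

```bash
python3 -c "
from station import job_done
print(job_done())"
```

```text
the job is handed in; nothing more can be done
None
```

The job is done and handed in at about 77 s: the cover lies flat on the table, both wooden stirrers are pushed home in the block, and both cups present (blue and orange) stand mouth-down on their own pegs with rims on the stand; no verdict came back from the hand-in.

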